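# Find the key that opens the stock box and restack the sample cartons

### The arm

A 7-joint arm with a two-finger parallel gripper is mounted at the origin on a cart in front of the work surface, level with it; the furniture and walls round the work are solid. World frame = base frame: x ahead of the robot, y to its left, z up, the work surface at z = 0. Lengths are in m, angles in rad, forces in N, time in s.
With the tool pointing down it reaches from about 0.425 to 0.875 m from the base axis. Payload 8.4 kg.
Tool frame: the origin (TCP) lies at the very end of the fingers, on their centre line; the grasp point (between the pads) lies manip.pinch_z behind it (manip.pinch_z is the distance from the TCP to the grasp point, in m); z points along the fingers, y is the direction in which the jaws open and shut (so a half turn about z gives the same grasp; the last joint's range is limited). The gripper opens to 85 mm and grips with 20 to 120 N. Pads are 22 mm wide; open, the fingers measure 114 mm over their backs; the gripper's body (76 mm by 85 mm) begins 54 mm behind the grasp point. The pads swing forward as they close: fully open they stand 13 mm farther back than shut.
Start: joints at [-1.401, 0.333, 0.04, 1.465, -0.013, 1.343, -0.059], TCP at [0.173, 0.627, 0.231] pointing down, gripper open.
Joint ranges: [-2.58, 2.58], [-0.38, 2.09], [-1.3, 1.39], [0.25, 2.4], [-1.5, 4.64], [0.08, 2.09], [-2.65, 2.65]. Speed limits (rad/s): [2.22, 2.22, 2.79, 2.79, 3.14, 3.14, 3.14].

### API

Orientations are given as a unit quaternion [x, y, z, w].
In Python, from workcell import manip gives the robot as it stands.
- The arm moves only by the tool jog_arm, never from a script. Its argument "rows" is a list of rows, each an object of numbers: "fingers": the gripper command: -1 is fully open, 1 is shut, values between are in proportion; "tx", "ty", "tz": the shift along the world's x, y, z in mm; "wx", "wy", "wz": the turn, a rotation vector about the world's x, y, z in degrees. A call has 1 to 12 rows; each row is the pose to reach, as a shift and turn from the pose commanded when the call began; what a row does not reach only later rows make up. A row lasts 1/8 s, in which the tool goes at most 62.5 mm and 10.7 degrees, less where a joint would pass 70% of its speed; a pose out of reach is approached as far as the arm can. A call with a gripper value outside its range is refused whole. The fingers move at their own pace and stop on an object; "newtons" is the grip in N (left out, the last holds). Time passes only in rows, so rows that repeat a pose let the fingers close. It gives the time, the measured TCP pose, the force and the opening at its end, in the units of the state.
- manip.get_obs(): the state, without advancing time (a new reading comes with each control period).
- manip.read_camera(name): name is "scene" or "side" or "wrist"; returns the picture (384x512x3 uint8, red, green, blue); there is no depth.
- manip.camera_model(name): a dict with "fov_y" (degrees; the focal length in pixels is half the picture's height over the tangent of half this angle, whatever the lens; pixels are square), "cx", "cy" (the principal point, pixels), "origin" and "attitude" of the camera in the world; the wrist camera has in their place "hand_eye" (4x4, takes a point from camera to tool coordinates, whose origin is the TCP and whose axes are the flange's). Camera axes: x right, y up, looking along -z (the intrinsics and any distortion apply to the point x, -y, -z); pixel columns grow to the right and rows downward; lengths in m; the calibration is good to about 2 mm. A picture is of the moment at which its call begins: read the wrist's pose just before it. camera_model takes no time and is no camera call.
- manip.hand_in(): hands the job in, once; it reports no verdict.
The state is a dict: "time": time; "qpos": joint angles; "dq": joint speeds; "tau": joint torques, N m; "tcp_pos": TCP position; "orientation": TCP orientation; "ft_force": force on the tool from outside, world axes, zero at the start; "wrist_torque": the same for the moment, N m; "width": opening from 0.0 (shut) to 1.0 (fully open).
Only numpy, scipy, OpenCV 4.12 (cv2) and the standard library are available. Lean on these libraries where they do the work, as an engineer would, in place of code of your own. Each camera call takes 0.05 s, during which the arm holds its last target.

### The job

The green stock box on the counter is locked and nobody remembers which key from the wooden rack belongs to it: try the keys one after another, put every key that does not turn the lock back upright in a slot of the rack, and leave the one that does in the lock, turned fully to open. Lift off the lid, lay it flat on the counter beside the work, and stack all the cartons from the box flat and squarely, one on top of another, in one column on the big carton that already lies on the counter. Finally set the lid back on the box so that it sits fully down; leave the mug and the jug alone.

Things in the scene. Friction and masses are not known exactly. Their poses are not given: they have to be found in the camera images.
- stock_box: Green steel box fixed to the counter, outside 124 (its x) x 226 (its y) x 46 mm high (72 mm with the lid), walls and floor 5 mm; origin under its middle, z up; its -x side faces the robot. On that side a dark steel lock case 45 mm deep (x), 100 mm wide (y), 79 mm high is fixed on, with the lock in its top.
- box_floor (a point): Centre of the box's inner floor, 5 mm above the counter. The cartons lie in two piles, 1 or 2 high, centred about 45 mm to the +y and -y side of this point, long edges along the box's x, with about 35 mm to the walls and between the piles for fingers.
- lock_mouth (a point): Centre of the key slot, on the plug's vertical axis and top face (80 mm above the counter), 87 mm in front (-x) of the box's middle; axes as stock_box. At plug angle 0 the slot, 26 x 7 mm, runs along the box's y. Every key enters, either way round; push it down until its shoulder rests on the plug. A steel bolt on the plug reaches 17 mm over the lid's edge while locked.
- plug (a joint): Lock plug: 0 locked (start) to 1.6 rad open, grows CLOCKWISE seen from above; friction 0.05 N m, stays where left. The bolt is clear of the lid above 1.2 rad. A key has 0.13 rad play in the slot: a wrong key jams below about 0.5 rad (do not force it), the right one reaches the stop, about 1.7 rad of gripper turn. Turn back to 0 before taking out a wrong key. Which key is right varies.
- lid: Green loose hood lid of the box, 124 x 226 mm, 0.3 kg: 6 mm top plate, 20 mm high sides under it, below them a 6 mm tongue that sits inside the box walls with 3 mm play. Origin at the middle of the plate's underside: 66 mm above the counter when closed, 26 mm when it lies on the counter; axes as the box when closed. Left of the key rack the counter is free for it.
- lid_handle (a point): Middle of the lid's black bar handle, 33 mm above the plate's underside: 60 mm long (lid's x), 16 mm wide (lid's y), 12 mm high, carried on two 24 mm posts.
- key_rack: Light wooden block fixed to the counter, 40 (x) x 142 (y) x 60 mm high, origin under its middle, with three slots from above in a row along its y, in which the keys stand upright: at y = -44, 0 and +44 mm of the rack, each 10 mm wide (rack's x), 28 mm long (rack's y), 56 mm deep.
- key_red: Upright steel key with a red plastic grip, 60 g. Origin on its axis under the shoulder, z up. Below: blade 24 mm wide (its x), 4 thick (y), 53 long, tip tapered, notched alike on both edges. Above: shoulder 34 x 12 x 6 mm high, then the round grip, 14 mm thick, from 6 to 42 mm up; pinch it across the blade's flat. In the rack its x runs along the rack's y, the shoulder rests on the rack's top.
- key_blue: Upright steel key with a blue plastic grip, 60 g. Origin on its axis under the shoulder, z up. Below: blade 24 mm wide (its x), 4 thick (y), 53 long, tip tapered, notched alike on both edges. Above: shoulder 34 x 12 x 6 mm high, then the round grip, 14 mm thick, from 6 to 42 mm up; pinch it across the blade's flat. In the rack its x runs along the rack's y, the shoulder rests on the rack's top.
- key_yellow: Upright steel key with a yellow plastic grip, 60 g. Origin on its axis under the shoulder, z up. Below: blade 24 mm wide (its x), 4 thick (y), 53 long, tip tapered, notched alike on both edges. Above: shoulder 34 x 12 x 6 mm high, then the round grip, 14 mm thick, from 6 to 42 mm up; pinch it across the blade's flat. In the rack its x runs along the rack's y, the shoulder rests on the rack's top.
- carton_a: Pale closed carton lying flat, 26 mm thick, 52 x 86, dark violet band, underneath in its pile, 90 g. Origin at the middle of one end face; own x = thickness (upright, pointing down at the start), own y = width, own z = long axis (level).
- carton_a_mid (a point): Centre of carton_a (13 mm above what it lies on), axes as the carton.
- carton_b: Pale closed carton lying flat, 26 mm thick, 50 x 78, orange band, underneath in its pile, 90 g. Origin at the middle of one end face; own x = thickness (upright, pointing down at the start), own y = width, own z = long axis (level).
- carton_b_mid (a point): Centre of carton_b (13 mm above what it lies on), axes as the carton.
- carton_c: Pale closed carton lying flat, 26 mm thick, 42 x 75, dark red band, on top of carton_a; may be absent, 90 g. Origin at the middle of one end face; own x = thickness (upright, pointing down at the start), own y = width, own z = long axis (level).
- carton_c_mid (a point): Centre of carton_c (13 mm above what it lies on), axes as the carton.
- carton_d: Pale closed carton lying flat, 26 mm thick, 46 x 82, dark green band, on top of carton_b; may be absent, 90 g. Origin at the middle of one end face; own x = thickness (upright, pointing down at the start), own y = width, own z = long axis (level).
- carton_d_mid (a point): Centre of carton_d (13 mm above what it lies on), axes as the carton.
- base_carton: The big pale carton with a near-black band that lies flat on the counter, loose, 350 g: 26 mm thick, 58 mm wide, 92 mm long; origin and axes as the other cartons. The column is built on it. Behind it stands a fixed glass case, 290 mm high, front corners at about x 0.51, y -0.20 and x 0.63, y 0.22 m from the robot: pass in front of it.
- base_mid (a point): Centre of the big carton, 13 mm above the counter; the column's cartons have their centres above it and their long axes parallel to its long axis, either way round.
- mug_white: White mug, 62 x 89 x 52 mm, bystander, origin under its middle.
- jug_blue: Blue milk jug, 67 x 103 x 85 mm, bystander, origin under its middle.

How it is judged:
By the outcome, as a careful person would: the job done as asked, in the order asked, and still so for the second after the job is handed in, with the robot touching nothing.
Of carton_c, carton_d only 1 to 2 are there at a start; the rules pass over those that are not, and their reading is None.
At some moment in a run one of base_carton, lid may be knocked a few centimetres aside while the robot is not near it.
It also fails if it takes over 210 s, if anything falls off the work surface, if the arm or the gripper's body presses on something with over 40 N, if the wrist force passes 120 N, or if a joint passes its speed limit or range.

## Working session

There is one attempt and no reset: what is moved stays moved. The work goes in short steps, Python scripts to look and compute and a tool call to move; the robot and the scene stay as the last step left them, time stands still between calls to the robot, and variables do not carry over. Pictures are saved under pics/ and viewed, and the job is handed in when it is done.

Besides the shell and the picture viewer there is one more tool, called after "Request:" by a JSON object that holds its "api" and its "payload". jog_arm: Moves the arm, as the interface text tells. Its arguments: {"type":"object","properties":{"rows":{"type":"array","items":{"type":"object","properties":{"fingers":{"type":"number"},"tx":{"type":"number"},"ty":{"type":"number"},"tz":{"type":"number"},"wx":{"type":"number"},"wy":{"type":"number"},"wz":{"type":"number"}}}},"newtons":{"type":"number"}},"required":["rows"]}

```bash
ls; mkdir -p pics
python3 - <<'E'
from workcell import manip
import cv2
o=manip.get_obs()
print(o, manip.pinch_z)
for n in ["scene","side","wrist"]:
    print(n,manip.camera_model(n))
    cv2.imwrite(f"pics/{n}0.png",manip.read_camera(n)[:,:,::-1])
E
```

```text
pics
{'time': 0.0, 'qpos': array([-1.40118083,  0.33387441,  0.03989083,  1.46629626, -0.01343505,
        1.34328444, -0.0584759 ]), 'dq': array([ 8.37204508e-05,  1.45371346e-03,  8.50340553e-04,  2.05221657e-03,
       -1.16306878e-03, -5.36437392e-04, -5.83052920e-04]), 'tau': array([ 4.55004601e-04, -6.58530307e+01,  1.36556927e+00, -4.05565703e+01,
        1.69165822e-02,  1.24232544e-02, -3.14610554e-05]), 'tcp_pos': array([0.17253692, 0.626203  , 0.23043284]), 'orientation': array([ 1.34012046e-01,  9.90979381e-01, -7.95249116e-04, -6.78259782e-05]), 'ft_force': array([-0.10653159,  0.32464876, -0.20466712]), 'wrist_torque': array([ 0.0129833 , -0.02487251,  0.01797173]), 'width': 1.0039981559584166} 0.0187
scene {'fov_y': 44.095440863579306, 'cx': 255.79125983195743, 'cy': 191.0977056244524, 'origin': array([-0.5769746 ,  0.49594677,  0.66981263]), 'attitude': array([-0.27869706,  0.46589774,  0.71165204, -0.44589082])}
side {'fov_y': 46.72784835025853, 'cx': 260.42147252216165, 'cy': 189.5628134144244, 'origin': array([-0.38957061, -0.42170032,  1.22850723]), 'attitude': array([ 0.29380501, -0.20404195, -0.53289572,  0.76685569])}
wrist {'fov_y': 59.14710645314937, 'cx': 254.73076190080837, 'cy': 191.16229458366345, 'hand_eye': array([[-8.73662300e-05,  9.51197100e-01,  3.08583974e-01,
         7.91707222e-02],
       [ 9.99999982e-01,  1.35098723e-04, -1.33316336e-04,
         9.45208248e-04],
       [-1.68499413e-04,  3.08583957e-01, -9.51197095e-01,
        -1.42783900e-01],
       [ 0.00000000e+00,  0.00000000e+00,  0.00000000e+00,
         1.00000000e+00]])}
```

View pics/scene0.png

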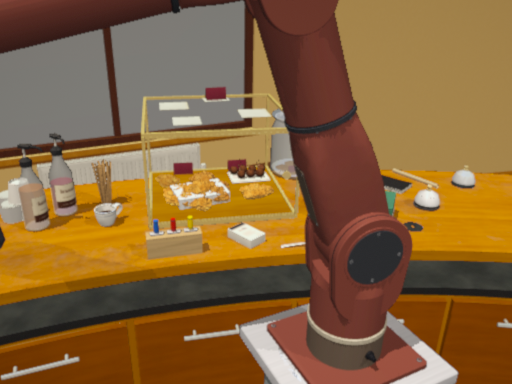

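View pics/side0.png

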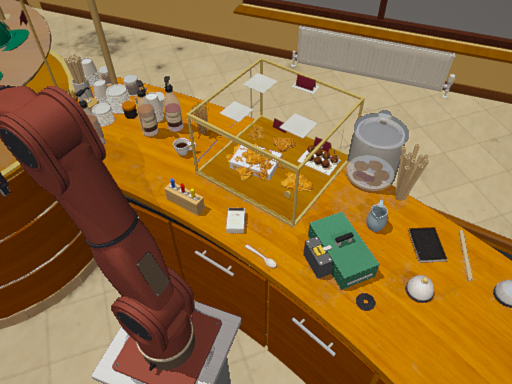

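View pics/wrist0.png

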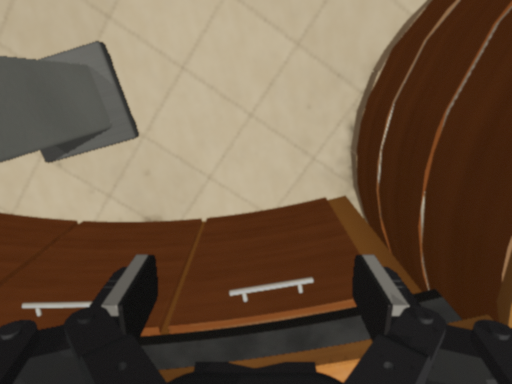

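```bash
cat > h.py <<'E'
from workcell import manip
import numpy as np, cv2
from scipy.spatial.transform import Rotation as R
def cam(n,obs=None):
    m=manip.camera_model(n); f=192/np.tan(np.radians(m['fov_y']/2))
    if n=='wrist':
        o=obs; T=np.eye(4);T[:3,:3]=R.from_quat(o['orientation']).as_matrix();T[:3,3]=o['tcp_pos']
        C=T@m['hand_eye']
    else:
        C=np.eye(4);C[:3,:3]=R.from_quat(m['attitude']).as_matrix();C[:3,3]=m['origin']
    return f,m['cx'],m['cy'],C
def ray(c,uv):
    f,cx,cy,C=c; d=np.array([(uv[0]-cx)/f,-(uv[1]-cy)/f,-1]); return C[:3,3],C[:3,:3]@d
def onz(c,uv,z):
    o,d=ray(c,uv); return o+d*(z-o[2])/d[2]
def proj(c,P):
    f,cx,cy,C=c; p=(np.asarray(P)-C[:3,3])@C[:3,:3]; p=np.atleast_2d(p)
    return np.stack([cx+f*p[:,0]/-p[:,2],cy+f*p[:,1]/p[:,2]],1)
def snap(n,name):
    o=manip.get_obs(); im=manip.read_camera(n)[:,:,::-1].copy(); cv2.imwrite(f'pics/{name}.png',im)
    np.savez(f'pics/{name}.npz',p=o['tcp_pos'],q=o['orientation']); return im,cam(n,o)
def load(n,name):
    z=np.load(f'pics/{name}.npz'); return cv2.imread(f'pics/{name}.png'),cam(n,dict(tcp_pos=z['p'],orientation=z['q']))
def crop(name,x0,y0,x1,y1,s,out):
    im=cv2.imread(f'pics/{name}.png')[y0:y1,x0:x1]; cv2.imwrite(f'pics/{out}.png',cv2.resize(im,None,fx=s,fy=s,interpolation=cv2.INTER_CUBIC))
def st():
    o=manip.get_obs(); print('t',round(o['time'],2),'p',np.round(o['tcp_pos']*1000,1),'rotvec eul',np.round(R.from_quat(o['orientation']).as_euler('xyz',degrees=True),1),'F',np.round(o['ft_force'],1),'M',np.round(o['wrist_torque'],2),'w',round(o['width'],3),'q',np.round(o['qpos'],2))
E
python3 - <<'E'
from h import *
c=cam('side')
for n,uv,z in [('rackL',(185,197),.06),('keyR',(184,186),.1),('keyB',(172,182),.1),('keyY',(194,191),.1),('base',(235,220),.026),('lid top handle',(344,239),.1),('box',(346,243),.072),('lock',(318,247),.08),('mug',(183,147),.04),('jug',(377,217),.05)]:
    print(n,np.round(onz(c,uv,z),3))
crop('side0',150,160,270,250,6,'s0a'); crop('side0',290,200,400,300,6,'s0b')
E
```

```text
rackL [0.469 0.178 0.06 ]
keyR [0.484 0.184 0.1  ]
keyB [0.486 0.231 0.1  ]
keyY [0.475 0.141 0.1  ]
base [ 0.461 -0.012  0.026]
lid top handle [ 0.457 -0.383  0.1  ]
box [ 0.465 -0.392  0.072]
lock [ 0.414 -0.314  0.08 ]
mug [0.715 0.314 0.04 ]
jug [ 0.623 -0.465  0.05 ]
```

View pics/s0a.png

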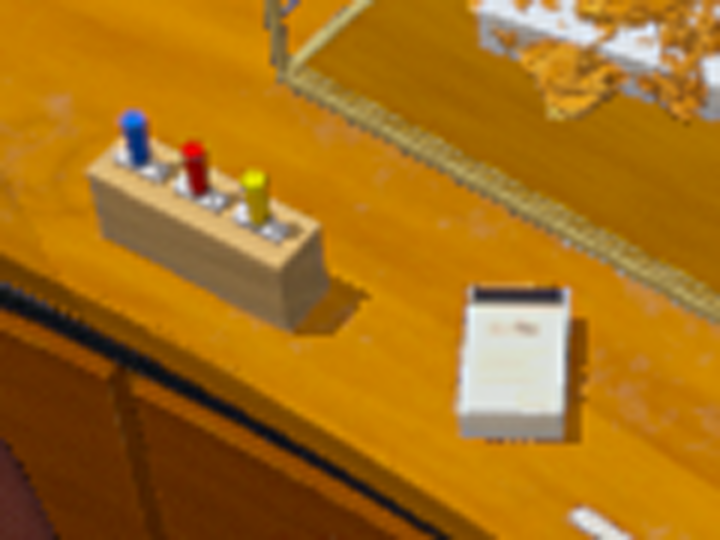

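View pics/s0b.png

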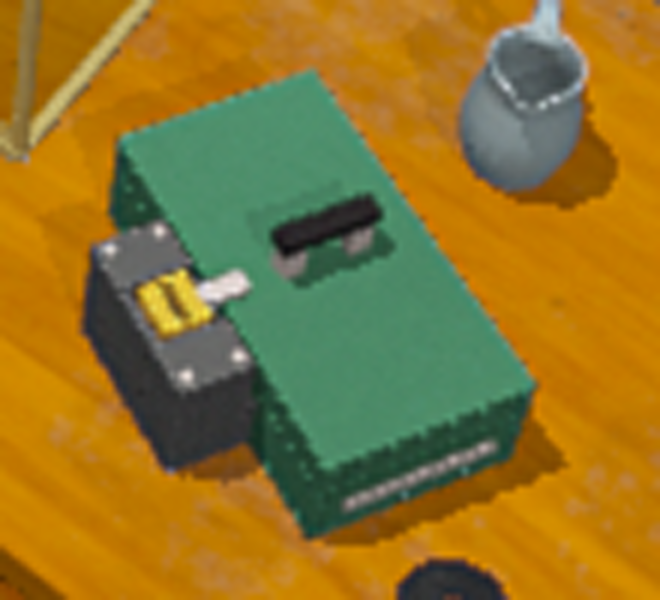

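Request:
{"api": "jog_arm", "payload": {"rows": [{"tx": 302,"ty": -446,"tz": -20,"wz": -82,"fingers": -1},{"tx": 302,"ty": -446,"tz": -20,"wz": -82},{"tx": 302,"ty": -446,"tz": -20,"wz": -82},{"tx": 302,"ty": -446,"tz": -20,"wz": -82},{"tx": 302,"ty": -446,"tz": -20,"wz": -82},{"tx": 302,"ty": -446,"tz": -20,"wz": -82},{"tx": 302,"ty": -446,"tz": -20,"wz": -82},{"tx": 302,"ty": -446,"tz": -20,"wz": -82},{"tx": 302,"ty": -446,"tz": -20,"wz": -82},{"tx": 302,"ty": -446,"tz": -20,"wz": -82},{"tx": 302,"ty": -446,"tz": -20,"wz": -82}]}}

```text
$.rows[0]: bad value
```

Run:
```python
from h import *
st(); snap('wrist','w1'); crop('w1',0,0,512,384,1.5,'w1b'); st()
```

```text
t 0.15 p [172.6 626.3 230.6] rotvec eul [-179.9    0.   164.6] F [-0.6 -0.3 -0.2] M [0.   0.02 0.07] w 1.003 q [-1.4   0.33  0.04  1.47 -0.01  1.34 -0.06]
t 0.2 p [172.6 626.4 230.8] rotvec eul [-179.9    0.   164.6] F [0.1 0.4 0.9] M [ 0.01 -0.02 -0.  ] w 1.0 q [-1.4   0.33  0.04  1.47 -0.01  1.34 -0.06]
```

View pics/w1b.png

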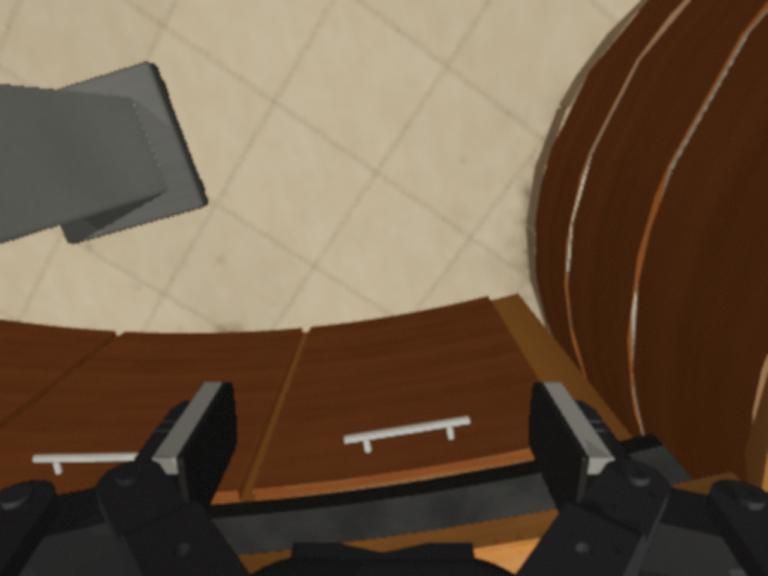

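Request:
{"api": "jog_arm", "payload": {"rows": [{"tx": 302,"ty": -446,"tz": -20,"wx": 0,"wy": 0,"wz": -82,"fingers": -1}]}}

```text
time: 0.32
tcp_pos: [0.204, 0.5769, 0.2278]
orientation: [0.224, 0.975, -0.0, -0.001]
ft_force: [1.7, -0.7, 0.7]
width: 1.002
```

Request:
{"api": "jog_arm", "payload": {"rows": [{"tx": 267,"ty": -394,"tz": -18,"wx": 0,"wy": 0,"wz": -71,"fingers": -1},{"tx": 267,"ty": -394,"tz": -18,"wx": 0,"wy": 0,"wz": -71,"fingers": -1},{"tx": 267,"ty": -394,"tz": -18,"wx": 0,"wy": 0,"wz": -71,"fingers": -1},{"tx": 267,"ty": -394,"tz": -18,"wx": 0,"wy": 0,"wz": -71,"fingers": -1},{"tx": 267,"ty": -394,"tz": -18,"wx": 0,"wy": 0,"wz": -71,"fingers": -1},{"tx": 267,"ty": -394,"tz": -18,"wx": 0,"wy": 0,"wz": -71,"fingers": -1},{"tx": 267,"ty": -394,"tz": -18,"wx": 0,"wy": 0,"wz": -71,"fingers": -1},{"tx": 267,"ty": -394,"tz": -18,"wx": 0,"wy": 0,"wz": -71,"fingers": -1},{"tx": 267,"ty": -394,"tz": -18,"wx": 0,"wy": 0,"wz": -71,"fingers": -1},{"tx": 267,"ty": -394,"tz": -18,"wx": 0,"wy": 0,"wz": -71,"fingers": -1}]}}

```text
time: 1.58
tcp_pos: [0.4742, 0.1816, 0.2109]
orientation: [0.75, 0.662, -0.0, -0.0]
ft_force: [-0.0, 0.2, -0.5]
width: 1.003
```

Run:
```python
from h import *
st(); snap('wrist','w1'); crop('w1',0,0,512,384,1.5,'w1b'); st()
```

```text
t 1.57 p [474.2 181.6 210.9] rotvec eul [-180.    -0.    82.9] F [-0.   0.2 -0.5] M [0.01 0.03 0.02] w 1.003 q [-0.95  0.05  0.52  1.86 -0.02  1.25 -0.55]
t 1.62 p [474.  182.1 210.9] rotvec eul [-180.   -0.   83.] F [-0.2  0.3 -0.7] M [-0.    0.03 -0.01] w 1.003 q [-0.95  0.05  0.52  1.86 -0.02  1.25 -0.55]
```

View pics/w1b.png

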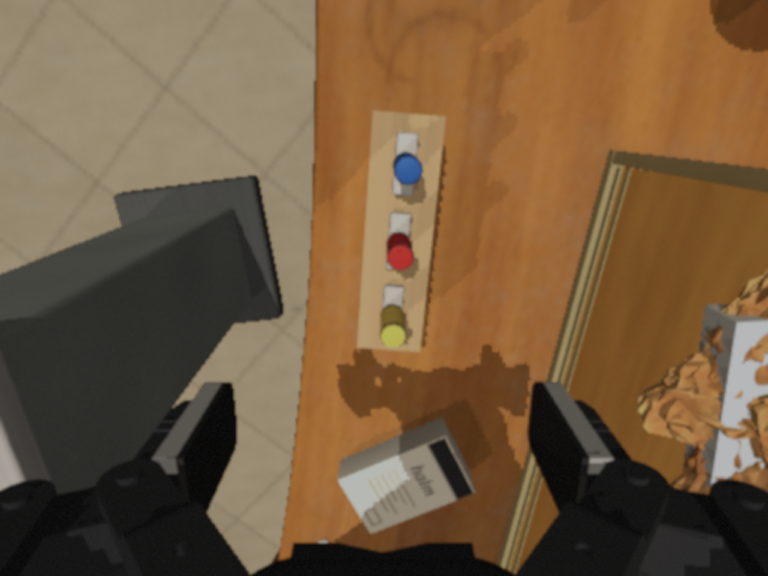

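```bash
cat >> h.py <<'E'
from scipy.optimize import least_squares
def fitrect(c,uv,z,lx,ly,x0):
    """corners in order (+,+),(+,-),(-,-),(-,+) of lx(x),ly(y)"""
    S=np.array([[1,1],[1,-1],[-1,-1],[-1,1]])*[lx/2,ly/2]
    def f(p):
        r=np.array([[np.cos(p[2]),-np.sin(p[2])],[np.sin(p[2]),np.cos(p[2])]])
        P=np.c_[S@r.T+p[:2],np.full(4,z)]
        return (proj(c,P)-uv).ravel()
    s=least_squares(f,x0); return s.x,np.abs(s.fun).max()
E
python3 - <<'E'
from h import *
im,c=load('wrist','w1')
uv=np.array([(445,117),(421,351),(358,347),(372,111)])/1.5
p,e=fitrect(c,uv,.06,.04,.142,[.47,.18,0]);print(np.round(p,4),np.degrees(p[2]),e)
for n,t in [('blue',(407,166)),('red',(400,256)),('yellow',(393,334))]:
    print(n,onz(c,np.array(t)/1.5,.102).round(4))
r=R.from_euler('z',p[2]).as_matrix()
for y in (.044,0,-.044): print((p[:2]+r[:2,:2]@[0,y]).round(4), proj(c,np.r_[p[:2]+r[:2,:2]@[0,y],.102])*1.5)
cs=cam('side')
S=np.array([[1,1],[1,-1],[-1,-1],[-1,1]])*[.02,.071]
print(proj(cs,np.c_[S@r[:2,:2].T+p[:2],np.full(4,.06)]))
E
python3 - <<'E'
import sys;sys.path.insert(0,'.')
from h import *
crop('w1',220,60,320,250,4,'w1c')
E
```

```text
[ 0.4855  0.1941 -0.1938] -11.106025289115765 0.5362535988463009
blue [0.4936 0.2396 0.102 ]
red [0.4852 0.1954 0.102 ]
yellow [0.4766 0.1529 0.102 ]
[0.4939 0.2373] [[408.11147163 170.74703443]]
[0.4855 0.1941] [[400.77982365 258.33456786]]
[0.477  0.1509] [[394.17445769 337.24557302]]
[[170.87798583 181.31553264]
 [202.77474993 196.91148205]
 [195.81787813 204.41830341]
 [163.67885207 188.36013788]]
```

View pics/w1c.png

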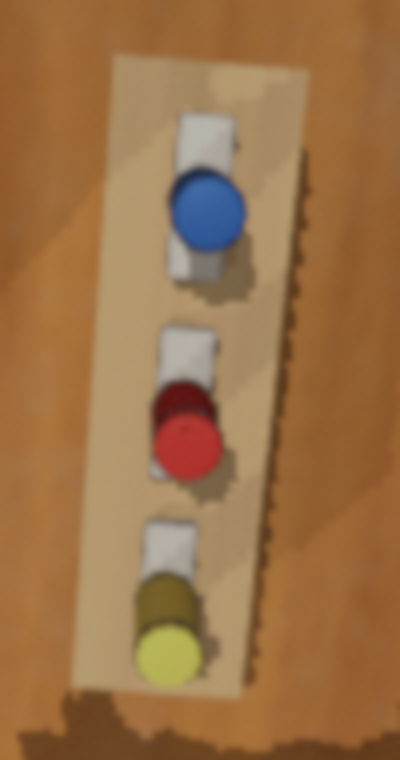

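Request:
{"api": "jog_arm", "payload": {"rows": [{"tx": 3,"ty": -30,"tz": -30,"wx": 0,"wy": 0,"wz": -4,"fingers": -0.2},{"tx": 3,"ty": -30,"tz": -60,"wx": 0,"wy": 0,"wz": -4,"fingers": -0.2},{"tx": 3,"ty": -30,"tz": -80,"wx": 0,"wy": 0,"wz": -4,"fingers": -0.2},{"tx": 3,"ty": -30,"tz": -80,"wx": 0,"wy": 0,"wz": -4,"fingers": -0.2},{"tx": 3,"ty": -30,"tz": -80,"wx": 0,"wy": 0,"wz": -4,"fingers": -0.2}]}}

```text
time: 2.25
tcp_pos: [0.4778, 0.1518, 0.1318]
orientation: [0.772, 0.636, 0.0, 0.0]
ft_force: [0.7, -0.4, 0.3]
width: 0.599
```

Run:
```python
from h import *
st(); snap('wrist','w2'); crop('w2',0,0,512,384,1.5,'w2b'); st()
```

```text
t 2.25 p [477.8 151.8 131.8] rotvec eul [180.   -0.   78.9] F [ 0.7 -0.4  0.3] M [-0.02  0.04  0.01] w 0.599 q [-0.91  0.11  0.55  1.97 -0.07  1.08 -0.52]
t 2.3 p [478.1 151.7 132. ] rotvec eul [ 1.799e+02 -1.000e-01  7.890e+01] F [-0.4  0.7  0. ] M [-0.01  0.01 -0.02] w 0.598 q [-0.91  0.11  0.55  1.97 -0.07  1.08 -0.52]
```

View pics/w2b.png

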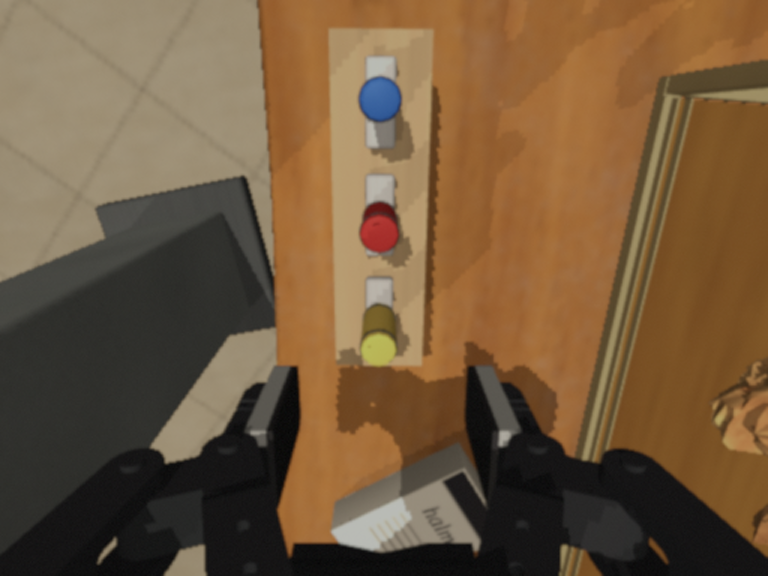

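Run:
```python
from h import *
im,c=load('wrist','w2')
uv=np.array([(433,29),(422,365),(337,364),(329,28)])/1.5
p,e=fitrect(c,uv,.06,.04,.142,[.47,.18,-.19]);print(np.round(p,4),np.degrees(p[2]),e)
for n,t in [('blue',(380,97)),('red',(379,230)),('yellow',(379,350))]:
    print(n,onz(c,np.array(t)/1.5,.102).round(4))
r=R.from_euler('z',p[2]).as_matrix()
for y in (.044,0,-.044): print((p[:2]+r[:2,:2]@[0,y]).round(4))
```

```text
[ 0.4854  0.1944 -0.1992] -11.415256091769322 0.33620534840380856
blue [0.4941 0.2381 0.102 ]
red [0.4854 0.1959 0.102 ]
yellow [0.4766 0.1514 0.102 ]
[0.4941 0.2375]
[0.4854 0.1944]
[0.4767 0.1512]
```

Request:
{"api": "jog_arm", "payload": {"newtons": 70, "rows": [{"tx": -1.4,"ty": -0.4,"tz": -45,"wx": 0,"wy": 0,"wz": -0.3,"fingers": -0.2},{"tx": -1.4,"ty": -0.4,"tz": -62,"wx": 0,"wy": 0,"wz": -0.3,"fingers": -0.2},{"tx": -1.4,"ty": -0.4,"tz": -62,"wx": 0,"wy": 0,"wz": -0.3,"fingers": 0.3},{"tx": -1.4,"ty": -0.4,"tz": -62,"wx": 0,"wy": 0,"wz": -0.3,"fingers": 1},{"tx": -1.4,"ty": -0.4,"tz": -62,"wx": 0,"wy": 0,"wz": -0.3,"fingers": 1},{"tx": -1.4,"ty": -0.4,"tz": -62,"wx": 0,"wy": 0,"wz": -0.3,"fingers": 1},{"tx": -1.4,"ty": -0.4,"tz": -62,"wx": 0,"wy": 0,"wz": -0.3,"fingers": 1}]}}

```text
time: 3.18
tcp_pos: [0.4772, 0.1509, 0.0703]
orientation: [0.774, 0.633, 0.001, 0.0]
ft_force: [-1.6, -0.3, 6.9]
width: 0.141
```

Run:
```python
from h import *
st()
```

```text
t 3.17 p [477.2 150.9  70.3] rotvec eul [ 1.799e+02 -1.000e-01  7.850e+01] F [-1.6 -0.3  6.9] M [-0.19  0.19  0.02] w 0.141 q [-0.89  0.2   0.54  2.03 -0.12  0.95 -0.48]
```

Run:
```python
from h import *
c=cam('side')
# box x long? short edges 124 along box x. near(robot) = left-top & near-bottom -> -x side
uv=np.array([(343,212),(379.2,264.2),(344.2,278.3),(310,223)])
p,e=fitrect(c,uv,.072,.124,.226,[.46,-.39,-.6]);print(np.round(p,4),np.degrees(p[2]),e)
r=R.from_euler('z',p[2]).as_matrix()[:2,:2]
print('lock',p[:2]+r@[-.087,0]); print('handle',onz(c,(290+325/6,200+222/6),.105))
im=cv2.imread('pics/side0.png')
uv=np.array([(150+472/6,160+288/6),(150+570/6,160+290/6),(150+562/6,160+415/6),(150+460/6,160+412/6)])
p,e=fitrect(c,uv,.026,.092,.058,[.46,-.01,0]);print(np.round(p,4),np.degrees(p[2]),e)
uv=uv[[1,2,3,0]]
for a in (0,.3,-.3): print(fitrect(c,uv,.026,.092,.058,[.46,-.01,a]))
```

```text
[ 0.4628 -0.3837 -0.8215] -47.06572595300372 0.6458703119648419
lock [ 0.40354903 -0.32004152]
handle [ 0.46102907 -0.38192491  0.105     ]
[ 0.4685 -0.0126  0.329 ] 18.852662784004668 0.2186830570331324
(array([ 0.46805495, -0.01271206, -1.27949435]), np.float64(5.027740262029738))
(array([ 0.46805495, -0.01271205, -1.2795009 ]), np.float64(5.0277882056205385))
(array([ 0.46805495, -0.01271205, -1.27950051]), np.float64(5.027785341333157))
```

Request:
{"api": "jog_arm", "payload": {"rows": [{"tx": 0,"ty": 0,"tz": 60,"wx": 0,"wy": 0,"wz": 0,"fingers": 1},{"tx": 0,"ty": -20,"tz": 115,"wx": 0,"wy": 0,"wz": 0,"fingers": 1},{"tx": -10,"ty": -80,"tz": 125,"wx": 0,"wy": 0,"wz": -5,"fingers": 1},{"tx": -20,"ty": -141,"tz": 125,"wx": 0,"wy": 0,"wz": -10,"fingers": 1},{"tx": -26,"ty": -203,"tz": 125,"wx": 0,"wy": 0,"wz": -15,"fingers": 1},{"tx": -32,"ty": -265,"tz": 125,"wx": 0,"wy": 0,"wz": -20,"fingers": 1},{"tx": -45,"ty": -325,"tz": 125,"wx": 0,"wy": 0,"wz": -25,"fingers": 1},{"tx": -60,"ty": -385,"tz": 125,"wx": 0,"wy": 0,"wz": -30,"fingers": 1},{"tx": -80,"ty": -440,"tz": 125,"wx": 0,"wy": 0,"wz": -35.5,"fingers": 1},{"tx": -95,"ty": -491,"tz": 125,"wx": 0,"wy": 0,"wz": -35.5,"fingers": 1},{"tx": -95,"ty": -491,"tz": 125,"wx": 0,"wy": 0,"wz": -35.5,"fingers": 1},{"tx": -95,"ty": -491,"tz": 125,"wx": 0,"wy": 0,"wz": -35.5,"fingers": 1}]}}

```text
time: 4.68
tcp_pos: [0.3814, -0.3402, 0.194]
orientation: [0.93, 0.367, 0.0, -0.0]
ft_force: [0.6, 0.3, -0.8]
width: 0.139
```

Run:
```python
from h import *
st(); snap('wrist','w3'); crop('w3',0,0,512,384,1.5,'w3b'); st()
```

```text
t 4.67 p [ 381.4 -340.2  194. ] rotvec eul [-180.   -0.   43.] F [ 0.6  0.3 -0.8] M [-0.    0.06  0.  ] w 0.139 q [-0.42  0.1   1.14  1.89 -0.1   1.21 -0.06]
t 4.72 p [ 381.8 -339.5  194. ] rotvec eul [-180.    -0.    43.1] F [-0.3  0.9 -0.1] M [ 0.05 -0.03 -0.01] w 0.14 q [-0.42  0.1   1.14  1.89 -0.1   1.21 -0.06]
```

View pics/w3b.png

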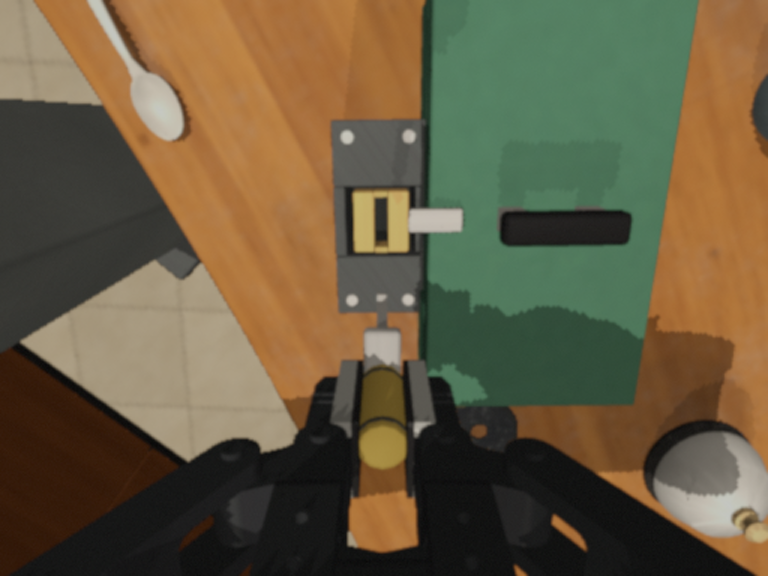

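Run:
```python
from h import *
crop('w3',210,110,310,260,5,'w3c')
```

```text
(no output)
```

View pics/w3c.png

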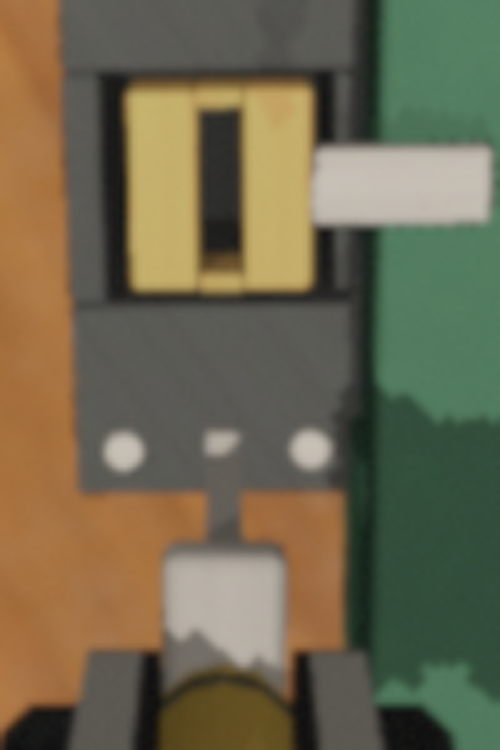

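Run:
```python
from h import *
im,c=load('wrist','w3')
S=onz(c,(254.2,148),.08);print('slot',S.round(4))
z=np.load('pics/w3.npz');Rt=R.from_quat(z['q']).as_matrix()
print('slot in tool',(Rt.T@(S-z['p'])*1000).round(1))
a=onz(c,(210+221/5,110+108/5),.08);b=onz(c,(210+221/5,110+279/5),.08);print('slot ends',np.linalg.norm(a-b),np.degrees(np.arctan2(*(a-b)[[1,0]])))
# tip: shoulder 10.. below
for s in (.06,.063,.066): print(s,(proj(c,z['p']+Rt@[0,0,s])-[210,110])*5)
# key shoulder front top edge
for s in (.004,.01): print(s,(proj(c,np.array([z['p']+Rt@[.017,y,s] for y in(-.006,.006)]))-[210,110])*5)
# lid corners visible: near corner right
for uv in [(635,405),(422,405)]: print(onz(c,np.array(uv)/1.5,.072).round(4))
print('handle',onz(c,np.array((566,222))/1.5,.105).round(4))
```

```text
slot [ 0.4036 -0.318   0.08  ]
slot in tool [ 31.4  -1.  114. ]
slot ends 0.026500074219627624 42.99900878824892
0.06 [[227.85942662 510.62585383]]
0.063 [[227.81257568 502.15823001]]
0.066 [[227.76692212 493.90701445]]
0.004 [[165.38472517 561.16527354]
 [293.00546314 561.17157574]]
0.01 [[167.42300324 536.75954353]
 [290.62390922 536.76502213]]
[ 0.4251 -0.5038  0.072 ]
[ 0.3388 -0.4114  0.072 ]
handle [ 0.4652 -0.377   0.105 ]
```

Request:
{"api": "jog_arm", "payload": {"rows": [{"tx": 21.9,"ty": 20.8,"tz": -20,"wx": 0,"wy": 0,"wz": 0,"fingers": 1},{"tx": 21.9,"ty": 20.8,"tz": -39,"wx": 0,"wy": 0,"wz": 0,"fingers": 1},{"tx": 21.9,"ty": 20.8,"tz": -39,"wx": 0,"wy": 0,"wz": 0,"fingers": 1},{"tx": 21.9,"ty": 20.8,"tz": -39,"wx": 0,"wy": 0,"wz": 0,"fingers": 1}]}}

```text
time: 5.22
tcp_pos: [0.403, -0.32, 0.1556]
orientation: [0.93, 0.367, 0.0, 0.0]
ft_force: [0.6, 0.1, -0.2]
width: 0.139
```

Run:
```python
from h import *
st(); snap('wrist','w4'); crop('w4',200,130,310,260,5,'w4c'); st()
im,c=load('wrist','w4')
z=np.load('pics/w4.npz');Rt=R.from_quat(z['q']).as_matrix()
print((proj(c,z['p']+Rt@[0,0,.063])-[200,130])*5)
print((proj(c,np.r_[.4036,-.318,.08])-[200,130])*5)
```

```text
t 5.22 p [ 403.  -320.   155.6] rotvec eul [180.  -0.  43.] F [ 0.6  0.1 -0.2] M [-0.04 -0.   -0.07] w 0.139 q [-0.41  0.18  1.11  1.93 -0.18  1.14 -0.05]
t 5.28 p [ 403.1 -320.2  155.7] rotvec eul [180.  -0.  43.] F [-0.  -0.2 -0.7] M [-0.04  0.   -0.02] w 0.145 q [-0.41  0.18  1.11  1.93 -0.18  1.14 -0.05]
[[277.82207088 402.14917952]]
[[269.90022182 356.66570636]]
```

View pics/w4c.png

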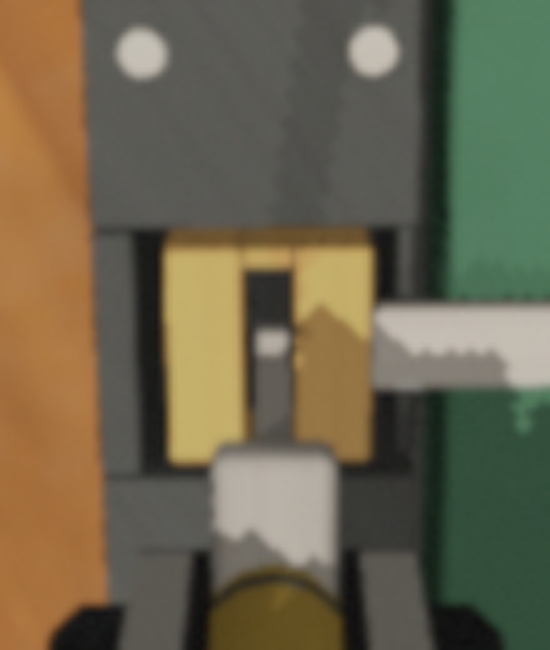

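Request:
{"api": "jog_arm", "payload": {"rows": [{"tx": -0.3,"ty": 0.3,"tz": -8,"wx": 0,"wy": 0,"wz": 0,"fingers": 1},{"tx": -0.3,"ty": 0.3,"tz": -16,"wx": 0,"wy": 0,"wz": 0,"fingers": 1},{"tx": -0.3,"ty": 0.3,"tz": -24,"wx": 0,"wy": 0,"wz": 0,"fingers": 1}]}}

```text
time: 5.65
tcp_pos: [0.4029, -0.3192, 0.1304]
orientation: [0.93, 0.367, 0.0, -0.0]
ft_force: [0.1, 1.0, 0.3]
width: 0.142
```

Run:
```python
from h import *
st()
```

```text
t 5.65 p [ 402.9 -319.2  130.4] rotvec eul [-180.    -0.    43.1] F [0.1 1.  0.3] M [ 0.14 -0.19  0.08] w 0.142 q [-0.38  0.23  1.09  1.96 -0.23  1.09 -0.01]
```

Entering freely. Continue down.

Request:
{"api": "jog_arm", "payload": {"rows": [{"tx": 0,"ty": 0,"tz": -12,"wx": 0,"wy": 0,"wz": 0,"fingers": 1},{"tx": 0,"ty": 0,"tz": -24,"wx": 0,"wy": 0,"wz": 0,"fingers": 1},{"tx": 0,"ty": 0,"tz": -34,"wx": 0,"wy": 0,"wz": 0,"fingers": 1},{"tx": 0,"ty": 0,"tz": -40,"wx": 0,"wy": 0,"wz": 0,"fingers": 1},{"tx": 0,"ty": 0,"tz": -40,"wx": 0,"wy": 0,"wz": 0,"fingers": 1}]}}

```text
time: 6.28
tcp_pos: [0.4029, -0.3192, 0.0906]
orientation: [0.93, 0.367, -0.0, -0.0]
ft_force: [1.9, 1.8, -2.1]
width: 0.142
```

Run:
```python
from h import *
st()
```

```text
t 6.28 p [ 402.9 -319.2   90.6] rotvec eul [-180.    -0.    43.1] F [ 1.9  1.8 -2.1] M [ 0.5  -0.61 -0.02] w 0.142 q [-0.32  0.3   1.04  1.99 -0.3   1.02  0.05]
```

Request:
{"api": "jog_arm", "payload": {"rows": [{"tx": 0,"ty": 0,"tz": 0,"wx": 0,"wy": 0,"wz": -5,"fingers": 1},{"tx": 0,"ty": 0,"tz": 0,"wx": 0,"wy": 0,"wz": -10,"fingers": 1},{"tx": 0,"ty": 0,"tz": 0,"wx": 0,"wy": 0,"wz": -15,"fingers": 1},{"tx": 0,"ty": 0,"tz": 0,"wx": 0,"wy": 0,"wz": -20,"fingers": 1}]}}

```text
time: 6.78
tcp_pos: [0.403, -0.3192, 0.091]
orientation: [0.98, 0.199, 0.0, -0.0]
ft_force: [0.9, 2.2, -0.4]
width: 0.141
```

Run:
```python
from h import *
st()
```

```text
t 6.78 p [ 403.  -319.2   91. ] rotvec eul [-180.    -0.    22.9] F [ 0.9  2.2 -0.4] M [ 0.46 -0.33  0.03] w 0.141 q [-0.38  0.33  1.13  2.   -0.35  1.03 -0.26]
```

Request:
{"api": "jog_arm", "payload": {"rows": [{"tx": 0,"ty": 0,"tz": 0,"wx": 0,"wy": 0,"wz": -4,"fingers": 1},{"tx": 0,"ty": 0,"tz": 0,"wx": 0,"wy": 0,"wz": -8,"fingers": 1}]}}

```text
time: 7.02
tcp_pos: [0.4029, -0.3192, 0.0909]
orientation: [0.992, 0.13, 0.0, -0.0]
ft_force: [0.9, 1.9, -0.2]
width: 0.141
```

Run:
```python
from h import *
st()
```

```text
t 7.03 p [ 402.9 -319.2   90.9] rotvec eul [-180.    -0.    14.9] F [ 0.9  1.9 -0.2] M [ 0.47 -0.23  0.03] w 0.141 q [-0.4   0.35  1.16  2.   -0.37  1.03 -0.37]
```

Request:
{"api": "jog_arm", "payload": {"rows": [{"tx": 0,"ty": 0,"tz": 0,"wx": 0,"wy": 0,"wz": -4,"fingers": 1},{"tx": 0,"ty": 0,"tz": 0,"wx": 0,"wy": 0,"wz": -8,"fingers": 1},{"tx": 0,"ty": 0,"tz": 0,"wx": 0,"wy": 0,"wz": -8,"fingers": 1}]}}

```text
time: 7.4
tcp_pos: [0.4029, -0.3192, 0.0909]
orientation: [0.998, 0.062, -0.0, -0.0]
ft_force: [1.7, 2.1, 0.5]
width: 0.141
```

Run:
```python
from h import *
st(); snap('wrist','w5'); crop('w5',156,100,356,300,3,'w5c');
```

```text
t 7.4 p [ 402.9 -319.2   90.9] rotvec eul [-180.     0.     7.1] F [1.7 2.1 0.5] M [ 0.64 -0.33  0.04] w 0.141 q [-0.42  0.37  1.19  2.   -0.4   1.04 -0.49]
```

View pics/w5c.png

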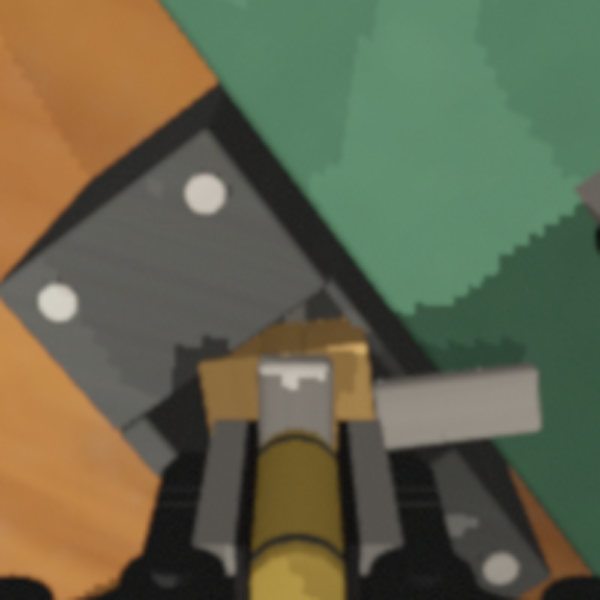

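Request:
{"api": "jog_arm", "payload": {"rows": [{"tx": 0,"ty": 0,"tz": 0,"wx": 0,"wy": 0,"wz": -4,"fingers": 1},{"tx": 0,"ty": 0,"tz": 0,"wx": 0,"wy": 0,"wz": -8,"fingers": 1},{"tx": 0,"ty": 0,"tz": 0,"wx": 0,"wy": 0,"wz": -8,"fingers": 1}]}}

```text
time: 7.82
tcp_pos: [0.4028, -0.3191, 0.0909]
orientation: [1.0, -0.007, -0.0, -0.0]
ft_force: [1.6, 3.5, 1.0]
width: 0.138
```

Run:
```python
from h import *
st(); snap('wrist','w6'); crop('w6',156,100,356,300,3,'w6c');
```

```text
t 7.83 p [ 402.8 -319.1   90.9] rotvec eul [-180.     0.    -0.8] F [1.6 3.5 1. ] M [ 0.77 -0.28 -0.  ] w 0.138 q [-0.44  0.39  1.23  2.   -0.43  1.05 -0.6 ]
```

View pics/w6c.png

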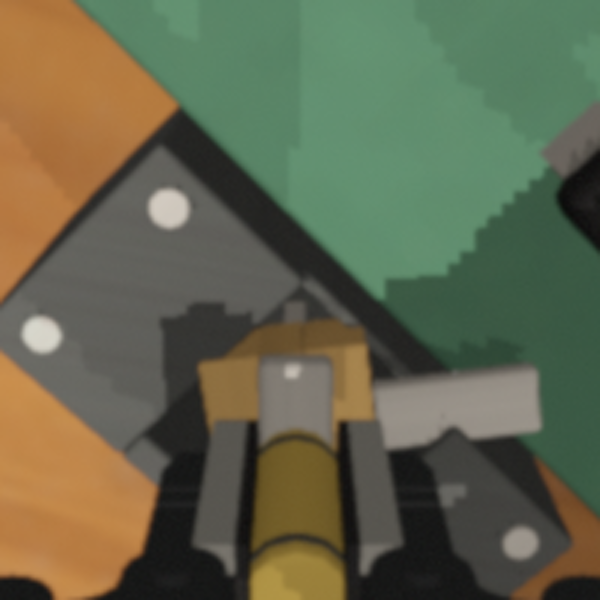

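Request:
{"api": "jog_arm", "payload": {"rows": [{"tx": 0,"ty": 0,"tz": 0,"wx": 0,"wy": 0,"wz": -6,"fingers": 1},{"tx": 0,"ty": 0,"tz": 0,"wx": 0,"wy": 0,"wz": -12,"fingers": 1},{"tx": 0,"ty": 0,"tz": 0,"wx": 0,"wy": 0,"wz": -18,"fingers": 1},{"tx": 0,"ty": 0,"tz": 0,"wx": 0,"wy": 0,"wz": -24,"fingers": 1},{"tx": 0,"ty": 0,"tz": 0,"wx": 0,"wy": 0,"wz": -30,"fingers": 1},{"tx": 0,"ty": 0,"tz": 0,"wx": 0,"wy": 0,"wz": -36,"fingers": 1},{"tx": 0,"ty": 0,"tz": 0,"wx": 0,"wy": 0,"wz": -42,"fingers": 1},{"tx": 0,"ty": 0,"tz": 0,"wx": 0,"wy": 0,"wz": -47,"fingers": 1},{"tx": 0,"ty": 0,"tz": 0,"wx": 0,"wy": 0,"wz": -51,"fingers": 1}]}}

```text
time: 9.0
tcp_pos: [0.4028, -0.3189, 0.0909]
orientation: [0.899, -0.438, -0.0, -0.0]
ft_force: [2.0, 4.9, 1.1]
width: 0.141
```

Run:
```python
from h import *
st(); snap('wrist','w7'); crop('w7',156,100,356,300,3,'w7c');
```

```text
t 9.0 p [ 402.8 -318.9   90.9] rotvec eul [-1.80e+02  1.00e-01 -5.19e+01] F [2.  4.9 1.1] M [ 1.05 -0.13  0.08] w 0.141 q [-0.5   0.5   1.35  2.   -0.56  1.09 -1.38]
```

View pics/w7c.png

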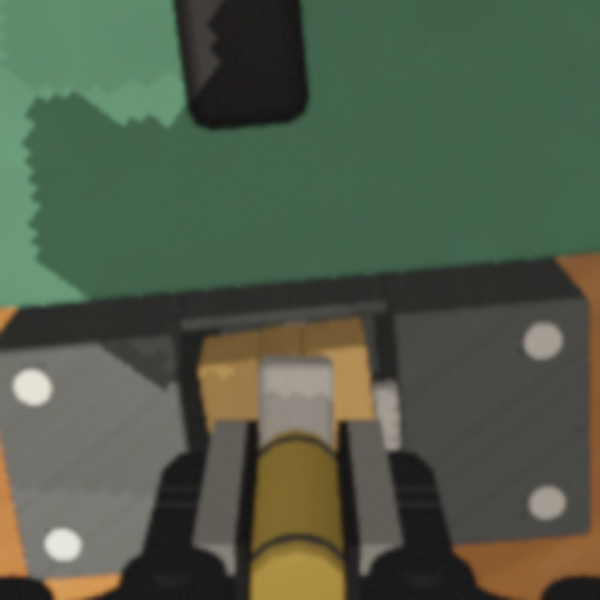

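Request:
{"api": "jog_arm", "payload": {"rows": [{"tx": 0,"ty": 0,"tz": 0,"wx": 0,"wy": 0,"wz": -2,"fingers": 1},{"tx": 0,"ty": 0,"tz": 0,"wx": 0,"wy": 0,"wz": -4,"fingers": 1},{"tx": 0,"ty": 0,"tz": 0,"wx": 0,"wy": 0,"wz": -6,"fingers": 1},{"tx": 0,"ty": 0,"tz": 0,"wx": 0,"wy": 0,"wz": -6,"fingers": 1}]}}

```text
time: 9.55
tcp_pos: [0.4028, -0.3189, 0.0909]
orientation: [0.875, -0.484, -0.0, -0.0]
ft_force: [0.7, 5.5, 0.6]
width: 0.14
```

Run:
```python
from h import *
st(); snap('wrist','w8'); crop('w8',156,100,356,300,3,'w8c');
```

```text
t 9.55 p [ 402.8 -318.9   90.9] rotvec eul [-180.     0.   -57.9] F [0.7 5.5 0.6] M [ 1.25 -0.24  0.21] w 0.14 q [-0.5   0.51  1.36  2.   -0.56  1.1  -1.48]
```

View pics/w8c.png

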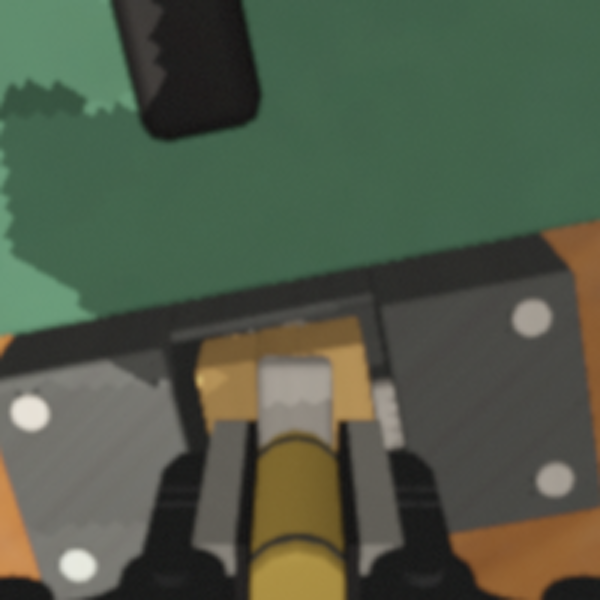

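Request:
{"api": "jog_arm", "payload": {"rows": [{"tx": 0,"ty": 0,"tz": 0,"wx": 0,"wy": 0,"wz": 2,"fingers": 1},{"tx": 0,"ty": 0,"tz": 0,"wx": 0,"wy": 0,"wz": 2,"fingers": -0.3},{"tx": 0,"ty": 0,"tz": 0,"wx": 0,"wy": 0,"wz": 2,"fingers": -0.3},{"tx": 0,"ty": 0,"tz": 0,"wx": 0,"wy": 0,"wz": 2,"fingers": -0.3},{"tx": 0,"ty": 0,"tz": 30,"wx": 0,"wy": 0,"wz": 2,"fingers": -0.3},{"tx": 0,"ty": 0,"tz": 80,"wx": 0,"wy": 0,"wz": 2,"fingers": -0.3},{"tx": 0,"ty": 0,"tz": 120,"wx": 0,"wy": 0,"wz": 2,"fingers": -0.3},{"tx": 0,"ty": 0,"tz": 120,"wx": 0,"wy": 0,"wz": 2,"fingers": -0.3}]}}

```text
time: 10.6
tcp_pos: [0.404, -0.3207, 0.2136]
orientation: [0.883, -0.469, 0.003, -0.001]
ft_force: [0.2, 0.7, -0.6]
width: 0.653
```

Run:
```python
from h import *
st(); snap('wrist','w9'); crop('w9',0,0,512,384,1.5,'w9b');
```

```text
t 10.6 p [ 404.  -320.7  213.6] rotvec eul [-179.7   -0.2  -56. ] F [ 0.2  0.7 -0.6] M [ 0.01 -0.01  0.05] w 0.653 q [-0.65  0.15  1.37  1.86 -0.16  1.25 -1.79]
```

View pics/w9b.png

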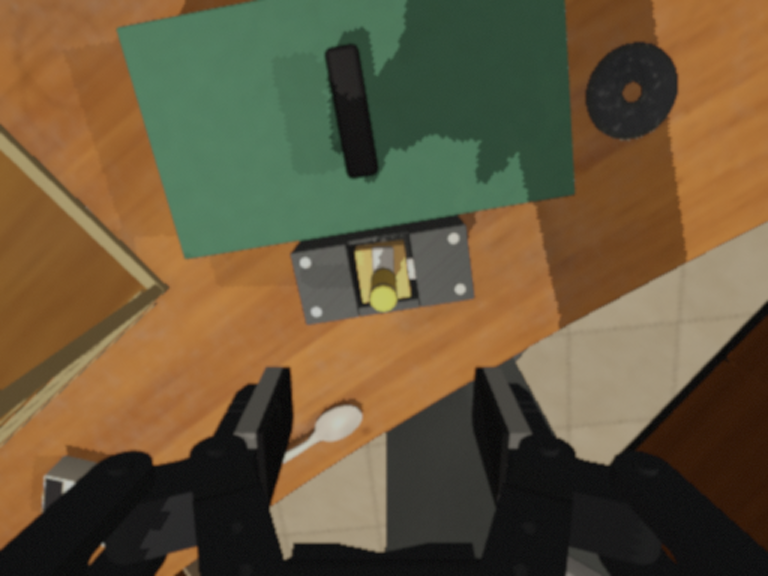

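Run:
```python
from h import *
crop('w9',190,140,320,220,6,'w9c')
im,c=load('wrist','w9')
print(onz(c,np.array((352,110))/1.5,.105))
```

```text
[ 0.46390524 -0.38188266  0.105     ]
```

View pics/w9c.png

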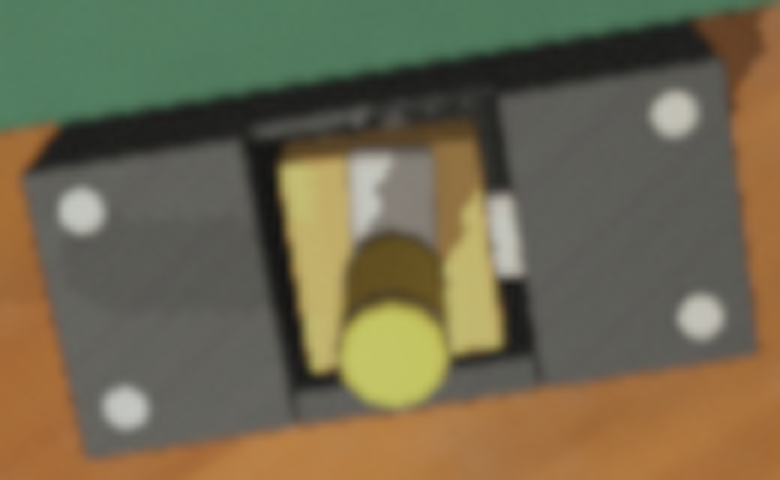

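```bash
cat > path.py <<'E'
from h import *
def rect(x,y,a,lx=.124,ly=.226):
    S=np.array([[1,1],[1,-1],[-1,-1],[-1,1]])*[lx/2,ly/2];t=np.radians(a)
    return S@np.array([[np.cos(t),-np.sin(t)],[np.sin(t),np.cos(t)]]).T+[x,y]
A=np.array([.51,-.2]);B=np.array([.63,.22]);u=(B-A)/np.linalg.norm(B-A);n=np.array([-u[1],u[0]])
def clear(x,y,a,**k):
    P=rect(x,y,a,**k)
    # sample edges
    Q=np.vstack([P[i]+(P[(i+1)%4]-P[i])*t for i in range(4) for t in np.linspace(0,1,20)])
    s=(Q-A)@u; d=(Q-A)@n
    m=(s>-.03)&(s<np.linalg.norm(B-A)+.03)
    return d[m].min() if m.any() else 9
E
python3 - <<'E'
from path import *
for w in [(.463,-.382,-47),(.44,-.33,-40),(.425,-.28,-30),(.415,-.22,-20),(.415,-.14,-16),(.43,-.06,-16),(.45,.02,-16),(.46,.1,-10),(.46,.2,0),(.46,.28,15),(.45,.36,30),(.44,.44,45)]:
    print(w,round(clear(*w),3), round(np.hypot(*w[:2]),3), np.hypot(*rect(*w).T).min().round(3))
c=cam('side'); im=cv2.imread('pics/side0.png')
for w in [(.44,.44,45),(.42,.41,45)]:
    p=proj(c,np.c_[rect(*w),np.zeros(4)]); cv2.polylines(im,[p.astype(int)],True,(255,0,0),1)
p=proj(c,np.array([[*A,0],[*B,0],[*B,.29]]));cv2.polylines(im,[p.astype(int)],False,(0,0,255),1)
cv2.imwrite('pics/sov.png',cv2.resize(im[40:260,60:330],None,fx=2.7,fy=2.7))
E
```

```text
(0.463, -0.382, -47) 9 0.6 0.534
(0.44, -0.33, -40) 0.012 0.55 0.494
(0.425, -0.28, -30) -0.028 0.509 0.454
(0.415, -0.22, -20) 0.016 0.47 0.406
(0.415, -0.14, -16) 0.046 0.438 0.387
(0.43, -0.06, -16) 0.053 0.434 0.372
(0.45, 0.02, -16) 0.056 0.45 0.366
(0.46, 0.1, -10) 0.057 0.471 0.379
(0.46, 0.2, 0) 0.067 0.502 0.407
(0.46, 0.28, 15) 0.069 0.539 0.456
(0.45, 0.36, 30) 0.11 0.576 0.508
(0.44, 0.44, 45) 9 0.622 0.572
```

View pics/sov.png

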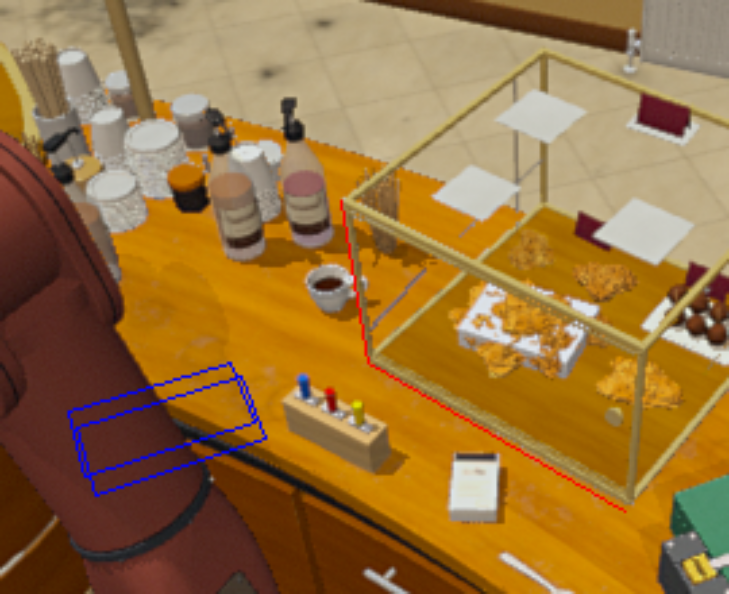

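Run:
```python
from path import *
for w in [(.463,-.382,-47),(.445,-.38,-38),(.42,-.365,-28),(.395,-.33,-18),(.39,-.28,-16),(.395,-.22,-16),(.41,-.16,-16),(.42,-.1,-16),(.44,-.04,-16),(.45,.02,-16),(.465,.08,-12),(.475,.14,-6)]:
    print(w,round(clear(*w),3), round(np.hypot(*w[:2]),3), np.hypot(*rect(*w).T).min().round(3))
c=cam('side')
for t in [(185,428),(120,380),(230,450),(210,340),(270,480),(240,260),(150,270),(332,290),(300,245),(235,180)]: print(t,onz(c,np.array(t)/2.7+[60,40],0).round(3))
im=cv2.imread('pics/side0.png')
for w in [(.5,.42,45),(.53,.38,35),(.56,.36,20)]:
    p=proj(c,np.c_[rect(*w),np.zeros(4)]); cv2.polylines(im,[p.astype(int)],True,(255,0,0),1)
cv2.imwrite('pics/sov2.png',cv2.resize(im[40:260,60:330],None,fx=2.7,fy=2.7))
c=cam('scene'); im=cv2.imread('pics/scene0.png')
for w in [(.5,.42,45),(.53,.38,35),(.56,.36,20)]:
    p=proj(c,np.c_[rect(*w),np.zeros(4)]); cv2.polylines(im,[p.astype(int)],True,(255,0,0),1)
cv2.imwrite('pics/sov3.png',cv2.resize(im[100:300,0:300],None,fx=2.5,fy=2.5))
```

```text
(0.463, -0.382, -47) 9 0.6 0.534
(0.445, -0.38, -38) 9 0.585 0.53
(0.42, -0.365, -28) 9 0.556 0.48
(0.395, -0.33, -18) 9 0.515 0.423
(0.39, -0.28, -16) 0.031 0.48 0.393
(0.395, -0.22, -16) 0.043 0.452 0.378
(0.41, -0.16, -16) 0.045 0.44 0.383
(0.42, -0.1, -16) 0.052 0.432 0.381
(0.44, -0.04, -16) 0.049 0.442 0.373
(0.45, 0.02, -16) 0.056 0.45 0.366
(0.465, 0.08, -12) 0.051 0.472 0.381
(0.475, 0.14, -6) 0.046 0.495 0.403
(185, 428) [0.435 0.399 0.   ]
(120, 380) [0.48  0.532 0.   ]
(230, 450) [0.422 0.322 0.   ]
(210, 340) [0.593 0.455 0.   ]
(270, 480) [0.396 0.248 0.   ]
(240, 260) [0.762 0.502 0.   ]
(150, 270) [0.693 0.62  0.   ]
(332, 290) [0.75  0.338 0.   ]
(300, 245) [0.825 0.432 0.   ]
(235, 180) [0.934 0.611 0.   ]
```

View pics/sov2.png

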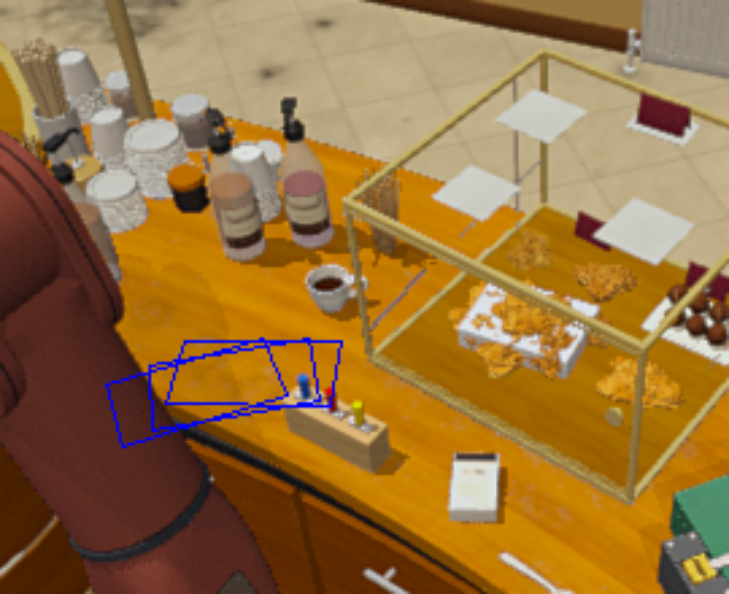

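View pics/sov3.png

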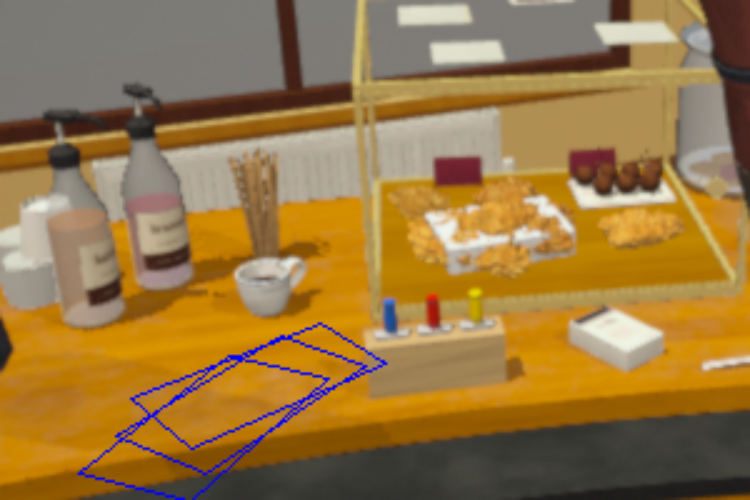

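Request:
{"api": "jog_arm", "payload": {"rows": [{"tx": 30,"ty": -31,"tz": 0,"wx": 0,"wy": 0,"wz": 9,"fingers": -0.3},{"tx": 59,"ty": -61,"tz": -20,"wx": 0,"wy": 0,"wz": 9,"fingers": -0.3},{"tx": 59,"ty": -61,"tz": -70,"wx": 0,"wy": 0,"wz": 9,"fingers": -0.3},{"tx": 59,"ty": -61,"tz": -80,"wx": 0,"wy": 0,"wz": 9,"fingers": -0.3},{"tx": 59,"ty": -61,"tz": -80,"wx": 0,"wy": 0,"wz": 9,"fingers": -0.3}]}}

```text
time: 11.28
tcp_pos: [0.461, -0.3802, 0.1307]
orientation: [0.917, -0.399, -0.001, 0.0]
ft_force: [-1.4, -0.7, 0.8]
width: 0.652
```

Run:
```python
from h import *
st(); snap('wrist','w10'); crop('w10',0,0,512,384,1.5,'w10b')
```

```text
t 11.28 p [ 461.  -380.2  130.7] rotvec eul [ 1.799e+02  1.000e-01 -4.700e+01] F [-1.4 -0.7  0.8] M [-0.02 -0.03  0.02] w 0.652 q [-0.2   0.49  1.07  1.76 -0.46  1.18 -1.39]
```

View pics/w10b.png

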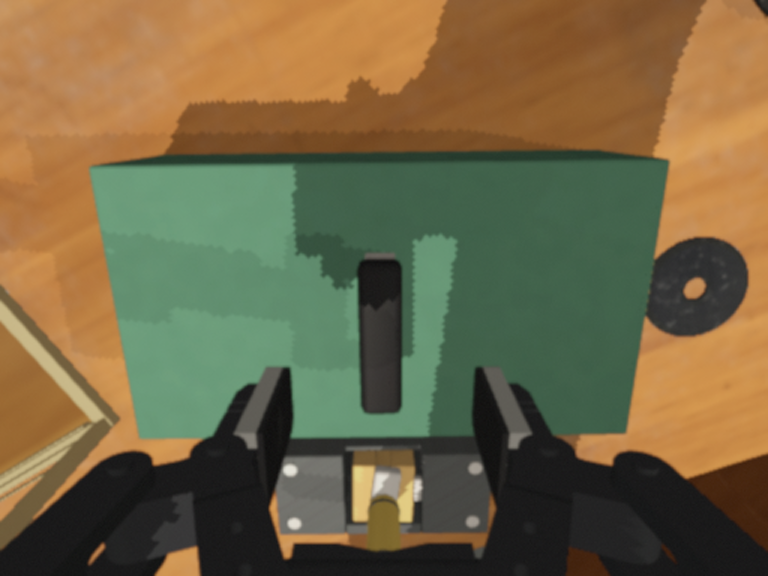

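Run:
```python
from h import *
im,c=load('wrist','w10')
# image: up = tool x = box +x ; left = ... tool y az = -137 => right is -y
uv=np.array([(92,166),(667,159),(627,432),(140,438)])/1.5
p,e=fitrect(c,uv,.072,.124,.226,[.46,-.38,-.8]);print(np.round(p,4),np.degrees(p[2]),e)
print(onz(c,np.array((380,335))/1.5,.105).round(4))
r=R.from_euler('z',p[2]).as_matrix()[:2,:2];print('lock',p[:2]+r@[-.087,0])
```

```text
[ 0.4631 -0.3808 -0.8076] -46.27305583356653 3.436720848176094
[ 0.466  -0.3833  0.105 ]
lock [ 0.4029487  -0.31794311]
```

Request:
{"api": "jog_arm", "payload": {"newtons": 80, "rows": [{"tx": 2.5,"ty": -2.3,"tz": -30,"wx": 0,"wy": 0,"wz": 0,"fingers": -0.3},{"tx": 2.5,"ty": -2.3,"tz": -50,"wx": 0,"wy": 0,"wz": 0,"fingers": -0.3},{"tx": 2.5,"ty": -2.3,"tz": -50,"wx": 0,"wy": 0,"wz": 0,"fingers": 1},{"tx": 2.5,"ty": -2.3,"tz": -50,"wx": 0,"wy": 0,"wz": 0,"fingers": 1},{"tx": 2.5,"ty": -2.3,"tz": -50,"wx": 0,"wy": 0,"wz": 0,"fingers": 1},{"tx": 2.5,"ty": -2.3,"tz": -50,"wx": 0,"wy": 0,"wz": 0,"fingers": 1},{"tx": 2.5,"ty": -2.3,"tz": -50,"wx": 0,"wy": 0,"wz": 0,"fingers": 1}]}}

```text
time: 12.2
tcp_pos: [0.4649, -0.3832, 0.0824]
orientation: [0.917, -0.398, 0.001, -0.0]
ft_force: [-1.7, 1.8, 6.7]
width: 0.166
```

Run:
```python
from h import *
st()
```

```text
t 12.2 p [ 464.9 -383.2   82.4] rotvec eul [-1.80e+02 -1.00e-01 -4.69e+01] F [-1.7  1.8  6.7] M [0.33 0.36 0.02] w 0.166 q [-0.16  0.55  1.02  1.79 -0.52  1.1  -1.35]
```

Request:
{"api": "jog_arm", "payload": {"rows": [{"tx": 0,"ty": 0,"tz": 10,"wx": 0,"wy": 0,"wz": 0,"fingers": 1},{"tx": 0,"ty": 0,"tz": 25,"wx": 0,"wy": 0,"wz": 0,"fingers": 1},{"tx": 0,"ty": 0,"tz": 60,"wx": 0,"wy": 0,"wz": 0,"fingers": 1},{"tx": 0,"ty": 0,"tz": 108,"wx": 0,"wy": 0,"wz": 0,"fingers": 1},{"tx": 0,"ty": 0,"tz": 108,"wx": 0,"wy": 0,"wz": 0,"fingers": 1}]}}

```text
time: 12.82
tcp_pos: [0.4655, -0.3845, 0.1933]
orientation: [0.917, -0.399, 0.003, 0.0]
ft_force: [0.8, -0.7, -3.3]
width: 0.169
```

Run:
```python
from h import *
st(); snap('wrist','w11');snap('side','s11');crop('w11',0,0,512,384,1.2,'w11b'); crop('s11',130,140,410,310,2.7,'s11b')
```

```text
t 12.82 p [ 465.5 -384.5  193.3] rotvec eul [-179.9   -0.3  -47. ] F [ 0.8 -0.7 -3.3] M [-0.03 -0.02 -0.03] w 0.169 q [-0.24  0.43  1.12  1.68 -0.41  1.28 -1.43]
```

View pics/w11b.png

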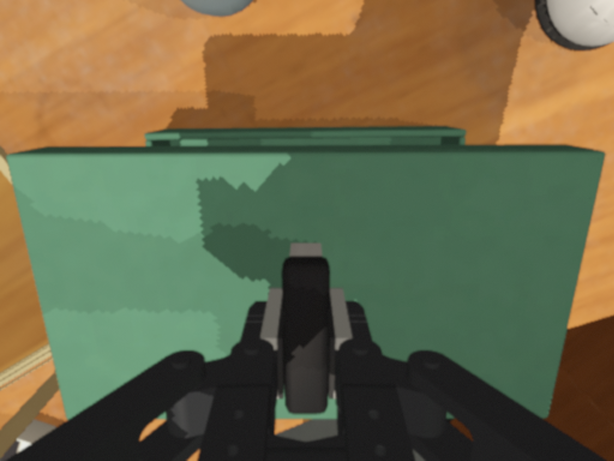

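View pics/s11b.png

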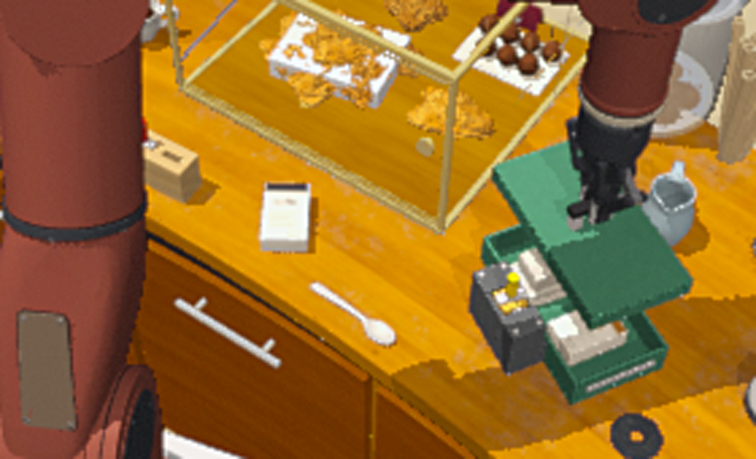

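Request:
{"api": "jog_arm", "payload": {"rows": [{"tx": -20,"ty": 4,"tz": 0,"wx": 0,"wy": 0,"wz": 9,"fingers": 1},{"tx": -45,"ty": 19,"tz": 0,"wx": 0,"wy": 0,"wz": 19,"fingers": 1},{"tx": -68,"ty": 54,"tz": 0,"wx": 0,"wy": 0,"wz": 29,"fingers": 1},{"tx": -73,"ty": 104,"tz": 0,"wx": 0,"wy": 0,"wz": 31,"fingers": 1},{"tx": -68,"ty": 164,"tz": 0,"wx": 0,"wy": 0,"wz": 31,"fingers": 1},{"tx": -53,"ty": 224,"tz": 0,"wx": 0,"wy": 0,"wz": 31,"fingers": 1},{"tx": -37,"ty": 284,"tz": 0,"wx": 0,"wy": 0,"wz": 31,"fingers": 1},{"tx": -22,"ty": 344,"tz": 0,"wx": 0,"wy": 0,"wz": 31,"fingers": 1},{"tx": -12,"ty": 404,"tz": 0,"wx": 0,"wy": 0,"wz": 32,"fingers": 1},{"tx": 0,"ty": 464,"tz": 0,"wx": 0,"wy": 0,"wz": 34,"fingers": 1},{"tx": 5,"ty": 520,"tz": 0,"wx": 0,"wy": 0,"wz": 35,"fingers": 1},{"tx": 5,"ty": 520,"tz": 0,"wx": 0,"wy": 0,"wz": 35,"fingers": 1}]}}

```text
time: 14.42
tcp_pos: [0.468, 0.1418, 0.1875]
orientation: [0.995, -0.1, -0.001, 0.001]
ft_force: [-0.8, -1.1, -2.4]
width: 0.169
```

Run:
```python
from h import *
st(); snap('side','s12'); crop('s12',90,90,410,310,2.3,'s12b')
```

```text
t 14.43 p [468.  141.8 187.5] rotvec eul [ 1.799e+02  1.000e-01 -1.150e+01] F [-0.8 -1.1 -2.4] M [-0.06 -0.04 -0.03] w 0.169 q [-0.94  0.02  0.57  1.93 -0.01  1.2  -2.14]
```

View pics/s12b.png

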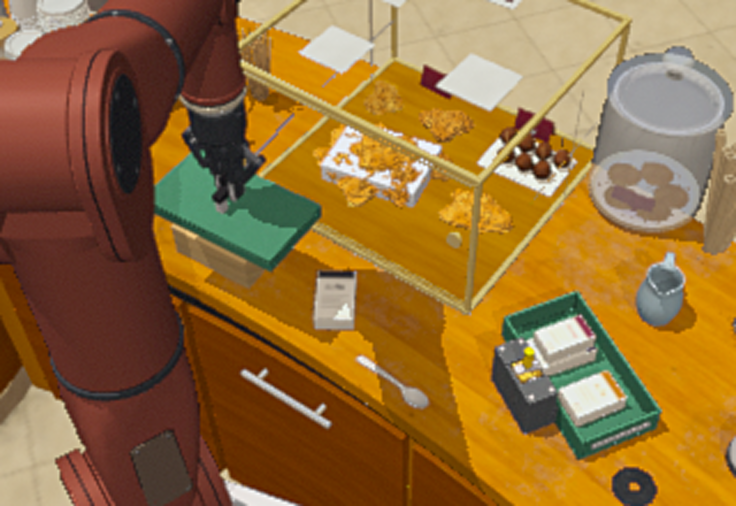

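Request:
{"api": "jog_arm", "payload": {"rows": [{"tx": 16,"ty": 55,"tz": 5,"wx": 0,"wy": 0,"wz": 2,"fingers": 1},{"tx": 34,"ty": 110,"tz": 5,"wx": 0,"wy": 0,"wz": 4,"fingers": 1},{"tx": 52,"ty": 165,"tz": 5,"wx": 0,"wy": 0,"wz": 6,"fingers": 1},{"tx": 70,"ty": 220,"tz": 5,"wx": 0,"wy": 0,"wz": 8,"fingers": 1},{"tx": 87,"ty": 268,"tz": 5,"wx": 0,"wy": 0,"wz": 9.5,"fingers": 1},{"tx": 87,"ty": 268,"tz": -30,"wx": 0,"wy": 0,"wz": 9.5,"fingers": 1},{"tx": 87,"ty": 268,"tz": -80,"wx": 0,"wy": 0,"wz": 9.5,"fingers": 1},{"tx": 87,"ty": 268,"tz": -115,"wx": 0,"wy": 0,"wz": 9.5,"fingers": 1},{"tx": 87,"ty": 268,"tz": -125,"wx": 0,"wy": 0,"wz": 9.5,"fingers": 1},{"tx": 87,"ty": 268,"tz": -125,"wx": 0,"wy": 0,"wz": 9.5,"fingers": 1}]}}

```text
time: 15.72
tcp_pos: [0.5567, 0.4043, 0.0641]
orientation: [1.0, -0.022, -0.0, 0.0]
ft_force: [0.6, 0.3, -1.4]
width: 0.167
```

Run:
```python
from h import *
st(); snap('scene','c13');  crop('c13',0,100,300,300,2.5,'c13b')
```

```text
t 15.72 p [556.7 404.3  64.1] rotvec eul [180.    0.   -2.5] F [ 0.6  0.3 -1.4] M [ 0.03 -0.02 -0.01] w 0.167 q [-1.    0.56  0.43  1.56 -0.25  1.08 -2.13]
```

View pics/c13b.png

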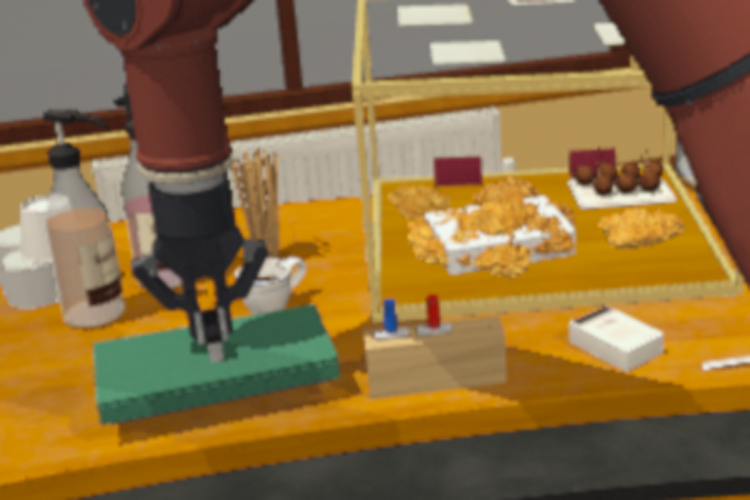

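Request:
{"api": "jog_arm", "payload": {"rows": [{"tx": 0,"ty": 0,"tz": -10,"wx": 0,"wy": 0,"wz": 0,"fingers": 1},{"tx": 0,"ty": 0,"tz": -18,"wx": 0,"wy": 0,"wz": 0,"fingers": 1},{"tx": 0,"ty": 0,"tz": -22,"wx": 0,"wy": 0,"wz": 0,"fingers": 1},{"tx": 0,"ty": 0,"tz": -22,"wx": 0,"wy": 0,"wz": 0,"fingers": 1}]}}

```text
time: 16.27
tcp_pos: [0.5562, 0.4053, 0.0425]
orientation: [1.0, -0.021, -0.0, -0.0]
ft_force: [-2.7, -1.2, 4.0]
width: 0.168
```

Run:
```python
from h import *
st()
```

```text
t 16.27 p [556.2 405.3  42.5] rotvec eul [-180.     0.    -2.4] F [-2.7 -1.2  4. ] M [-0.38  0.63 -0.09] w 0.168 q [-1.    0.58  0.42  1.57 -0.26  1.04 -2.12]
```

Request:
{"api": "jog_arm", "payload": {"rows": [{"tx": 0,"ty": 0,"tz": 0,"wx": 0,"wy": 0,"wz": 0,"fingers": -0.3},{"tx": 0,"ty": 0,"tz": 0,"wx": 0,"wy": 0,"wz": 0,"fingers": -0.3},{"tx": 0,"ty": 0,"tz": 10,"wx": 0,"wy": 0,"wz": 0,"fingers": -0.3},{"tx": 0,"ty": 0,"tz": 60,"wx": 0,"wy": 0,"wz": 0,"fingers": -0.3},{"tx": 0,"ty": 0,"tz": 120,"wx": 0,"wy": 0,"wz": 0,"fingers": -0.3},{"tx": -10,"ty": -40,"tz": 155,"wx": 0,"wy": 0,"wz": -2,"fingers": -0.6},{"tx": -29,"ty": -98,"tz": 160,"wx": 0,"wy": 0,"wz": -4,"fingers": -0.6},{"tx": -49,"ty": -156,"tz": 160,"wx": 0,"wy": 0,"wz": -6,"fingers": -0.6},{"tx": -69,"ty": -214,"tz": 160,"wx": 0,"wy": 0,"wz": -8,"fingers": -0.6},{"tx": -90,"ty": -272,"tz": 160,"wx": 0,"wy": 0,"wz": -10,"fingers": -0.6},{"tx": -100,"ty": -332,"tz": 160,"wx": 0,"wy": 0,"wz": -14,"fingers": -0.6},{"tx": -110,"ty": -392,"tz": 160,"wx": 0,"wy": 0,"wz": -18,"fingers": -0.6}]}}

```text
time: 17.77
tcp_pos: [0.446, 0.0114, 0.2028]
orientation: [0.984, -0.179, 0.001, -0.001]
ft_force: [1.0, -0.8, -0.5]
width: 0.8
```

Run:
```python
from h import *
st()
```

```text
t 17.77 p [446.   11.4 202.8] rotvec eul [-179.9   -0.   -20.6] F [ 1.  -0.8 -0.5] M [-0.05 -0.09 -0.03] w 0.8 q [-0.86 -0.13  0.69  2.    0.09  1.24 -2.13]
```

Request:
{"api": "jog_arm", "payload": {"rows": [{"tx": -6,"ty": -60,"tz": 0,"wx": 0,"wy": 0,"wz": -5,"fingers": -0.6},{"tx": -11,"ty": -120,"tz": 0,"wx": 0,"wy": 0,"wz": -10,"fingers": -0.6},{"tx": -15,"ty": -180,"tz": 0,"wx": 0,"wy": 0,"wz": -15,"fingers": -0.6},{"tx": -14,"ty": -240,"tz": 0,"wx": 0,"wy": 0,"wz": -20,"fingers": -0.6},{"tx": -10,"ty": -300,"tz": 0,"wx": 0,"wy": 0,"wz": -24,"fingers": -0.6},{"tx": -5,"ty": -350,"tz": -5,"wx": 0,"wy": 0,"wz": -26.5,"fingers": -0.6},{"tx": -4,"ty": -371,"tz": -5,"wx": 0,"wy": 0,"wz": -26.5,"fingers": -0.6},{"tx": -4,"ty": -371,"tz": -5,"wx": 0,"wy": 0,"wz": -26.5,"fingers": -0.6},{"tx": -4,"ty": -371,"tz": -5,"wx": 0,"wy": 0,"wz": -26.5,"fingers": -0.6}]}}

```text
time: 18.9
tcp_pos: [0.4425, -0.357, 0.1973]
orientation: [0.917, -0.398, 0.0, -0.0]
ft_force: [-0.6, 0.6, 0.3]
width: 0.8
```

Run:
```python
from h import *
st(); snap('wrist','w14');crop('w14',0,0,512,384,1.5,'w14b')
```

```text
t 18.9 p [ 442.5 -357.   197.3] rotvec eul [-179.9    0.   -46.9] F [-0.6  0.6  0.3] M [ 0.01 -0.    0.01] w 0.8 q [-0.32  0.33  1.13  1.75 -0.31  1.26 -1.5 ]
```

View pics/w14b.png

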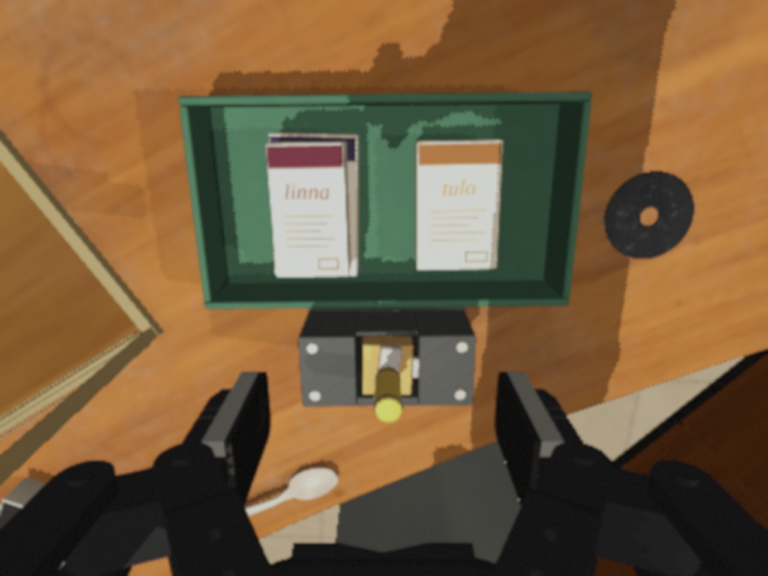

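Run:
```python
from h import *
crop('w14',160,75,350,200,4,'w14c')
```

```text
(no output)
```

View pics/w14c.png

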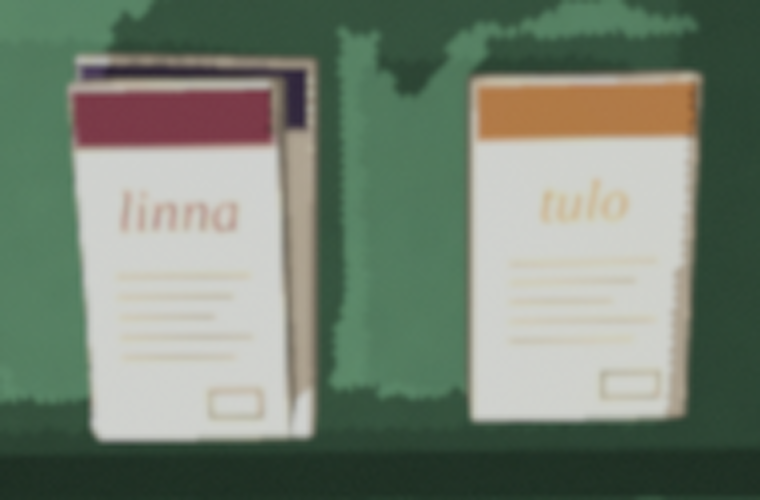

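Run:
```python
from h import *
im,c=load('wrist','w14')
f=lambda L:np.array(L)/4+[160,75]
box=np.array([.4622,-.3827]);rb=R.from_euler('z',-47,degrees=True).as_matrix()[:2,:2]
for n,L,z,lx,ly in [('c',[(69,86),(276,80),(291,438),(95,441)],.057,.075,.042),('b',[(471,78),(699,74),(686,416),(470,420)],.031,.078,.050),('c+corr',[(69,86),(276,80),(291,438),(95,441)],.059,.075,.042)]:
    p,e=fitrect(c,f(L),z,lx,ly,[.46,-.38,-.8]);print(n,np.round(p,4),np.degrees(p[2]).round(2),round(e,2),'box fr',(rb.T@(p[:2]-box)*1000).round(1))
P=[onz(c,np.array(t)/4+[160,75],.031) for t in [(80,58),(316,60),(313,437)]]
for q in P: print('a corner',(rb.T@(q[:2]-box)*1000).round(1))
uv=np.array([(181,98),(591,95),(567,303),(208,305)])/1.5
p,e=fitrect(c,uv,.046,.124,.226,[.46,-.38,-.8]);print('box',np.round(p,4),np.degrees(p[2]).round(2),e)
```

```text
c [ 0.4938 -0.3501 -0.804 ] -46.07 0.62 box fr [-2.3 45.3]
b [ 0.4293 -0.409  -0.7954] -45.58 0.75 box fr [ -3.2 -42. ]
c+corr [ 0.4938 -0.3506 -0.8042] -46.08 0.59 box fr [-2. 45.]
a corner [39.5 69.6]
a corner [39.1 18. ]
a corner [-47.1  19.9]
box [ 0.4626 -0.3808 -0.8117] -46.51 3.0247617186344087
```

Request:
{"api": "jog_arm", "payload": {"newtons": 40, "rows": [{"tx": -13,"ty": -52,"tz": -30,"wx": 0,"wy": 0,"wz": 1.3,"fingers": -0.65},{"tx": -13,"ty": -52,"tz": -80,"wx": 0,"wy": 0,"wz": 1.3,"fingers": -0.65},{"tx": -13,"ty": -52,"tz": -120,"wx": 0,"wy": 0,"wz": 1.3,"fingers": -0.65},{"tx": -13,"ty": -52,"tz": -125,"wx": 0,"wy": 0,"wz": 1.3,"fingers": -0.65},{"tx": -13,"ty": -52,"tz": -125,"wx": 0,"wy": 0,"wz": 1.3,"fingers": -0.65}]}}

```text
time: 19.58
tcp_pos: [0.4303, -0.4094, 0.0734]
orientation: [0.922, -0.387, 0.001, -0.0]
ft_force: [-0.6, 0.8, 0.3]
width: 0.823
```

Run:
```python
from h import *
st(); snap('wrist','w15');crop('w15',0,0,512,384,1.5,'w15b')
```

```text
t 19.57 p [ 430.3 -409.4   73.4] rotvec eul [-1.80e+02 -1.00e-01 -4.56e+01] F [-0.6  0.8  0.3] M [-0.01  0.02 -0.04] w 0.823 q [-0.08  0.53  0.98  1.82 -0.5   1.07 -1.27]
```

View pics/w15b.png

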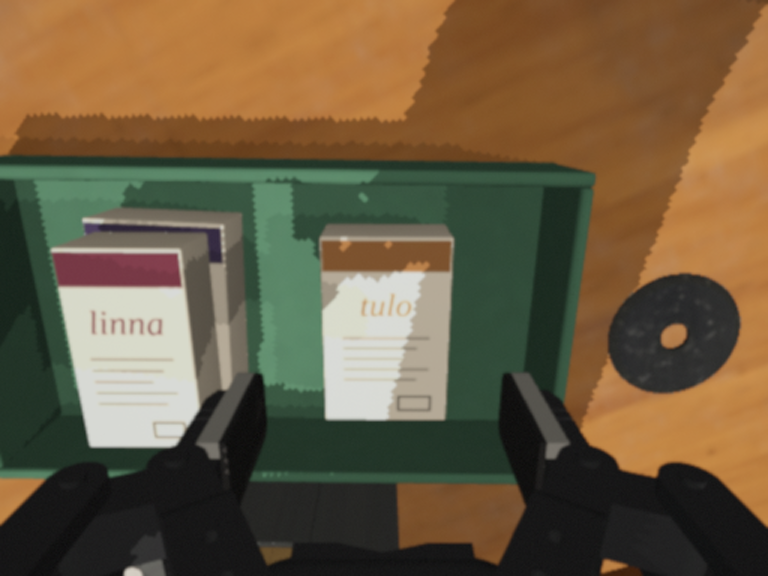

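Request:
{"api": "jog_arm", "payload": {"newtons": 40, "rows": [{"tx": -0.5,"ty": 0,"tz": -30,"wx": 0,"wy": 0,"wz": 0,"fingers": -0.65},{"tx": -0.5,"ty": 0,"tz": -55,"wx": 0,"wy": 0,"wz": 0,"fingers": -0.65},{"tx": -0.5,"ty": 0,"tz": -66,"wx": 0,"wy": 0,"wz": 0,"fingers": -0.65},{"tx": -0.5,"ty": 0,"tz": -66,"wx": 0,"wy": 0,"wz": 0,"fingers": -0.65},{"tx": -0.5,"ty": 0,"tz": -66,"wx": 0,"wy": 0,"wz": 0,"fingers": 0.5},{"tx": -0.5,"ty": 0,"tz": -66,"wx": 0,"wy": 0,"wz": 0,"fingers": 0.5},{"tx": -0.5,"ty": 0,"tz": -66,"wx": 0,"wy": 0,"wz": 0,"fingers": 0.5},{"tx": -0.5,"ty": 0,"tz": -66,"wx": 0,"wy": 0,"wz": 0,"fingers": 0.5}]}}

```text
time: 20.62
tcp_pos: [0.4295, -0.4104, 0.0075]
orientation: [0.922, -0.388, 0.001, 0.0]
ft_force: [0.0, 1.1, 7.1]
width: 0.579
```

Run:
```python
from h import *
st()
```

```text
t 20.62 p [ 429.5 -410.4    7.5] rotvec eul [-1.80e+02 -1.00e-01 -4.57e+01] F [0.  1.1 7.1] M [0.24 0.2  0.03] w 0.579 q [-0.01  0.61  0.91  1.86 -0.58  0.96 -1.21]
```

Request:
{"api": "jog_arm", "payload": {"rows": [{"tx": 0,"ty": 0,"tz": 20,"wx": 0,"wy": 0,"wz": 0,"fingers": 0.5},{"tx": 0,"ty": 0,"tz": 70,"wx": 0,"wy": 0,"wz": 0,"fingers": 0.5},{"tx": 0,"ty": 0,"tz": 130,"wx": 0,"wy": 0,"wz": 0,"fingers": 0.5},{"tx": 0,"ty": 30,"tz": 180,"wx": 0,"wy": 0,"wz": 3,"fingers": 0.5},{"tx": 0,"ty": 85,"tz": 195,"wx": 0,"wy": 0,"wz": 12,"fingers": 0.5},{"tx": -3,"ty": 145,"tz": 195,"wx": 0,"wy": 0,"wz": 22,"fingers": 0.5},{"tx": -5,"ty": 205,"tz": 195,"wx": 0,"wy": 0,"wz": 32,"fingers": 0.5},{"tx": 0,"ty": 265,"tz": 195,"wx": 0,"wy": 0,"wz": 42,"fingers": 0.5},{"tx": 6,"ty": 325,"tz": 195,"wx": 0,"wy": 0,"wz": 52,"fingers": 0.5},{"tx": 11,"ty": 385,"tz": 195,"wx": 0,"wy": 0,"wz": 62,"fingers": 0.5},{"tx": 11,"ty": 388,"tz": 195,"wx": 0,"wy": 0,"wz": 64.5,"fingers": 0.5},{"tx": 11,"ty": 388,"tz": 195,"wx": 0,"wy": 0,"wz": 64.5,"fingers": 0.5}]}}

```text
time: 22.12
tcp_pos: [0.4399, -0.0224, 0.2015]
orientation: [0.987, 0.163, 0.0, -0.0]
ft_force: [-0.4, -0.4, -1.1]
width: 0.57
```

Run:
```python
from h import *
st(); snap('wrist','w16');crop('w16',0,0,512,384,1.5,'w16b')
```

```text
t 22.12 p [439.9 -22.4 201.5] rotvec eul [-180.    -0.    18.8] F [-0.4 -0.4 -1.1] M [-0.03 -0.03  0.04] w 0.57 q [-0.96 -0.19  0.83  2.02  0.14  1.25 -1.42]
```

View pics/w16b.png

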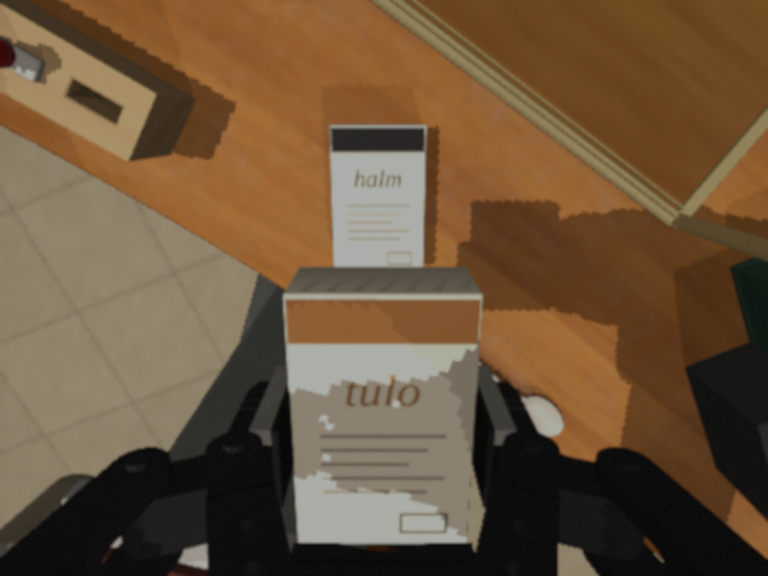

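Run:
```python
from h import *
crop('w16',200,70,310,190,6,'w16c')
```

```text
(no output)
```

View pics/w16c.png

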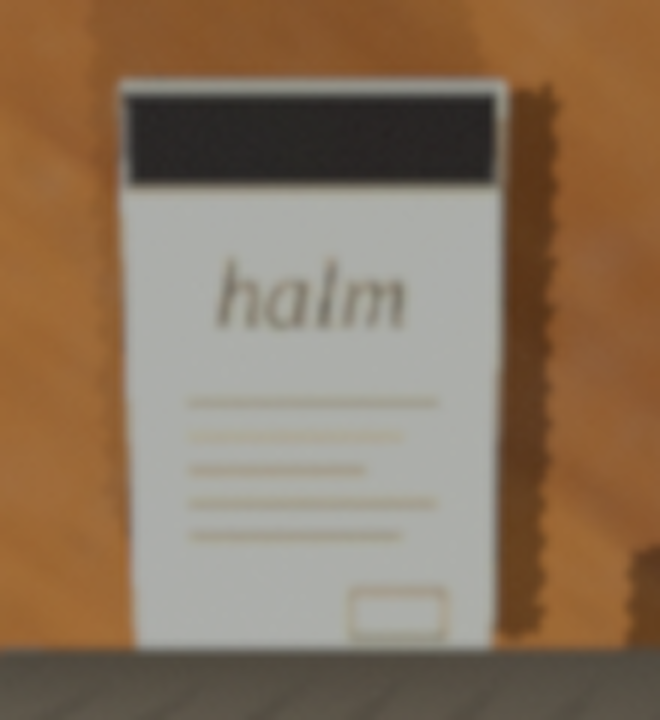

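```bash
cat >> h.py <<'E'
def fitpart(c,far,side,z,lx,ly,x0):
    """rect with lx along its x; far: pixel of (+x,+y),(+x,-y) corners; side: pixels on +y side line, -y side line; returns x,y,yaw"""
    def f(p):
        r=np.array([[np.cos(p[2]),-np.sin(p[2])],[np.sin(p[2]),np.cos(p[2])]])
        P=np.array([[lx/2,ly/2],[lx/2,-ly/2]])@r.T+p[:2]
        e=list((proj(c,np.c_[P,[z,z]])-far).ravel())
        for uv,s in zip(side,(1,-1)):
            q=(onz(c,uv,z)[:2]-p[:2])@r
            e.append((q[1]-s*ly/2)*1000)
        return e
    s=least_squares(f,x0); return s.x,np.abs(s.fun).max()
E
python3 - <<'E'
from h import *
im,c=load('wrist','w16'); z=np.load('pics/w16.npz');Rt=R.from_quat(z['q']).as_matrix()
f=lambda L:np.array(L)/6+[200,70]
p,e=fitpart(c,f([(119,80),(508,80)]),f([(137,640),(495,640)]),.026,.092,.058,[.4685,-.0126,.33])
print('base',p.round(4),np.degrees(p[2]).round(2),e)
bp=p
# b in hand
uv=np.array([(286,297),(481,297),(476,545),(298,543)])/1.5
p,e=fitrect(c,uv,z['p'][2]+.0235,.078,.05,[z['p'][0],z['p'][1],.33]);print('b',p.round(4),np.degrees(p[2]).round(2),e)
print('b in tool',(Rt.T@(np.r_[p[:2],0]-np.r_[z['p'][:2],0])*1000).round(1), 'move',((bp-p)*1000).round(1)[:2])
E
```

```text
base [ 0.4693 -0.0092  0.3298] 18.89 0.1265420830639588
b [ 0.4395 -0.0226  0.3374] 19.33 3.520464745903041
b in tool [-0.5  0.  -0. ] move [29.8 13.4]
```

Request:
{"api": "jog_arm", "payload": {"rows": [{"tx": 30.5,"ty": 12.4,"tz": -20,"wx": 0,"wy": 0,"wz": 0,"fingers": 0.5},{"tx": 30.5,"ty": 12.4,"tz": -75,"wx": 0,"wy": 0,"wz": 0,"fingers": 0.5},{"tx": 30.5,"ty": 12.4,"tz": -125,"wx": 0,"wy": 0,"wz": 0,"fingers": 0.5},{"tx": 30.5,"ty": 12.4,"tz": -150,"wx": 0,"wy": 0,"wz": 0,"fingers": 0.5},{"tx": 30.5,"ty": 12.4,"tz": -158,"wx": 0,"wy": 0,"wz": 0,"fingers": 0.5},{"tx": 30.5,"ty": 12.4,"tz": -158,"wx": 0,"wy": 0,"wz": 0,"fingers": 0.5},{"tx": 30.5,"ty": 12.4,"tz": -158,"wx": 0,"wy": 0,"wz": 0,"fingers": 0.5}]}}

```text
time: 23.05
tcp_pos: [0.4713, -0.0095, 0.0442]
orientation: [0.987, 0.163, 0.001, -0.0]
ft_force: [0.6, -0.6, -0.9]
width: 0.577
```

Run:
```python
from h import *
st(); snap('wrist','w17');crop('w17',130,170,380,384,3,'w17b'); snap('side','s17'); crop('s17',200,180,270,250,8,'s17b')
```

```text
t 23.05 p [471.3  -9.5  44.2] rotvec eul [-1.80e+02 -1.00e-01  1.88e+01] F [ 0.6 -0.6 -0.9] M [-0.02  0.04  0.01] w 0.577 q [-0.9   0.23  0.92  2.13 -0.24  0.88 -1.09]
```

View pics/w17b.png

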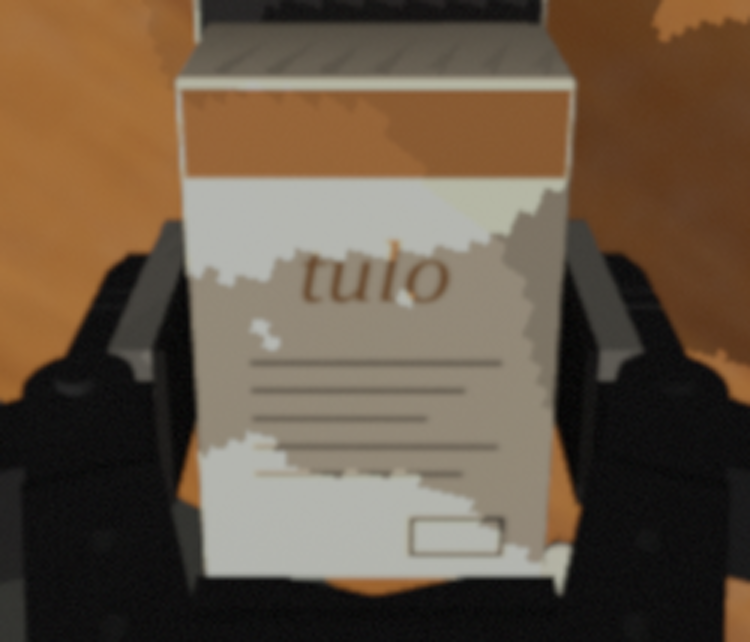

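View pics/s17b.png

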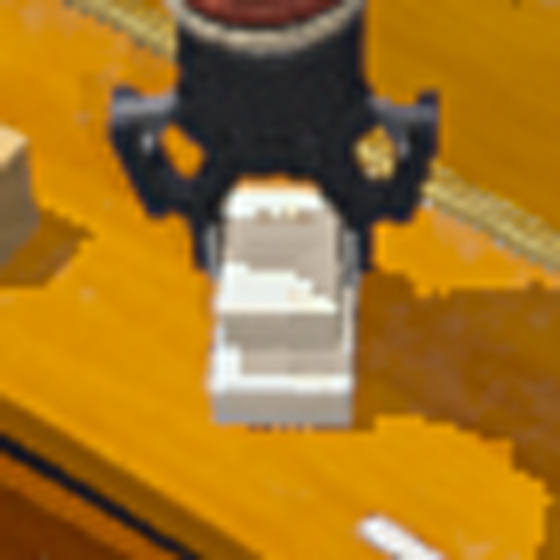

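Request:
{"api": "jog_arm", "payload": {"rows": [{"tx": -1,"ty": 0.3,"tz": -6,"wx": 0,"wy": 0,"wz": 0,"fingers": 0.5},{"tx": -1,"ty": 0.3,"tz": -12,"wx": 0,"wy": 0,"wz": 0,"fingers": 0.5},{"tx": -1,"ty": 0.3,"tz": -15.5,"wx": 0,"wy": 0,"wz": 0,"fingers": 0.5},{"tx": -1,"ty": 0.3,"tz": -15.5,"wx": 0,"wy": 0,"wz": 0,"fingers": 0.5}]}}

```text
time: 23.65
tcp_pos: [0.4691, -0.0088, 0.0281]
orientation: [0.987, 0.164, -0.001, -0.001]
ft_force: [-10.3, 2.2, 23.9]
width: 0.578
```

Run:
```python
from h import *
st()
```

```text
t 23.65 p [469.1  -8.8  28.1] rotvec eul [-1.799e+02  1.000e-01  1.880e+01] F [-10.3   2.2  23.9] M [ 0.09  1.9  -0.14] w 0.578 q [-0.88  0.26  0.9   2.14 -0.28  0.86 -1.05]
```

Request:
{"api": "jog_arm", "payload": {"rows": [{"tx": 0,"ty": 0,"tz": 1,"wx": 0,"wy": 0,"wz": 0,"fingers": 0.5},{"tx": 0,"ty": 0,"tz": 1,"wx": 0,"wy": 0,"wz": 0,"fingers": -0.6},{"tx": 0,"ty": 0,"tz": 1,"wx": 0,"wy": 0,"wz": 0,"fingers": -0.6},{"tx": 0,"ty": 0,"tz": 4,"wx": 0,"wy": 0,"wz": 0,"fingers": -0.6},{"tx": 0,"ty": 0,"tz": 50,"wx": 0,"wy": 0,"wz": 0,"fingers": -0.6},{"tx": 0,"ty": 0,"tz": 110,"wx": 0,"wy": 0,"wz": 0,"fingers": -0.6},{"tx": -26,"ty": -12,"tz": 160,"wx": 0,"wy": 0,"wz": 0,"fingers": -0.6},{"tx": -28,"ty": -12,"tz": 165,"wx": 0,"wy": 0,"wz": 0,"fingers": -0.6},{"tx": -28,"ty": -12,"tz": 165,"wx": 0,"wy": 0,"wz": 0,"fingers": -0.6}]}}

```text
time: 24.78
tcp_pos: [0.4414, -0.0203, 0.1925]
orientation: [0.986, 0.164, 0.001, -0.001]
ft_force: [-0.1, -0.3, -1.2]
width: 0.804
```

Run:
```python
from h import *
st(); snap('wrist','w18');crop('w18',190,50,320,230,4,'w18b')
```

```text
t 24.77 p [441.4 -20.3 192.5] rotvec eul [-1.799e+02 -1.000e-01  1.890e+01] F [-0.1 -0.3 -1.2] M [ 0.03 -0.02 -0.02] w 0.804 q [-1.08 -0.21  0.94  2.03  0.17  1.24 -1.45]
```

View pics/w18b.png

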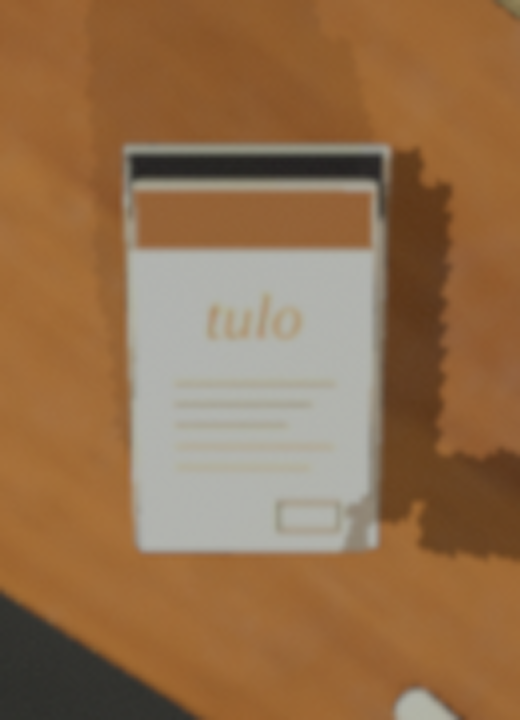

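Run:
```python
from h import *
im,c=load('wrist','w18')
f=lambda L:np.array(L)/4+[190,50]
p,e=fitrect(c,f([(132,183),(377,181),(379,550),(138,551)]),.052,.078,.05,[.47,-.01,.33]);print('b',p.round(4),np.degrees(p[2]).round(2),e)
q,e=fitpart(c,f([(124,146),(391,146)]),f([(127,195),(387,215)]),.026,.092,.058,[.4685,-.0126,.33]);print('base',q.round(4),np.degrees(q[2]).round(2),e)
r=R.from_euler('z',q[2]).as_matrix()[:2,:2];print('b-base in base frame',(r.T@(p-q)[:2]*1000).round(1))
```

```text
b [ 0.4694 -0.009   0.3391] 19.43 1.6830007260938942
base [ 0.4689 -0.0092  0.3292] 18.86 0.26049829723944623
b-base in base frame [0.5 0.1]
```

Request:
{"api": "jog_arm", "payload": {"rows": [{"tx": -10,"ty": -55,"tz": 0,"wx": 0,"wy": 0,"wz": -9,"fingers": -0.6},{"tx": -16,"ty": -115,"tz": 0,"wx": 0,"wy": 0,"wz": -19,"fingers": -0.6},{"tx": -18,"ty": -175,"tz": 0,"wx": 0,"wy": 0,"wz": -29,"fingers": -0.6},{"tx": -12,"ty": -235,"tz": 0,"wx": 0,"wy": 0,"wz": -39,"fingers": -0.6},{"tx": 8,"ty": -285,"tz": -10,"wx": 0,"wy": 0,"wz": -49,"fingers": -0.6},{"tx": 40,"ty": -320,"tz": -30,"wx": 0,"wy": 0,"wz": -59,"fingers": -0.6},{"tx": 52,"ty": -330,"tz": -60,"wx": 0,"wy": 0,"wz": -65,"fingers": -0.6},{"tx": 52,"ty": -330,"tz": -92,"wx": 0,"wy": 0,"wz": -65,"fingers": -0.6},{"tx": 52,"ty": -330,"tz": -92,"wx": 0,"wy": 0,"wz": -65,"fingers": -0.6},{"tx": 52,"ty": -330,"tz": -92,"wx": 0,"wy": 0,"wz": -65,"fingers": -0.6}]}}

```text
time: 26.08
tcp_pos: [0.4928, -0.3514, 0.1002]
orientation: [0.92, -0.392, -0.001, 0.001]
ft_force: [-0.1, -0.3, 0.3]
width: 0.804
```

Run:
```python
from h import *
st(); snap('wrist','w19');crop('w19',0,0,512,384,1.5,'w19b')
```

```text
t 26.07 p [ 492.8 -351.4  100.2] rotvec eul [179.9   0.  -46.1] F [-0.1 -0.3  0.3] M [ 0.    0.04 -0.02] w 0.804 q [-0.29  0.59  1.13  1.77 -0.58  1.16 -1.36]
```

View pics/w19b.png

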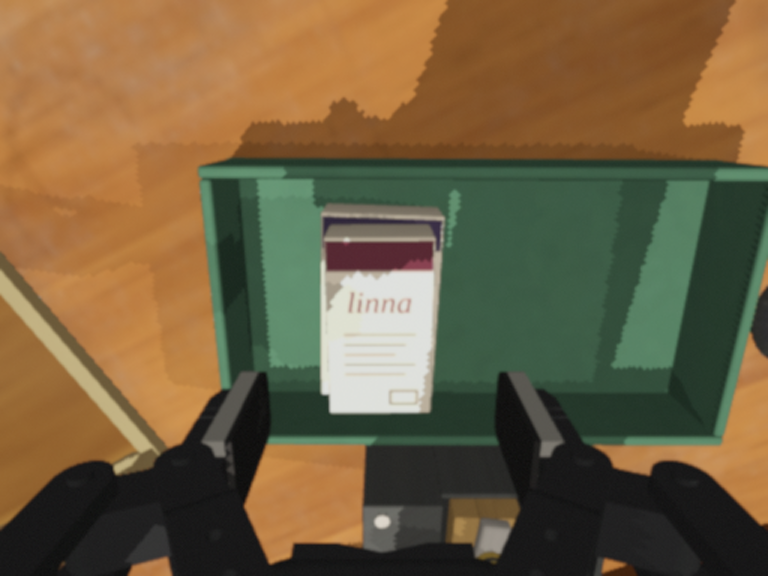

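Run:
```python
from h import *
im,c=load('wrist','w19'); z=np.load('pics/w19.npz');Rt=R.from_quat(z['q']).as_matrix()
p,e=fitrect(c,np.array([(325,240),(435,239),(431,411),(331,412)])/1.5,.057,.075,.042,[.49,-.35,-.8]);print('c',p.round(4),np.degrees(p[2]).round(2),e)
print((Rt.T@(np.r_[p[:2],0]-np.r_[z['p'][:2],0])*1000).round(1))
```

```text
c [ 0.4937 -0.3504 -0.7992] -45.79 1.3847737195879972
[-0.1 -1.3 -0. ]
```

Request:
{"api": "jog_arm", "payload": {"newtons": 40, "rows": [{"tx": 0.5,"ty": 0.5,"tz": -35,"wx": 0,"wy": 0,"wz": 0.2,"fingers": -0.6},{"tx": 0.5,"ty": 0.5,"tz": -58,"wx": 0,"wy": 0,"wz": 0.2,"fingers": -0.6},{"tx": 0.5,"ty": 0.5,"tz": -64,"wx": 0,"wy": 0,"wz": 0.2,"fingers": -0.6},{"tx": 0.5,"ty": 0.5,"tz": -64,"wx": 0,"wy": 0,"wz": 0.2,"fingers": 0.5},{"tx": 0.5,"ty": 0.5,"tz": -64,"wx": 0,"wy": 0,"wz": 0.2,"fingers": 0.6},{"tx": 0.5,"ty": 0.5,"tz": -64,"wx": 0,"wy": 0,"wz": 0.2,"fingers": 0.6},{"tx": 0.5,"ty": 0.5,"tz": -64,"wx": 0,"wy": 0,"wz": 0.2,"fingers": 0.6},{"tx": 0.5,"ty": 0.5,"tz": -64,"wx": 0,"wy": 0,"wz": 0.2,"fingers": 0.6}]}}

```text
time: 27.12
tcp_pos: [0.4944, -0.3511, 0.0377]
orientation: [0.921, -0.39, 0.001, 0.0]
ft_force: [0.2, 1.0, 6.7]
width: 0.484
```

Run:
```python
from h import *
st()
```

```text
t 27.12 p [ 494.4 -351.1   37.7] rotvec eul [-1.80e+02 -1.00e-01 -4.59e+01] F [0.2 1.  6.7] M [ 0.12  0.19 -0.01] w 0.484 q [-0.24  0.66  1.05  1.81 -0.65  1.06 -1.31]
```

Request:
{"api": "jog_arm", "payload": {"rows": [{"tx": 0,"ty": 0,"tz": 20,"wx": 0,"wy": 0,"wz": 0,"fingers": 0.6},{"tx": 0,"ty": 0,"tz": 70,"wx": 0,"wy": 0,"wz": 0,"fingers": 0.6},{"tx": -10,"ty": 10,"tz": 125,"wx": 0,"wy": 0,"wz": 3,"fingers": 0.6},{"tx": -44,"ty": 45,"tz": 165,"wx": 0,"wy": 0,"wz": 12,"fingers": 0.6},{"tx": -66,"ty": 95,"tz": 170,"wx": 0,"wy": 0,"wz": 22,"fingers": 0.6},{"tx": -71,"ty": 155,"tz": 170,"wx": 0,"wy": 0,"wz": 32,"fingers": 0.6},{"tx": -69,"ty": 215,"tz": 170,"wx": 0,"wy": 0,"wz": 42,"fingers": 0.6},{"tx": -62,"ty": 275,"tz": 170,"wx": 0,"wy": 0,"wz": 52,"fingers": 0.6},{"tx": -53,"ty": 330,"tz": 170,"wx": 0,"wy": 0,"wz": 62,"fingers": 0.6},{"tx": -53,"ty": 330,"tz": 170,"wx": 0,"wy": 0,"wz": 64.8,"fingers": 0.6},{"tx": -53,"ty": 330,"tz": 170,"wx": 0,"wy": 0,"wz": 64.8,"fingers": 0.6},{"tx": -53,"ty": 330,"tz": 170,"wx": 0,"wy": 0,"wz": 64.8,"fingers": 0.6}]}}

```text
time: 28.62
tcp_pos: [0.4409, -0.0217, 0.2067]
orientation: [0.987, 0.162, 0.0, -0.0]
ft_force: [0.1, 0.1, -0.3]
width: 0.481
```

Run:
```python
from h import *
st(); snap('wrist','w20');crop('w20',130,50,380,384,2.3,'w20b')
```

```text
t 28.62 p [440.9 -21.7 206.7] rotvec eul [-180.    -0.    18.7] F [ 0.1  0.1 -0.3] M [ 0.   -0.    0.06] w 0.481 q [-1.13 -0.25  0.96  2.01  0.21  1.28 -1.49]
```

View pics/w20b.png

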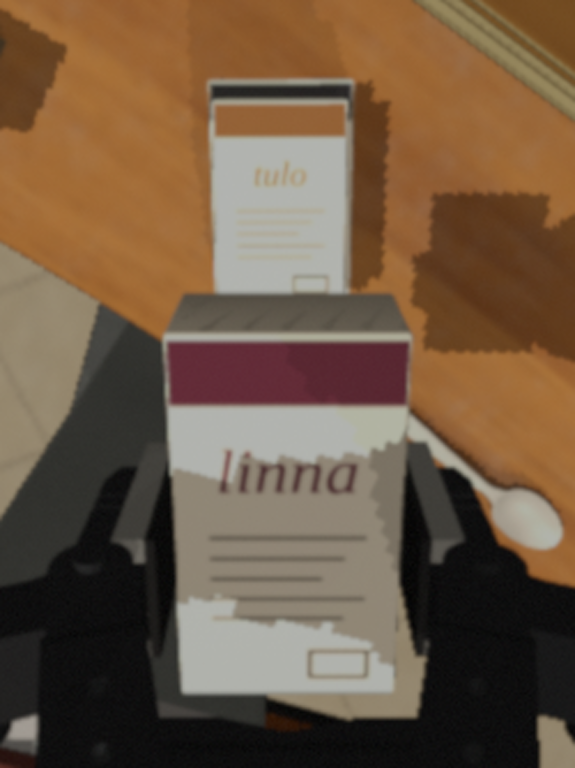

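Run:
```python
from h import *
im,c=load('wrist','w20'); z=np.load('pics/w20.npz');Rt=R.from_quat(z['q']).as_matrix()
f=lambda L:np.array(L)/2.3+[130,50]
p,e=fitrect(c,f([(165,336),(411,335),(394,693),(183,694)]),z['p'][2]+.0193,.075,.042,[.44,-.02,.33]);print('c',p.round(4),np.degrees(p[2]).round(2),e)
print((Rt.T@(np.r_[p[:2],0]-np.r_[z['p'][:2],0])*1000).round(1))
q,e=fitpart(c,f([(209,81),(355,80)]),f([(211,110),(352,118)]),.026,.092,.058,[.4685,-.0126,.33]);print('base',q.round(4),np.degrees(q[2]).round(2),e)
b,e=fitpart(c,f([(212,101),(348,101)]),f([(216,290),(349,290)]),.052,.078,.05,[.4685,-.0126,.33]);print('b',b.round(4),np.degrees(b[2]).round(2),e)
```

```text
c [ 0.441  -0.0211  0.3281] 18.8 1.0716123417921324
[ 0.4 -0.5  0. ]
base [ 0.4689 -0.0093  0.3297] 18.89 0.809769996323647
b [ 0.4689 -0.0091  0.3341] 19.14 1.4584622117469506
```

Request:
{"api": "jog_arm", "payload": {"rows": [{"tx": 28.2,"ty": 12.4,"tz": -10,"wx": 0,"wy": 0,"wz": 0.2,"fingers": 0.6},{"tx": 28.2,"ty": 12.4,"tz": -65,"wx": 0,"wy": 0,"wz": 0.2,"fingers": 0.6},{"tx": 28.2,"ty": 12.4,"tz": -115,"wx": 0,"wy": 0,"wz": 0.2,"fingers": 0.6},{"tx": 28.2,"ty": 12.4,"tz": -135,"wx": 0,"wy": 0,"wz": 0.2,"fingers": 0.6},{"tx": 28.2,"ty": 12.4,"tz": -141,"wx": 0,"wy": 0,"wz": 0.2,"fingers": 0.6},{"tx": 28.2,"ty": 12.4,"tz": -141,"wx": 0,"wy": 0,"wz": 0.2,"fingers": 0.6},{"tx": 28.2,"ty": 12.4,"tz": -141,"wx": 0,"wy": 0,"wz": 0.2,"fingers": 0.6}]}}

```text
time: 29.55
tcp_pos: [0.4699, -0.0081, 0.0666]
orientation: [0.986, 0.165, 0.001, -0.001]
ft_force: [0.1, -0.1, -1.0]
width: 0.482
```

Run:
```python
from h import *
st(); snap('wrist','w21');crop('w21',130,150,380,384,3,'w21b')
```

```text
t 29.55 p [469.9  -8.1  66.6] rotvec eul [-1.8e+02 -1.0e-01  1.9e+01] F [ 0.1 -0.1 -1. ] M [-0.04  0.02 -0.03] w 0.482 q [-1.1   0.23  1.14  2.12 -0.26  0.94 -1.05]
```

View pics/w21b.png

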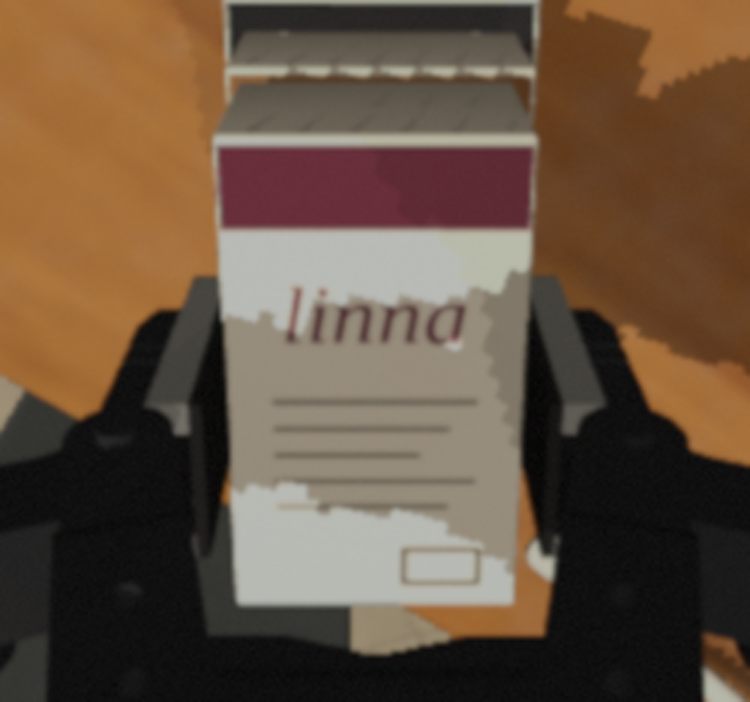

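Request:
{"api": "jog_arm", "payload": {"rows": [{"tx": -0.2,"ty": -1.2,"tz": -3,"wx": 0,"wy": 0,"wz": 0,"fingers": 0.6},{"tx": -0.2,"ty": -1.2,"tz": -6,"wx": 0,"wy": 0,"wz": 0,"fingers": 0.6},{"tx": -0.2,"ty": -1.2,"tz": -7.4,"wx": 0,"wy": 0,"wz": 0,"fingers": 0.6},{"tx": -0.2,"ty": -1.2,"tz": -7.4,"wx": 0,"wy": 0,"wz": 0,"fingers": 0.6}]}}

```text
time: 30.1
tcp_pos: [0.4688, -0.0091, 0.0586]
orientation: [0.986, 0.165, -0.0, -0.0]
ft_force: [-6.0, 0.6, 15.3]
width: 0.481
```

Run:
```python
from h import *
st()
```

```text
t 30.1 p [468.8  -9.1  58.6] rotvec eul [-179.9    0.    19.1] F [-6.   0.6 15.3] M [0.13 1.27 0.03] w 0.481 q [-1.08  0.25  1.12  2.12 -0.29  0.93 -1.03]
```

Request:
{"api": "jog_arm", "payload": {"rows": [{"tx": 0,"ty": 0,"tz": 0.7,"wx": 0,"wy": 0,"wz": 0,"fingers": 0.6},{"tx": 0,"ty": 0,"tz": 0.7,"wx": 0,"wy": 0,"wz": 0,"fingers": -0.6},{"tx": 0,"ty": 0,"tz": 0.7,"wx": 0,"wy": 0,"wz": 0,"fingers": -0.6},{"tx": 0,"ty": 0,"tz": 4,"wx": 0,"wy": 0,"wz": 0,"fingers": -0.6},{"tx": 0,"ty": 0,"tz": 50,"wx": 0,"wy": 0,"wz": 0,"fingers": -0.6},{"tx": -26,"ty": -12,"tz": 110,"wx": 0,"wy": 0,"wz": 0,"fingers": -0.6},{"tx": -28,"ty": -12,"tz": 140,"wx": 0,"wy": 0,"wz": 0,"fingers": -0.6},{"tx": -28,"ty": -12,"tz": 140,"wx": 0,"wy": 0,"wz": 0,"fingers": -0.6},{"tx": -28,"ty": -12,"tz": 140,"wx": 0,"wy": 0,"wz": 0,"fingers": -0.6}]}}

```text
time: 31.22
tcp_pos: [0.441, -0.0209, 0.1983]
orientation: [0.986, 0.166, 0.001, -0.001]
ft_force: [0.4, -0.6, -0.6]
width: 0.801
```

Run:
```python
from h import *
st(); snap('wrist','w22');crop('w22',190,50,320,250,3.7,'w22b')
```

```text
t 31.23 p [441.  -20.9 198.3] rotvec eul [-1.799e+02 -1.000e-01  1.910e+01] F [ 0.4 -0.6 -0.6] M [ 0.   -0.02  0.08] w 0.801 q [-1.23 -0.29  1.04  2.03  0.26  1.27 -1.53]
```

View pics/w22b.png

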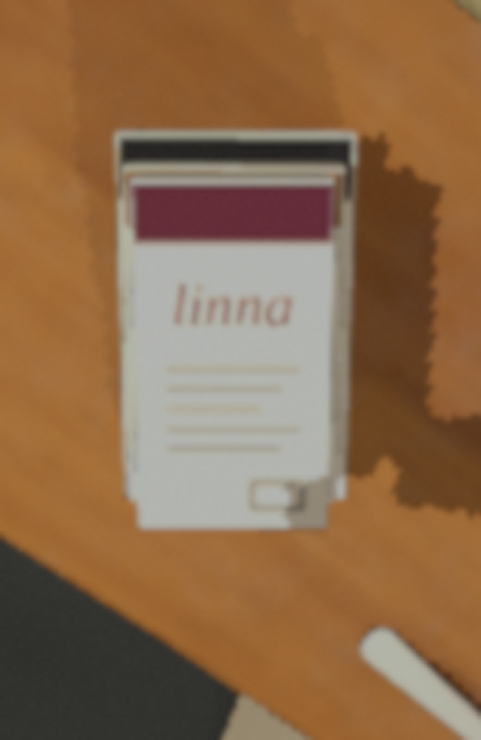

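Run:
```python
from h import *
im,c=load('wrist','w22')
f=lambda L:np.array(L)/3.7+[190,50]
p,e=fitrect(c,f([(131,179),(336,179),(328,528),(138,529)]),.078,.075,.042,[.44,-.02,.33]);print('c',p.round(4),np.degrees(p[2]).round(2),e)
q,e=fitpart(c,f([(114,132),(357,132)]),f([(118,175),(353,195)]),.026,.092,.058,[.4685,-.0126,.33]);print('base',q.round(4),np.degrees(q[2]).round(2),e)
r=R.from_euler('z',q[2]).as_matrix()[:2,:2];print((r.T@(p-q)[:2]*1000).round(1))
```

```text
c [ 0.4689 -0.0087  0.3312] 18.97 0.4295761822383781
base [ 0.469  -0.009   0.3323] 19.04 0.4367406235629735
[0.1 0.2]
```

Request:
{"api": "jog_arm", "payload": {"rows": [{"tx": -10,"ty": -55,"tz": 0,"wx": 0,"wy": 0,"wz": -9,"fingers": -0.6},{"tx": -16,"ty": -115,"tz": 0,"wx": 0,"wy": 0,"wz": -19,"fingers": -0.6},{"tx": -18,"ty": -175,"tz": 0,"wx": 0,"wy": 0,"wz": -29,"fingers": -0.6},{"tx": -12,"ty": -235,"tz": 0,"wx": 0,"wy": 0,"wz": -39,"fingers": -0.7},{"tx": 8,"ty": -285,"tz": -10,"wx": 0,"wy": 0,"wz": -49,"fingers": -0.7},{"tx": 40,"ty": -320,"tz": -30,"wx": 0,"wy": 0,"wz": -59,"fingers": -0.7},{"tx": 51,"ty": -329,"tz": -60,"wx": 0,"wy": 0,"wz": -65,"fingers": -0.7},{"tx": 51,"ty": -329,"tz": -98,"wx": 0,"wy": 0,"wz": -65,"fingers": -0.7},{"tx": 51,"ty": -329,"tz": -98,"wx": 0,"wy": 0,"wz": -65,"fingers": -0.7},{"tx": 51,"ty": -329,"tz": -98,"wx": 0,"wy": 0,"wz": -65,"fingers": -0.7}]}}

```text
time: 32.52
tcp_pos: [0.402, -0.2866, 0.1608]
orientation: [0.92, -0.39, 0.025, 0.007]
ft_force: [0.2, -0.0, 0.6]
width: 0.852
```

Run:
```python
from h import *
st(); snap('wrist','w23');crop('w23',130,100,380,300,3,'w23b')
```

```text
t 32.52 p [ 402.  -286.6  160.8] rotvec eul [-179.6   -2.9  -46. ] F [ 0.2 -0.   0.6] M [-0.    0.06 -0.  ] w 0.852 q [-1.04 -0.38  1.38  2.01  0.42  1.18 -2.19]
```

View pics/w23b.png

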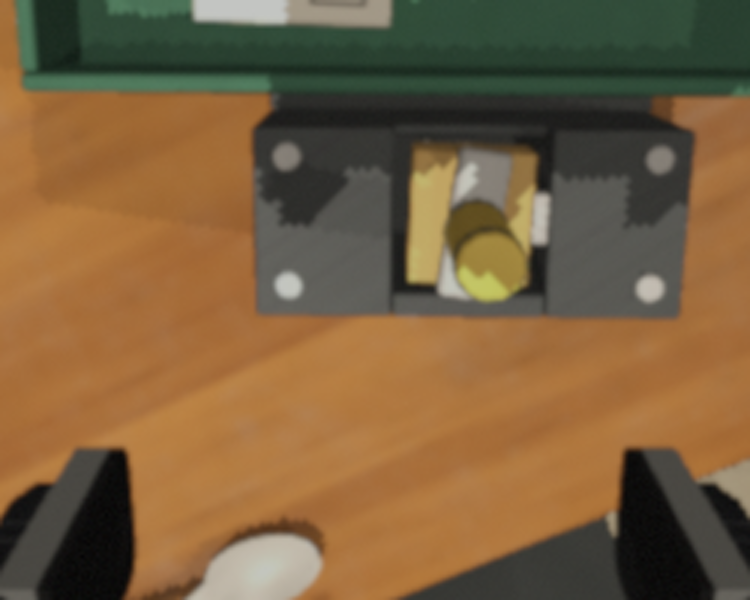

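```bash
cat > kin.py <<'E'
import numpy as np
from scipy.spatial.transform import Rotation as R
from scipy.optimize import least_squares
D=[([-1.40118,.33387,.03989,1.46630,-.01344,1.34328,-.05848],[172.5,626.2,230.4],164.6),
([-.95,.05,.52,1.86,-.02,1.25,-.55],[474,182.1,210.9],83),
([-.91,.11,.55,1.97,-.07,1.08,-.52],[478.1,151.7,132],78.9),
([-.89,.2,.54,2.03,-.12,.95,-.48],[477.2,150.9,70.3],78.5),
([-.42,.1,1.14,1.89,-.1,1.21,-.06],[381.8,-339.5,194],43.1),
([-.32,.3,1.04,1.99,-.3,1.02,.05],[402.9,-319.2,90.6],43.1),
([-.5,.51,1.36,2.,-.56,1.1,-1.48],[402.8,-318.9,90.9],-57.9),
([-.65,.15,1.37,1.86,-.16,1.25,-1.79],[404,-320.7,213.6],-56),
([-.16,.55,1.02,1.79,-.52,1.1,-1.35],[464.9,-383.2,82.4],-46.9),
([-.94,.02,.57,1.93,-.01,1.2,-2.14],[468,141.8,187.5],-11.5),
([-1.,.58,.42,1.57,-.26,1.04,-2.12],[556.2,405.3,42.5],-2.4),
([-.01,.61,.91,1.86,-.58,.96,-1.21],[429.5,-410.4,7.5],-45.7),
([-.96,-.19,.83,2.02,.14,1.25,-1.42],[439.9,-22.4,201.5],18.8),
([-.88,.26,.9,2.14,-.28,.86,-1.05],[469.1,-8.8,28.1],18.8),
([-1.23,-.29,1.04,2.03,.26,1.27,-1.53],[441,-20.9,198.3],19.1)]
def Rz(a): c,s=np.cos(a),np.sin(a); return np.array([[c,-s,0],[s,c,0],[0,0,1]])
def Ry(a): c,s=np.cos(a),np.sin(a); return np.array([[c,0,s],[0,1,0],[-s,0,c]])
def fk(q,P,sg):
    off,h,Lu,Lf,Lt,e1,e2,off7=P[:8]
    M=Rz(off+sg[0]*q[0]); p=np.array([0,0,h]); M=M@Ry(q[1])@Rz(sg[1]*q[2]); p=p+M@[e1,0,Lu]
    M=M@Ry(q[3]); p=p+M@[e2,0,0]; M=M@Rz(sg[2]*q[4]); p=p+M@[0,0,Lf]
    M=M@Ry(q[5]); p=p+M@[P[8],0,Lt]; M=M@Rz(off7+sg[3]*q[6]); return p,M
def res(P,sg):
    e=[]
    for q,p,y in D:
        pp,M=fk(q,P,sg); e+=list((pp-np.array(p)/1000)*1000)
        t=np.radians(y); X=np.array([np.cos(t),np.sin(t),0])
        e+=list((M[:,0]-X)*200)+list((M[:,2]-[0,0,-1])*200)
    return np.array(e)
if __name__=='__main__':
    import itertools
    best=None
    for sg in itertools.product([1,-1],repeat=4):
      for o in (0,np.pi):
       for o7 in (0,1.57,3.14,-1.57):
        s=least_squares(res,[o,.3,.4,.4,.3,0,0,o7,0],args=(sg,))
        if best is None or s.cost<best[0]-1e-6: best=(s.cost,sg,s.x,np.abs(s.fun).max()); print(best)
    np.savez('kin.npz',sg=best[1],P=best[2])
E
python3 kin.py
```

```text
(np.float64(1744653.697222001), (1, 1, 1, 1), array([-0.29876474,  8.48790137, -1.08872879, -0.32045165,  8.82416672,
        0.40890305, -1.64770932, -1.89301804,  0.4963189 ]), np.float64(713.4264494570974))
(np.float64(1744653.69708941), (1, 1, 1, 1), array([-0.29876477,  8.48790314, -1.08872891, -0.32045173,  8.8241685 ,
        0.40890307, -1.64770944,  4.38714369,  0.49631889]), np.float64(713.4264622299519))
(np.float64(1744653.686422786), (1, 1, 1, 1), array([-0.29876489,  8.48789767, -1.08872878, -0.32045166,  8.82416301,
        0.40890298, -1.64770929,  4.38726417,  0.49631878]), np.float64(713.4264472721804))
(np.float64(1744653.6632907249), (1, 1, 1, 1), array([-0.29866231,  8.48990108, -1.08877256, -0.32043247,  8.82615246,
        0.40897204, -1.64776128, -1.89366566,  0.49644524]), np.float64(713.4448589482324))
(np.float64(1658460.9285721416), (1, 1, 1, -1), array([-0.29874653,  8.48811592, -1.08873229, -0.32044804,  8.82438036,
        0.4089108 , -1.64771509,  1.55711494,  0.49633486]), np.float64(713.4285003470083))
(np.float64(1658460.9265028436), (1, 1, 1, -1), 
[... 2615 characters left out ...]
2, -1.04566549e-01,  4.59335308e-01,  4.91420580e-01,
        1.66444064e-04,  9.82439038e-04, -1.75429590e-02,  1.69705236e+00,
       -1.91801662e-02]), np.float64(131.1182532014507))
(np.float64(99983.16017245883), (-1, -1, 1, -1), array([-6.53149052e-02, -1.04566336e-01,  4.59335538e-01,  4.91421018e-01,
        1.66759422e-04,  9.82717835e-04, -1.75429854e-02,  1.69705502e+00,
       -1.91794426e-02]), np.float64(131.11817275204373))
(np.float64(731.2428810365217), (-1, -1, -1, -1), array([-6.83844733e-02,  1.06335422e-01,  4.63194825e-01,  4.85560951e-01,
        2.30354134e-01,  1.25747150e-04, -3.12548386e-02,  1.50272536e+00,
       -1.87225412e-02]), np.float64(11.937697994855668))
```

```bash
cat > sim.py <<'E'
from kin import *
K=np.load('kin.npz');P=K['P'];sg=K['sg']
lo=np.array([-2.58,-.38,-1.3,.25,-1.5,.08,-2.65]);hi=np.array([2.58,2.09,1.39,2.4,4.64,2.09,2.65])
def jac(q):
    p,M=fk(q,P,sg);J=np.zeros((6,7));h=1e-5
    for i in range(7):
        d=q.copy();d[i]+=h;p2,M2=fk(d,P,sg)
        J[:3,i]=(p2-p)/h;J[3:,i]=R.from_matrix(M2@M.T).as_rotvec()/h
    return p,M,J
def go(q,tp,tM,step=.004,clip=True,ns=None):
    """track straight line to target pose from current q; pseudo-inverse"""
    q=q.copy();p,M=fk(q,P,sg);dR=R.from_matrix(tM@M.T).as_rotvec()
    n=int(max(np.linalg.norm(tp-p)/step,np.linalg.norm(dR)/.02,1))
    for k in range(1,n+1):
        wp=p+(tp-p)*k/n; wM=R.from_rotvec(dR*k/n).as_matrix()@M
        for _ in range(2):
            pp,MM,J=jac(q); e=np.r_[wp-pp,R.from_matrix(wM@MM.T).as_rotvec()]
            W=np.diag([1,1,1,.3,.3,.3]); Jw=W@J
            dq=Jw.T@np.linalg.solve(Jw@Jw.T+1e-6*np.eye(6),W@e)
            q=q+dq
            if clip:q=np.clip(q,lo,hi)
    return q
def pose(x,y,z,yaw):
    t=np.radians(yaw);X=np.array([np.cos(t),np.sin(t),0]);Z=np.array([0,0,-1.]);return np.array([x,y,z])/1000,np.c_[X,np.cross(Z,X),Z]
def run(q,wps,v=True):
    for w in wps:
        T=pose(*w);q=go(q,*T);p,M=fk(q,P,sg)
        if v: print(w,np.round(q,2),'err',np.round((p-T[0])*1000,1))
    return q
E
python3 - <<'E'
from sim import *
# validate: t=.. insert pos -> etc
q=np.array([-.29,.59,1.13,1.77,-.58,1.16,-1.36])
print('sim c pick (real -.24 .66 1.05 1.81 -.65 1.06 -1.31)')
q=run(q,[(494.4,-351.1,37.7,-45.9)])
q=run(q,[(494,-351,107,-45.9),(450,-306,202,-34),(423,-196,207,-14),(441,-21,207,18.7)])
print('real -1.13 -.25 .96 2.01 .21 1.28 -1.49')
q=run(q,[(469,-9,195,19),(469,-9,59,19),(469,-9,110,19),(441,-21,198,19)]);print('real -1.23 -.29 1.04 2.03 .26 1.27 -1.53')
q=run(np.array([-1.23,-.29,1.04,2.03,.26,1.27,-1.53]),[(425,-136,198,0),(423,-196,198,-10),(429,-256,198,-20),(449,-306,188,-30),(492,-350,160,-46),(492,-350,100,-46)])
E
```

```text
sim c pick (real -.24 .66 1.05 1.81 -.65 1.06 -1.31)
(494.4, -351.1, 37.7, -45.9) [-0.26  0.65  1.07  1.81 -0.65  1.08 -1.32] err [-0.  0. -0.]
(494, -351, 107, -45.9) [-0.31  0.58  1.14  1.75 -0.57  1.19 -1.38] err [-0.  0. -0.]
(450, -306, 202, -34) [-0.55  0.33  1.29  1.79 -0.33  1.28 -1.34] err [-0. -0. -0.]
(423, -196, 207, -14) [-0.97 -0.16  1.24  1.95  0.16  1.25 -1.61] err [-0. -0.  0.]
(441, -21, 207, 18.7) [-1.16 -0.21  1.01  2.    0.19  1.25 -1.46] err [-0. -0.  0.]
real -1.13 -.25 .96 2.01 .21 1.28 -1.49
(469, -9, 195, 19) [-1.19 -0.07  1.1   1.97  0.07  1.21 -1.36] err [0. 0. 0.]
(469, -9, 59, 19) [-1.06  0.22  1.09  2.13 -0.24  0.92 -1.07] err [-0.  0.  0.]
(469, -9, 110, 19) [-1.14  0.1   1.14  2.08 -0.11  1.02 -1.19] err [-0.  0.  0.]
(441, -21, 198, 19) [-1.17 -0.2   1.03  2.02  0.18  1.23 -1.45] err [-0.  0.  0.]
real -1.23 -.29 1.04 2.03 .26 1.27 -1.53
(425, -136, 198, 0) [-1.11 -0.28  1.18  2.01  0.27  1.25 -1.6 ] err [-0.  0.  0.]
(423, -196, 198, -10) [-1.11 -0.23  1.32  1.97  0.23  1.24 -1.61] err [-0.  0.  0.]
(429, -256, 198, -20) [-0.82  0.14  1.38  1.9  -0.15  1.22 -1.31] err [ 0. -0. -0.]
(449, -306, 188, -30) [-0.54  0.34  1.28  1.81 -0.34  1.25 -1.26] err [-0. -0. -0.]
(492, -350, 160, -46) [-0.35  0.54  1.2   1.69 -0.52  1.28 -1.41] err [-0. -0. -0.]
(492, -350, 100, -46) [-0.31  0.59  1.15  1.76 -0.58  1.18 -1.37] err [-0.  0. -0.]
```

Run:
```python
from sim import *
from workcell import manip
q0=np.array(manip.get_obs()['qpos']);print(q0.round(4))
p,M=fk(q0,P,sg);print(p)
for d in [(0,0,0,0),(0,0,50,0),(0,0,100,0),(40,0,50,0),(40,-40,50,0),(0,-60,50,0),(0,60,50,0),(-30,-30,50,0),(0,0,50,30),(0,0,50,60),(0,0,50,-30),(30,30,50,0),(30,30,50,30)]:
    # keep orientation delta yaw + level
    q=go(q0,*pose(402+d[0],-286.6+d[1],161+d[2],-46+d[3]),clip=False)
    # monitor extremes
    print(d,q.round(2))
```

```text
[-1.04   -0.3781  1.3848  2.0123  0.4203  1.1828 -2.1897]
[ 0.37895327 -0.2856629   0.17195859]
(0, 0, 0, 0) [-1.26 -0.38  1.58  1.96  0.41  1.21 -2.2 ]
(0, 0, 50, 0) [-1.18 -0.36  1.48  1.89  0.37  1.31 -2.18]
(0, 0, 100, 0) [-1.12 -0.35  1.4   1.81  0.35  1.41 -2.16]
(40, 0, 50, 0) [-1.41 -0.39  1.65  1.81  0.4   1.32 -2.23]
(40, -40, 50, 0) [-1.44 -0.44  1.71  1.76  0.45  1.34 -2.2 ]
(0, -60, 50, 0) [-1.28 -0.43  1.63  1.8   0.44  1.33 -2.13]
(0, 60, 50, 0) [-1.07 -0.33  1.29  1.96  0.33  1.3  -2.26]
(-30, -30, 50, 0) [-1.07 -0.4   1.44  1.9   0.4   1.32 -2.13]
(0, 0, 50, 30) [-1.22 -0.51  1.42  1.88  0.51  1.37 -1.79]
(0, 0, 50, 60) [-1.27 -0.65  1.36  1.88  0.63  1.45 -1.38]
(0, 0, 50, -30) [-1.15 -0.21  1.56  1.89  0.22  1.26 -2.56]
(30, 30, 50, 0) [-1.31 -0.33  1.55  1.87  0.35  1.3  -2.23]
(30, 30, 50, 30) [-1.33 -0.48  1.47  1.87  0.49  1.36 -1.84]
```

Run:
```python
import kin
from kin import *
kin.D+=[([-1.04,-.3781,1.3848,2.0123,.4203,1.1828,-2.1897],[402,-286.6,160.8],-46)]
K=np.load('kin.npz')
import numpy as np
def fit(P):
    e=res(P[:9],K['sg'])
    w=np.full((len(D),9),.15); w[0]=1
    e=(e.reshape(-1,9)*w)
    e[-1,3:]*=.05  # tilted pose, orientation off
    e[-1,:3]/=.15
    return e.ravel()
s=least_squares(fit,K['P'],loss='soft_l1'); print(s.x.round(4))
e=res(s.x,K['sg']).reshape(-1,9); print(np.abs(e).round(1)[:,:3])
np.savez('kin.npz',sg=K['sg'],P=s.x)
```

```text
[-0.0653  0.4552  0.4476  0.4775  0.5711 -0.0189 -0.0265  1.5056 -0.0505]
[[ 1.9  0.3  0.1]
 [ 4.5  1.9 10.2]
 [ 1.3 10.8  3.6]
 [ 3.   7.3  3.6]
 [ 3.2  1.   6.9]
 [ 2.4  5.6  5.5]
 [19.8 16.5 12.2]
 [ 9.2  5.1  9.4]
 [13.2 10.   6.9]
 [ 1.3  7.3  6.5]
 [ 6.3  2.3  9.5]
 [15.9 14.3  4. ]
 [ 0.7 16.9  3.9]
 [ 6.5  0.7  2.2]
 [ 6.4  8.7  4.3]
 [ 0.7  0.6  4. ]]
```

```bash
python3 - <<'E'
from kin import *
import kin
from workcell import manip
o=manip.get_obs()
K=np.load('kin.npz');sg=K['sg']
S=[(np.array(q),np.array(p),R.from_euler('xyz',[180,0,y],degrees=True).as_matrix(),1 if i else 5) for i,(q,p,y) in enumerate(D)]
S.append((np.array(o['qpos']),o['tcp_pos']*1000,R.from_quat(o['orientation']).as_matrix(),5))
def f(P):
    e=[]
    for q,p,M,w in S:
        pp,MM=fk(q+np.r_[0,P[9:14],0]*1,P,sg); e+=list((pp*1000-p)*w)+list(R.from_matrix(MM@M.T).as_rotvec()*300*w)
    return np.r_[e,(P[1]-.33)*30,P[9:14]*100]
x0=np.r_[-.068,.25,.46,.485,.35,0,-.03,1.5,-.019,np.zeros(5)]
s=least_squares(f,x0);print(s.x.round(4)); e=s.fun[:-6].reshape(-1,6);print(np.abs(e).round(1))
np.savez('kin.npz',sg=sg,P=s.x)
E
sed -i 's/    off,h,Lu/    if len(P)>9: q=q+np.r_[0,P[9:14],0]\n    off,h,Lu/' kin.py
```

```text
[-5.1900e-02  4.8450e-01  4.4840e-01  4.7970e-01  5.9870e-01  6.0000e-04
 -2.1100e-02  1.5113e+00 -3.0700e-02 -1.1400e-02  9.1000e-03 -5.4000e-03
  5.5000e-03  1.0200e-02]
[[ 5.6  1.7  1.6  4.2 13.2  0.1]
 [ 4.4  2.5  6.7  2.3  1.2  1.1]
 [ 1.5 12.8  1.3  1.8  0.7  1.4]
 [ 3.   9.9  2.5  1.3  0.1  3.3]
 [ 1.8  3.6  5.7  1.3  2.1  1.8]
 [ 1.3  1.3  4.9  0.6  0.4  3.1]
 [13.5 10.4 10.5  1.5  0.1  1.1]
 [ 7.9  1.9  8.8  1.6  3.1  2.6]
 [ 8.7  6.3  6.5  0.8  1.3  1.1]
 [ 1.1  8.3  3.   0.2  0.1  0.5]
 [ 5.6  1.   6.9  0.9  4.5  2. ]
 [ 9.3 10.2  4.8  1.6  1.5  1.1]
 [ 0.9 17.5  0.   3.4  1.4  1.6]
 [ 7.2  7.8  1.9  4.   0.5  2. ]
 [ 7.2  8.5  1.7  1.9  0.2  1.9]
 [ 6.3  6.3  8.7  6.9  7.6  2.1]]
```

```bash
cat > search.py <<'E'
from sim import *
from workcell import manip
import time
q0=np.array(manip.get_obs()['qpos']);p,M=fk(q0,P,sg)
off=np.array(manip.get_obs()['tcp_pos'])-p; print('model off',off)
def cyl(r,az,z,yaw): t=np.radians(az);return (r*np.cos(t)*1000,r*np.sin(t)*1000,z*1000,yaw)
def runm(q,wps):
    m=9
    for w in wps:
        q=go(q,*pose(*w),step=.02,clip=False); m=min(m,(q-lo)[1:].min(),(hi-q)[1:].min())
    return q,m
rng=np.random.default_rng(0)
best=[];t=time.time()
final=(492,-350,150,-46)
while time.time()-t<240:
    n=rng.integers(2,5)
    w=[(402,-200,200,-30)]
    for i in range(n):
        w.append(cyl(rng.uniform(.44,.72),rng.uniform(-45,70),rng.uniform(.2,.4),rng.uniform(-60,120)))
    w+= [(440,-300,220,-46),final]
    try: q,_=runm(q0,w)
    except Exception: continue
    # margin excluding start violation
    qs=q0;mm=9
    best.append((q[2],w,q))
best.sort(key=lambda b:b[0])
for b in best[:6]:
    print(round(b[0],2),b[2].round(2),[tuple(np.round(x)) for x in b[1]])
    q=q0
    for x in b[1]:
        q=go(q,*pose(*x),step=.02,clip=False);print('   ',q.round(2), 'margin',round(min((q-lo)[1:].min(),(hi-q)[1:].min()),2))
E
python3 search.py
```

```text
model off [ 0.00126714  0.00126948 -0.00173837]
0.76 [-0.06  0.37  0.76  1.7  -0.27  1.19 -1.61] [(np.int64(402), np.int64(-200), np.int64(200), np.int64(-30)), (np.float64(296.0), np.float64(408.0), np.float64(202.0), np.float64(-25.0)), (np.float64(665.0), np.float64(258.0), np.float64(226.0), np.float64(-59.0)), (np.float64(552.0), np.float64(48.0), np.float64(307.0), np.float64(63.0)), (np.float64(478.0), np.float64(-70.0), np.float64(211.0), np.float64(119.0)), (np.int64(440), np.int64(-300), np.int64(220), np.int64(-46)), (np.int64(492), np.int64(-350), np.int64(150), np.int64(-46))]
    [-1.06 -0.42  1.21  1.99  0.41  1.32 -2.09] margin -0.04
    [-1.34  0.04  0.34  1.87 -0.02  1.24 -3.  ] margin -0.35
    [-0.81  0.55  0.6   1.26 -0.3   1.42 -2.85] margin -0.2
    [-0.54  0.12  0.43  1.58 -0.05  1.46 -0.59] margin 0.5
    [-0.44 -0.02  0.51  1.91  0.01  1.26  0.58] margin 0.36
    [-0.19  0.12  0.77  1.78 -0.08  1.28 -1.77] margin 0.5
    [-0.06  0.37  0.76  1.7  -0.27  1.19 -1.61] margin 0.63
0.78 [-0.08  0.38  0.78  1.7  -0.28  1.19 -1.6 ] [(np.int64(402), np.int64(-200), n
[... 3520 characters left out ...]
loat64(327.0), np.float64(327.0), np.float64(314.0), np.float64(-46.0)), (np.float64(603.0), np.float64(-381.0), np.float64(298.0), np.float64(-55.0)), (np.int64(440), np.int64(-300), np.int64(220), np.int64(-46)), (np.int64(492), np.int64(-350), np.int64(150), np.int64(-46))]
    [-1.06 -0.42  1.21  1.99  0.41  1.32 -2.09] margin -0.04
    [-1.81 -0.23  1.77  1.42  0.23  1.66 -2.55] margin -0.38
    [-1.5  -0.59  1.71  1.47  0.59  1.57 -1.38] margin -0.32
    [-1.09 -0.1   0.22  1.76  0.02  1.48 -3.25] margin -0.6
    [-0.01  0.61  0.9   1.12 -0.47  1.61 -1.75] margin 0.48
    [-0.41  0.15  1.02  1.78 -0.13  1.29 -1.73] margin 0.37
    [-0.2   0.43  0.95  1.7  -0.37  1.21 -1.54] margin 0.44
```

```bash
cat > t.py <<'E'
from sim import *
from workcell import manip
import sys
q0=np.array(manip.get_obs()['qpos'])
def trace(q,wps):
    for w in wps:
        a=q;qs=[]
        # subdivide
        p,M=fk(q,P,sg); T=pose(*w)
        for s in np.linspace(0,1,9)[1:]:
            dR=R.from_matrix(T[1]@M.T).as_rotvec()
            q=go(q,p+(T[0]-p)*s,R.from_rotvec(dR*s).as_matrix()@M,step=.01,clip=False);qs.append(q)
        qs=np.array(qs);m=np.minimum(qs-lo,hi-qs).min(0)
        print(w,q.round(2),'min margins',m.round(2))
    return q
E
python3 - <<'E'
from t import *
W=[(402,-227,211,-46),(415,-120,230,-46),(430,0,250,-40),(440,120,280,-20),(330,380,320,30),(537,418,350,30),(470,150,300,0),(440,-60,260,-20),(430,-200,240,-40),(450,-320,220,-46),(492,-350,150,-46),(492,-350,8,-46)]
trace(q0,W)
print()
W=[(402,-227,211,-46),(415,-120,230,-36),(430,0,250,-20),(440,120,280,0),(537,418,350,30),(470,150,300,0),(440,-60,260,-20),(430,-200,240,-40),(450,-320,220,-46),(492,-350,150,-46),(492,-350,8,-46)]
trace(q0,W)
E
```

```text
(402, -227, 211, -46) [-1.02 -0.35  1.24  1.95  0.35  1.32 -2.26] min margins [1.55 0.01 0.03 0.39 1.85 0.77 0.39]
(415, -120, 230, -46) [-1.   -0.34  1.01  1.98  0.3   1.36 -2.46] min margins [1.57 0.03 0.18 0.42 1.8  0.73 0.19]
(430, 0, 250, -40) [-1.1  -0.28  0.87  1.95  0.22  1.38 -2.56] min margins [1.48 0.04 0.4  0.42 1.72 0.71 0.09]
(440, 120, 280, -20) [-1.25 -0.17  0.81  1.84  0.13  1.42 -2.38] min margins [1.33 0.11 0.53 0.46 1.63 0.67 0.11]
(330, 380, 320, 30) [-1.52 -0.01  0.6   1.67  0.01  1.49 -1.97] min margins [1.06 0.2  0.61 0.56 1.51 0.6  0.3 ]
(537, 418, 350, 30) [-1.15  0.47  0.69  1.12 -0.3   1.65 -1.59] min margins [1.08 0.43 0.69 0.79 1.2  0.44 0.74]
(470, 150, 300, 0) [-1.26 -0.05  0.85  1.73  0.04  1.45 -1.98] min margins [1.31 0.33 0.54 0.67 1.24 0.48 0.67]
(440, -60, 260, -20) [-1.06 -0.27  0.96  1.9   0.23  1.4  -2.08] min margins [1.34 0.11 0.43 0.5  1.57 0.65 0.57]
(430, -200, 240, -40) [-0.97 -0.21  1.2   1.88  0.2   1.34 -2.09] min margins [1.53 0.11 0.19 0.49 1.7  0.7  0.55]
(450, -320, 220, -46) [-1.65 -0.21  2.08  1.73  0.19  1.3  -1.98] min margins
[... 859 characters left out ...]
, 150, 300, 0) [-1.41 -0.06  0.99  1.73  0.06  1.45 -2.  ] min margins [1.17 0.32 0.4  0.67 1.18 0.47 0.65]
(440, -60, 260, -20) [-1.18 -0.33  1.03  1.9   0.29  1.42 -2.14] min margins [1.19 0.05 0.36 0.5  1.6  0.65 0.51]
(430, -200, 240, -40) [-1.09 -0.3   1.26  1.88  0.3   1.37 -2.18] min margins [1.42 0.05 0.13 0.5  1.79 0.68 0.47]
(450, -320, 220, -46) [-1.44 -0.37  1.75  1.73  0.38  1.35 -2.13] min margins [ 1.14  0.01 -0.36  0.54  1.78  0.73  0.5 ]
(492, -350, 150, -46) [-1.66 -0.54  1.93  1.69  0.53  1.27 -2.22] min margins [ 0.92 -0.16 -0.54  0.67  1.9   0.75  0.43]
(492, -350, 8, -46) [-1.76 -0.68  2.08  1.82  0.69  1.05 -2.32] min margins [ 0.82 -0.3  -0.69  0.58  2.04  0.85  0.33]
```

```bash
cat > search2.py <<'E'
from sim import *
from path import A,B,u,n
from workcell import manip
import time,sys
from multiprocessing import Pool
q0=np.array(manip.get_obs()['qpos'])
def cyl(r,az,z,yaw): t=np.radians(az);return (r*np.cos(t)*1000,r*np.sin(t)*1000,z*1000,yaw)
L=np.linalg.norm(B-A)
def safe(w1,w2):
    for s in np.linspace(0,1,15):
        p=np.array(w1[:3])+(np.array(w2[:3])-w1[:3])*s; p=p/1000
        r=np.hypot(p[0],p[1])
        if r<.43 or r>.8: return False
        d=(p[:2]-A)@n; ss=(p[:2]-A)@u
        if d<.08 and -.08<ss<L+.08 and p[2]<.37: return False
    return True
def runm(q,wps):
    m=9
    for w in wps:
        p,M=fk(q,P,sg);T=pose(*w);dR=R.from_matrix(T[1]@M.T).as_rotvec()
        for s in (.25,.5,.75,1):
            q=go(q,p+(T[0]-p)*s,R.from_rotvec(dR*s).as_matrix()@M,step=.03,clip=False)
            m=min(m,(q-lo).min(),(hi-q).min())
            if m<-.3: return q,m
    return q,m
e0=(402,-227,211,-46)
fin=[(440,-310,220,-46),(492,-350,150,-46)]
def work(seed):
    rng=np.random.default_rng(seed);t=time.time();out=[]
    q1,_=runm(q0,[e0])
    while time.time()-t<200:
        k=rng.integers(2,5);w=[e0]
        for i in range(k):
            for _ in range(50):
                c=cyl(rng.uniform(.45,.75),rng.uniform(-48,65),rng.uniform(.2,.45),rng.uniform(-60,100))
                if safe(w[-1],c): w.append(c);break
        if not safe(w[-1],fin[0]): continue
        try:q,m=runm(q1,w[1:]+fin)
        except Exception: continue
        if m>.01: out.append((q[2],m,w,q))
    out.sort(key=lambda b:b[0]);return out[:5]
if __name__=='__main__':
    with Pool() as pl: r=sum(pl.map(work,range(8)),[])
    r.sort(key=lambda b:b[0]-2*min(b[1],.06))
    for b in r[:6]: print(round(b[0],2),round(b[1],2),b[3].round(2),[tuple(int(v) for v in x) for x in b[2]])
E
nproc; python3 search2.py
```

```text
4
0.84 0.08 [-0.13  0.39  0.84  1.7  -0.31  1.2  -1.58] [(402, -227, 211, -46), (565, 432, 416, 20), (649, -330, 383, -55), (341, -310, 427, 75)]
0.85 0.08 [-0.13  0.39  0.85  1.7  -0.31  1.2  -1.58] [(402, -227, 211, -46), (533, 359, 220, -3), (555, 427, 372, 86), (616, -324, 387, -46), (323, -352, 280, 98)]
0.87 0.06 [-0.15  0.4   0.87  1.7  -0.33  1.2  -1.57] [(402, -227, 211, -46), (511, 355, 351, -17), (644, -196, 439, 63), (434, -413, 448, 45), (388, -233, 235, -27)]
0.87 0.04 [-0.14  0.4   0.87  1.7  -0.32  1.2  -1.57] [(402, -227, 211, -46), (475, 180, 352, -29), (610, 36, 411, -49), (727, -140, 393, -20), (425, -405, 445, 40)]
0.93 0.08 [-0.19  0.42  0.93  1.7  -0.36  1.21 -1.54] [(402, -227, 211, -46), (535, 375, 442, -23), (732, 88, 425, -5), (668, -308, 432, 81)]
0.95 0.06 [-0.2   0.43  0.95  1.7  -0.37  1.21 -1.54] [(402, -227, 211, -46), (539, 178, 433, -45), (502, -519, 424, 29), (391, -233, 321, 9)]
```

```bash
python3 - <<'E'
from h import *
from sim import *
c=cam('side')
print('disp base',onz(c,(372,188),0),'top', [onz(c,(378,115),z).round(2) for z in (.2,.25,.3,.35)])
print('sticks',onz(c,(405,200),0))
E
python3 - <<'E'
from t import *
for W in ([(402,-227,211,-46),(565,432,416,20),(620,-300,400,-46),(440,-310,220,-46),(492,-350,150,-46),(492,-350,5,-46),(492,-350,200,-46),(423,-196,207,-14),(441,-21,207,19),(469,-9,195,19),(469,-9,80,19),(441,-21,200,19)],
 [(402,-227,211,-46),(420,-100,330,-46),(480,100,420,-30),(650,150,430,-20),(620,-300,400,-46),(440,-310,220,-46),(492,-350,150,-46),(492,-350,5,-46)],
 [(402,-227,211,-46),(420,-100,330,-46),(470,50,420,-30),(650,0,430,-30),(600,-300,400,-46),(440,-310,220,-46),(492,-350,150,-46),(492,-350,5,-46)]):
    trace(q0,W);print()
E
```

```text
disp base [ 0.79637016 -0.42372774  0.        ] top [array([ 0.97, -0.37,  0.2 ]), array([ 0.9 , -0.38,  0.25]), array([ 0.84, -0.38,  0.3 ]), array([ 0.77, -0.38,  0.35])]
sticks [ 0.77962004 -0.54750933  0.        ]
(402, -227, 211, -46) [-1.02 -0.35  1.24  1.95  0.35  1.32 -2.26] min margins [1.55 0.01 0.03 0.39 1.85 0.77 0.39]
(565, 432, 416, 20) [-1.07  0.61  0.8   0.81 -0.45  1.86 -1.73] min margins [1.23 0.03 0.29 0.46 1.05 0.23 0.37]
(620, -300, 400, -46) [-0.15  0.62  1.09  0.95 -0.56  1.83 -1.68] min margins [1.49 0.73 0.27 0.7  0.94 0.26 0.89]
(440, -310, 220, -46) [-0.59  0.29  1.32  1.76 -0.28  1.31 -1.58] min margins [1.99 0.67 0.07 0.64 0.98 0.33 1.  ]
(492, -350, 150, -46) [-0.31  0.52  1.13  1.69 -0.49  1.25 -1.45] min margins [2.03 0.7  0.1  0.64 1.01 0.78 1.09]
(492, -350, 5, -46) [-0.21  0.68  0.98  1.82 -0.65  1.02 -1.34] min margins [2.28 0.92 0.27 0.58 0.85 0.87 1.21]
(492, -350, 200, -46) [-0.33  0.48  1.17  1.63 -0.44  1.34 -1.48] min margins [2.25 0.86 0.22 0.59 0.88 0.75 1.17]
(423, -196, 207, -14) [-0.86 -0.16  1.14  1.95  0.16  1.26 -1.59] min margins [1.
[... 1613 characters left out ...]
6 1.77 0.52 0.16]
(470, 50, 420, -30) [-1.16 -0.11  0.89  1.51  0.09  1.7  -2.35] min margins [1.42 0.06 0.5  0.64 1.59 0.39 0.17]
(650, 0, 430, -30) [-0.62  0.49  0.99  1.   -0.42  1.83 -1.9 ] min margins [1.44 0.36 0.35 0.75 1.08 0.26 0.38]
(600, -300, 400, -46) [-0.17  0.56  1.05  1.02 -0.49  1.8  -1.69] min margins [1.99 0.86 0.34 0.77 1.01 0.27 0.77]
(440, -310, 220, -46) [-0.52  0.23  1.21  1.77 -0.22  1.3  -1.64] min margins [2.06 0.61 0.18 0.63 1.05 0.36 0.98]
(492, -350, 150, -46) [-0.28  0.48  1.07  1.69 -0.44  1.24 -1.48] min margins [2.09 0.65 0.2  0.64 1.06 0.8  1.04]
(492, -350, 5, -46) [-0.18  0.65  0.93  1.82 -0.61  1.   -1.37] min margins [2.31 0.88 0.34 0.58 0.89 0.89 1.18]
```

Request:
{"api": "jog_arm", "payload": {"rows": [{"tx": 0,"ty": 20,"tz": 20,"wx": 0,"wy": 0,"wz": 0,"fingers": -0.7}]}}

```text
time: 32.7
tcp_pos: [0.4019, -0.2672, 0.1811]
orientation: [0.92, -0.391, 0.025, 0.006]
ft_force: [0.7, 0.5, 0.5]
width: 0.851
```

Run:
```python
from h import *
st()
```

```text
t 32.7 p [ 401.9 -267.2  181.1] rotvec eul [-179.5   -2.9  -46.1] F [0.7 0.5 0.5] M [ 0.07 -0.04  0.02] w 0.851 q [-0.97 -0.37  1.27  2.01  0.39  1.22 -2.21]
```

```bash
cat >> h.py <<'E'
def need(yaw=None):
    o=manip.get_obs();M=R.from_quat(o['orientation']).as_matrix()
    if yaw is None: yaw=np.degrees(np.arctan2(M[1,0],M[0,0]))
    T=R.from_euler('xyz',[180,0,yaw],degrees=True).as_matrix()
    print('rot needed deg',np.degrees(R.from_matrix(T@M.T).as_rotvec()).round(2))
E
python3 - <<'E'
from h import *
need(); need(-46)
E
```

```text
rot needed deg [ 1.73  2.36 -0.01]
rot needed deg [1.73 2.36 0.07]
```

Request:
{"api": "jog_arm", "payload": {"rows": [{"tx": 0,"ty": 40,"tz": 30,"wx": 0,"wy": 0,"wz": 0,"fingers": -0.7},{"tx": 6,"ty": 80,"tz": 65,"wx": 0.5,"wy": 0.8,"wz": 0,"fingers": -0.7},{"tx": 12,"ty": 123,"tz": 107,"wx": 1.7,"wy": 2.4,"wz": 0,"fingers": -0.7},{"tx": 18,"ty": 167,"tz": 149,"wx": 1.7,"wy": 2.4,"wz": 0,"fingers": -0.7},{"tx": 33,"ty": 217,"tz": 172,"wx": 1.7,"wy": 2.4,"wz": 4,"fingers": -0.7},{"tx": 48,"ty": 267,"tz": 195,"wx": 1.7,"wy": 2.4,"wz": 8,"fingers": -0.7},{"tx": 63,"ty": 317,"tz": 218,"wx": 1.7,"wy": 2.4,"wz": 12,"fingers": -0.7},{"tx": 78,"ty": 367,"tz": 239,"wx": 1.7,"wy": 2.4,"wz": 16,"fingers": -0.7},{"tx": 78,"ty": 367,"tz": 239,"wx": 1.7,"wy": 2.4,"wz": 16,"fingers": -0.7}]}}

```text
time: 33.83
tcp_pos: [0.4813, 0.1057, 0.4206]
orientation: [0.967, -0.255, 0.002, -0.003]
ft_force: [0.6, -0.5, -0.3]
width: 0.851
```

Run:
```python
from h import *
st(); need(-30)
```

```text
t 33.83 p [481.3 105.7 420.6] rotvec eul [-1.797e+02 -1.000e-01 -2.950e+01] F [ 0.6 -0.5 -0.3] M [-0.02 -0.02 -0.02] w 0.851 q [-1.07 -0.08  0.72  1.53  0.05  1.67 -2.43]
rot needed deg [-0.23  0.25 -0.5 ]
```

Run:
```python
from t import *
trace(q0,[(650,150,430,-20),(620,-300,400,-46),(540,-390,300,-46),(492,-350,150,-46),(492,-350,5,-46),(492,-350,200,-46),(423,-196,207,-14),(441,-21,207,19),(469,-9,195,19),(469,-9,80,19),(441,-21,200,19)])
```

```text
(650, 150, 430, -20) [-0.72  0.49  0.77  0.94 -0.35  1.83 -2.01] min margins [1.53 0.38 0.58 0.69 1.15 0.26 0.29]
(620, -300, 400, -46) [-0.09  0.57  0.91  0.95 -0.45  1.8  -1.74] min margins [1.9  0.8  0.48 0.7  1.05 0.29 0.67]
(540, -390, 300, -46) [-0.06  0.5   0.95  1.28 -0.4   1.56 -1.54] min margins [2.49 0.88 0.44 0.75 1.06 0.32 0.94]
(492, -350, 150, -46) [-0.21  0.44  0.96  1.7  -0.37  1.21 -1.53] min margins [2.37 0.82 0.43 0.7  1.11 0.58 1.11]
(492, -350, 5, -46) [-0.12  0.6   0.84  1.82 -0.54  0.97 -1.42] min margins [2.38 0.83 0.44 0.58 0.96 0.89 1.13]
(492, -350, 200, -46) [-0.23  0.39  0.99  1.63 -0.34  1.31 -1.56] min margins [2.35 0.77 0.4  0.59 0.99 0.78 1.09]
(423, -196, 207, -14) [-0.56 -0.09  0.88  1.95  0.08  1.25 -1.52] min margins [2.02 0.29 0.4  0.45 1.21 0.8  1.11]
(441, -21, 207, 19) [-0.75 -0.15  0.68  2.    0.1   1.26 -1.35] min margins [1.83 0.23 0.54 0.4  1.59 0.83 1.14]
(469, -9, 195, 19) [-0.76 -0.05  0.69  1.96  0.04  1.22 -1.32] min margins [1.82 0.24 0.7  0.4  1.54 0.83 1.3 ]
(469, -9, 80, 19) [-0.74  0.1   0.72  2.11 -0.08  0.96 -1.22] min margins [1.82 0.34 0.67 0.29 1.42 0.88 1.34]
(441, -21, 200, 19) [-0.76 -0.14  0.68  2.01  0.1   1.24 -1.35] min margins [1.82 0.24 0.67 0.3  1.45 0.85 1.3 ]
```

Request:
{"api": "jog_arm", "payload": {"rows": [{"tx": 58,"ty": 15,"tz": 6,"wx": -0.2,"wy": 0.2,"wz": 3,"fingers": -0.7},{"tx": 115,"ty": 30,"tz": 9,"wx": -0.2,"wy": 0.2,"wz": 7,"fingers": -0.7},{"tx": 169,"ty": 44,"tz": 9,"wx": -0.2,"wy": 0.2,"wz": 10,"fingers": -0.7},{"tx": 165,"ty": -12,"tz": 5,"wx": -0.2,"wy": 0.2,"wz": 7,"fingers": -0.7},{"tx": 161,"ty": -68,"tz": 1,"wx": -0.2,"wy": 0.2,"wz": 4,"fingers": -0.7},{"tx": 157,"ty": -124,"tz": -3,"wx": -0.2,"wy": 0.2,"wz": 0,"fingers": -0.7},{"tx": 153,"ty": -180,"tz": -7,"wx": -0.2,"wy": 0.2,"wz": -3,"fingers": -0.7},{"tx": 149,"ty": -236,"tz": -11,"wx": -0.2,"wy": 0.2,"wz": -7,"fingers": -0.7},{"tx": 145,"ty": -292,"tz": -15,"wx": -0.2,"wy": 0.2,"wz": -10,"fingers": -0.7},{"tx": 142,"ty": -350,"tz": -19,"wx": -0.2,"wy": 0.2,"wz": -13,"fingers": -0.7},{"tx": 139,"ty": -406,"tz": -21,"wx": -0.2,"wy": 0.2,"wz": -16,"fingers": -0.7},{"tx": 139,"ty": -406,"tz": -21,"wx": -0.2,"wy": 0.2,"wz": -16,"fingers": -0.7}]}}

```text
time: 35.33
tcp_pos: [0.6163, -0.3123, 0.3985]
orientation: [0.919, -0.395, -0.0, 0.0]
ft_force: [-0.0, -0.6, 0.5]
width: 0.847
```

Run:
```python
from h import *
st(); need(-46)
```

```text
t 35.33 p [ 616.3 -312.3  398.5] rotvec eul [179.9   0.  -46.6] F [-0.  -0.6  0.5] M [-0.1  -0.02 -0.03] w 0.847 q [-0.15  0.54  0.99  1.07 -0.45  1.74 -1.7 ]
rot needed deg [ 0.03 -0.06  0.57]
```

Request:
{"api": "jog_arm", "payload": {"rows": [{"tx": -26,"ty": -26,"tz": -33,"wx": 0,"wy": 0,"wz": 0.6,"fingers": -0.7},{"tx": -52,"ty": -52,"tz": -66,"wx": 0,"wy": 0,"wz": 0.6,"fingers": -0.7},{"tx": -76,"ty": -76,"tz": -98,"wx": 0,"wy": 0,"wz": 0.6,"fingers": -0.7},{"tx": -90,"ty": -66,"tz": -150,"wx": 0,"wy": 0,"wz": 0.6,"fingers": -0.7},{"tx": -107,"ty": -50,"tz": -205,"wx": 0,"wy": 0,"wz": 0.6,"fingers": -0.7},{"tx": -124,"ty": -38,"tz": -260,"wx": 0,"wy": 0,"wz": 0.6,"fingers": -0.7},{"tx": -124,"ty": -38,"tz": -290,"wx": 0,"wy": 0,"wz": 0.6,"fingers": -0.7},{"tx": -124,"ty": -38,"tz": -298,"wx": 0,"wy": 0,"wz": 0.6,"fingers": -0.7},{"tx": -124,"ty": -38,"tz": -298,"wx": 0,"wy": 0,"wz": 0.6,"fingers": -0.7}]}}

```text
time: 36.45
tcp_pos: [0.4961, -0.3438, 0.102]
orientation: [0.923, -0.385, 0.0, -0.001]
ft_force: [0.4, 0.6, 1.0]
width: 0.853
```

Run:
```python
from h import *
st(); snap('wrist','w24');crop('w24',130,100,380,300,3,'w24b')
```

```text
t 36.45 p [ 496.1 -343.8  102. ] rotvec eul [-179.9   -0.   -45.3] F [0.4 0.6 1. ] M [-0.07  0.01 -0.01] w 0.853 q [-0.21  0.49  0.96  1.77 -0.45  1.12 -1.46]
```

View pics/w24b.png

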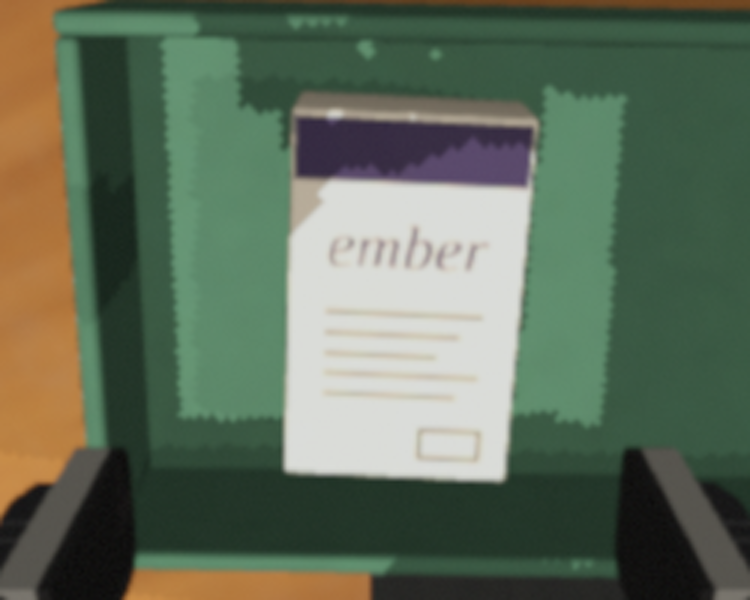

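Run:
```python
from h import *
im,c=load('wrist','w24'); z=np.load('pics/w24.npz');Rt=R.from_quat(z['q']).as_matrix()
p,e=fitrect(c,np.array([(292,110),(538,120),(507,482),(284,471)])/3+[130,100],.031,.086,.052,[.49,-.35,-.8]);print('a',p.round(4),np.degrees(p[2]).round(2),e)
print((Rt.T@(np.r_[p[:2],0]-np.r_[z['p'][:2],0])*1000).round(1), 'move',((p[:2]-z['p'][:2])*1000).round(1))
```

```text
a [ 0.493  -0.349  -0.8338] -47.77 0.6979836971140116
[ 1.5  5.9 -0. ] move [-3.1 -5.2]
```

Request:
{"api": "jog_arm", "payload": {"newtons": 40, "rows": [{"tx": -3.5,"ty": -5.6,"tz": -20,"wx": 0,"wy": 0,"wz": -2.5,"fingers": -0.65},{"tx": -3.5,"ty": -5.6,"tz": -60,"wx": 0,"wy": 0,"wz": -2.5,"fingers": -0.65},{"tx": -3.5,"ty": -5.6,"tz": -86,"wx": 0,"wy": 0,"wz": -2.5,"fingers": -0.65},{"tx": -3.5,"ty": -5.6,"tz": -94,"wx": 0,"wy": 0,"wz": -2.5,"fingers": -0.65},{"tx": -3.5,"ty": -5.6,"tz": -94,"wx": 0,"wy": 0,"wz": -2.5,"fingers": -0.65},{"tx": -3.5,"ty": -5.6,"tz": -94,"wx": 0,"wy": 0,"wz": -2.5,"fingers": 0.5},{"tx": -3.5,"ty": -5.6,"tz": -94,"wx": 0,"wy": 0,"wz": -2.5,"fingers": 0.5},{"tx": -3.5,"ty": -5.6,"tz": -94,"wx": 0,"wy": 0,"wz": -2.5,"fingers": 0.5},{"tx": -3.5,"ty": -5.6,"tz": -94,"wx": 0,"wy": 0,"wz": -2.5,"fingers": 0.5}]}}

```text
time: 37.62
tcp_pos: [0.4929, -0.3499, 0.0087]
orientation: [0.914, -0.406, 0.001, -0.001]
ft_force: [-0.7, -0.2, 7.3]
width: 0.601
```

Run:
```python
from h import *
st()
```

```text
t 37.62 p [ 492.9 -349.9    8.7] rotvec eul [-1.798e+02 -1.000e-01 -4.790e+01] F [-0.7 -0.2  7.3] M [-0.04  0.34 -0.05] w 0.601 q [-0.12  0.61  0.87  1.83 -0.56  0.97 -1.41]
```

Request:
{"api": "jog_arm", "payload": {"rows": [{"tx": 0,"ty": 0,"tz": 30,"wx": 0,"wy": 0,"wz": 0,"fingers": 0.5},{"tx": 0,"ty": 0,"tz": 85,"wx": 0,"wy": 0,"wz": 0,"fingers": 0.5},{"tx": -10,"ty": 10,"tz": 140,"wx": 0,"wy": 0,"wz": 5,"fingers": 0.5},{"tx": -36,"ty": 38,"tz": 185,"wx": 0,"wy": 0,"wz": 14,"fingers": 0.5},{"tx": -60,"ty": 90,"tz": 206,"wx": 0,"wy": 0,"wz": 24,"fingers": 0.5},{"tx": -68,"ty": 150,"tz": 206,"wx": 0,"wy": 0,"wz": 34,"fingers": 0.5},{"tx": -66,"ty": 210,"tz": 206,"wx": 0,"wy": 0,"wz": 44,"fingers": 0.5},{"tx": -60,"ty": 270,"tz": 206,"wx": 0,"wy": 0,"wz": 54,"fingers": 0.5},{"tx": -52,"ty": 329,"tz": 206,"wx": 0,"wy": 0,"wz": 64,"fingers": 0.5},{"tx": -52,"ty": 329,"tz": 206,"wx": 0,"wy": 0,"wz": 66.9,"fingers": 0.5},{"tx": -52,"ty": 329,"tz": 206,"wx": 0,"wy": 0,"wz": 66.9,"fingers": 0.5},{"tx": -52,"ty": 329,"tz": 206,"wx": 0,"wy": 0,"wz": 66.9,"fingers": 0.5}]}}

```text
time: 39.12
tcp_pos: [0.4401, -0.0209, 0.2135]
orientation: [0.986, 0.164, -0.0, -0.001]
ft_force: [-1.3, 0.6, -2.6]
width: 0.595
```

Run:
```python
from h import *
st(); need(19); snap('wrist','w25');crop('w25',130,50,380,384,2.3,'w25b')
```

```text
t 39.12 p [440.1 -20.9 213.5] rotvec eul [-179.8   -0.    18.9] F [-1.3  0.6 -2.6] M [-0.   -0.01  0.  ] w 0.595 q [-0.88 -0.18  0.76  2.    0.12  1.27 -1.41]
rot needed deg [-0.15 -0.05  0.11]
```

View pics/w25b.png

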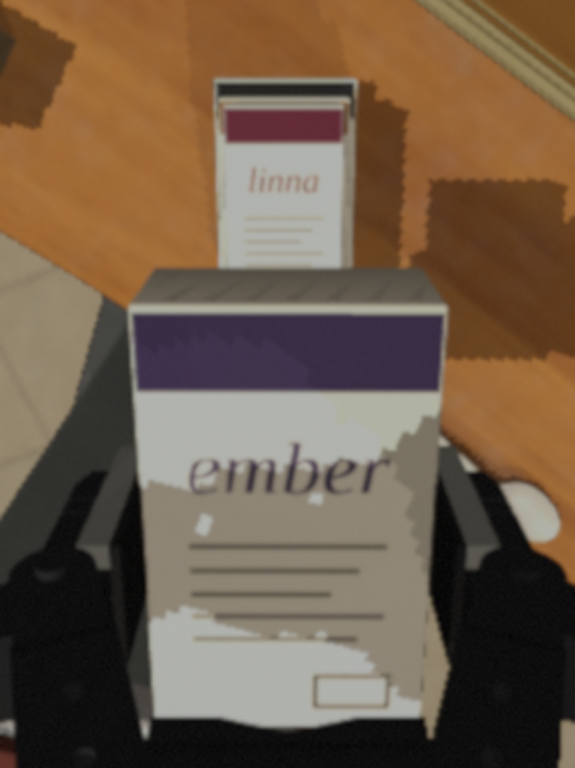

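Run:
```python
from h import *
im,c=load('wrist','w25'); z=np.load('pics/w25.npz');Rt=R.from_quat(z['q']).as_matrix()
f=lambda L:np.array(L)/2.3+[130,50]
p,e=fitpart(c,f([(129,308),(447,307)]),f([(149,700),(427,700)]),z['p'][2]+.0223,.086,.052,[.44,-.02,.33]);print('a',p.round(4),np.degrees(p[2]).round(2),e)
print((Rt.T@(np.r_[p[:2],0]-np.r_[z['p'][:2],0])*1000).round(1))
q,e=fitpart(c,f([(214,80),(358,80)]),f([(217,120),(355,130)]),.026,.092,.058,[.4685,-.0126,.33]);print('base',q.round(4),np.degrees(q[2]).round(2),e)
print('move',((q-p)[:2]*1000).round(1))
```

```text
a [ 0.4404 -0.0203  0.3317] 19.0 0.9499531201178981
[ 0.5 -0.5  0. ]
base [ 0.4685 -0.0094  0.329 ] 18.85 0.6099983768911715
move [28.1 10.9]
```

Request:
{"api": "jog_arm", "payload": {"rows": [{"tx": 28.3,"ty": 11.2,"tz": -10,"wx": -0.15,"wy": -0.05,"wz": 0,"fingers": 0.5},{"tx": 28.3,"ty": 11.2,"tz": -60,"wx": -0.15,"wy": -0.05,"wz": 0,"fingers": 0.5},{"tx": 28.3,"ty": 11.2,"tz": -105,"wx": -0.15,"wy": -0.05,"wz": 0,"fingers": 0.5},{"tx": 28.3,"ty": 11.2,"tz": -122,"wx": -0.15,"wy": -0.05,"wz": 0,"fingers": 0.5},{"tx": 28.3,"ty": 11.2,"tz": -124,"wx": -0.15,"wy": -0.05,"wz": 0,"fingers": 0.5},{"tx": 28.3,"ty": 11.2,"tz": -124,"wx": -0.15,"wy": -0.05,"wz": 0,"fingers": 0.5},{"tx": 28.3,"ty": 11.2,"tz": -124,"wx": -0.15,"wy": -0.05,"wz": 0,"fingers": 0.5}]}}

```text
time: 40.05
tcp_pos: [0.4692, -0.009, 0.0904]
orientation: [0.986, 0.165, 0.001, -0.0]
ft_force: [0.2, 0.4, -0.8]
width: 0.596
```

Run:
```python
from h import *
st(); need(19); snap('wrist','w26');crop('w26',130,130,380,384,2.8,'w26b')
```

```text
t 40.05 p [469.2  -9.   90.4] rotvec eul [ 1.8e+02 -1.0e-01  1.9e+01] F [ 0.2  0.4 -0.8] M [ 0.03 -0.02  0.05] w 0.596 q [-0.87  0.11  0.85  2.09 -0.1   0.98 -1.21]
rot needed deg [-0.02  0.09 -0.03]
```

View pics/w26b.png

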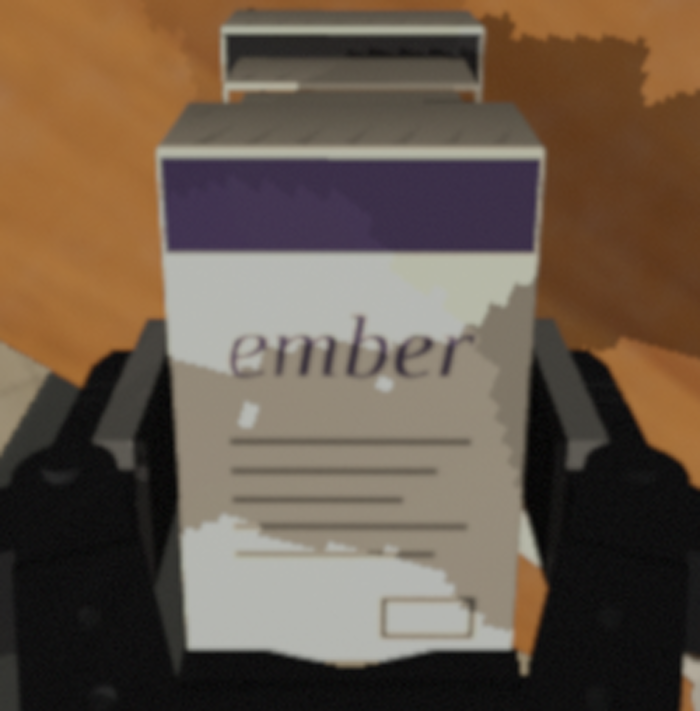

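Request:
{"api": "jog_arm", "payload": {"rows": [{"tx": 0,"ty": -0.4,"tz": -4,"wx": 0,"wy": 0,"wz": 0,"fingers": 0.5},{"tx": 0,"ty": -0.4,"tz": -7,"wx": 0,"wy": 0,"wz": 0,"fingers": 0.5},{"tx": 0,"ty": -0.4,"tz": -8.3,"wx": 0,"wy": 0,"wz": 0,"fingers": 0.5},{"tx": 0,"ty": -0.4,"tz": -8.3,"wx": 0,"wy": 0,"wz": 0,"fingers": 0.5}]}}

```text
time: 40.6
tcp_pos: [0.4683, -0.0093, 0.0816]
orientation: [0.986, 0.165, -0.0, -0.0]
ft_force: [-4.9, 0.7, 11.8]
width: 0.599
```

Run:
```python
from h import *
st()
```

```text
t 40.6 p [468.3  -9.3  81.6] rotvec eul [-1.8e+02  1.0e-01  1.9e+01] F [-4.9  0.7 11.8] M [0.25 1.21 0.04] w 0.599 q [-0.86  0.13  0.85  2.1  -0.11  0.96 -1.19]
```

Request:
{"api": "jog_arm", "payload": {"rows": [{"tx": 0,"ty": 0,"tz": 0.6,"wx": 0,"wy": 0,"wz": 0,"fingers": 0.5},{"tx": 0,"ty": 0,"tz": 0.6,"wx": 0,"wy": 0,"wz": 0,"fingers": -0.6},{"tx": 0,"ty": 0,"tz": 0.6,"wx": 0,"wy": 0,"wz": 0,"fingers": -0.6},{"tx": 0,"ty": 0,"tz": 4,"wx": 0,"wy": 0,"wz": 0,"fingers": -0.6},{"tx": 0,"ty": 0,"tz": 50,"wx": 0,"wy": 0,"wz": 0,"fingers": -0.6},{"tx": -20,"ty": -7,"tz": 100,"wx": 0,"wy": 0,"wz": 0,"fingers": -0.6},{"tx": -20,"ty": -7,"tz": 140,"wx": 0,"wy": 0,"wz": 0,"fingers": -0.6},{"tx": -20,"ty": -7,"tz": 140,"wx": 0,"wy": 0,"wz": 0,"fingers": -0.6}]}}

```text
time: 41.6
tcp_pos: [0.4501, -0.0162, 0.224]
orientation: [0.986, 0.165, 0.003, -0.001]
ft_force: [0.1, 0.4, -0.1]
width: 0.797
```

Run:
```python
from h import *
st(); snap('wrist','w27');crop('w27',170,50,340,250,3,'w27b'); snap('side','s27'); crop('s27',60,80,400,300,2.2,'s27b')
```

```text
t 41.6 p [450.1 -16.2 224. ] rotvec eul [-180.    -0.3   19. ] F [ 0.1  0.4 -0.1] M [-0.02 -0.04  0.  ] w 0.797 q [-0.94 -0.17  0.81  1.97  0.13  1.29 -1.42]
```

View pics/w27b.png

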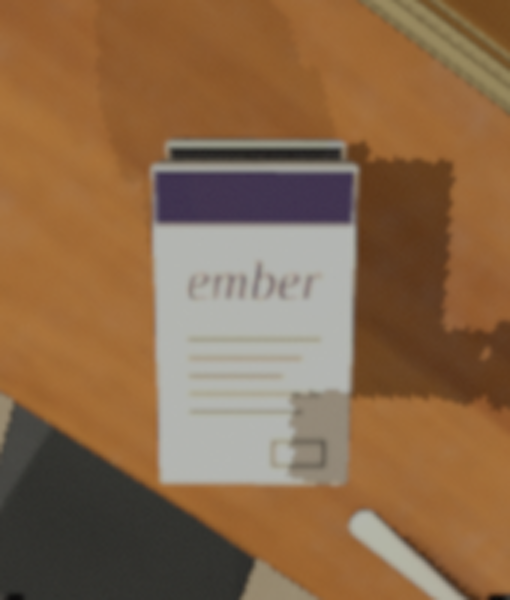

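View pics/s27b.png

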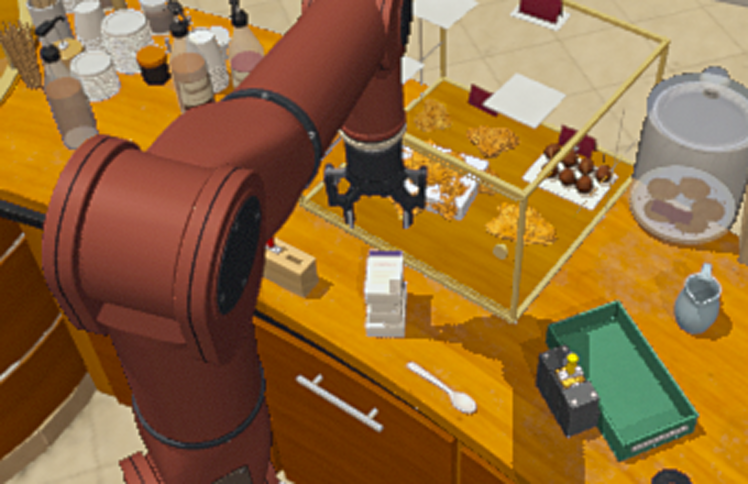

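```bash
python3 - <<'E'
from h import *
im,c=load('wrist','w27')
f=lambda L:np.array(L)/3+[170,50]
p,e=fitrect(c,f([(150,165),(359,164),(347,484),(159,484)]),.104,.086,.052,[.44,-.02,.33]);print('a',p.round(4),np.degrees(p[2]).round(2),e)
print(onz(c,f([(166,141),(345,141)])[0],.026),onz(c,f([(166,141),(345,141)])[1],.026))
m=(onz(c,f((166,141)),.026)+onz(c,f((345,141)),.026))/2; t=np.radians(18.9);print('base',m[:2]-.046*np.array([np.cos(t),np.sin(t)]))
E
python3 - <<'E'
from t import *
W=[(480,120,240,10),(520,330,240,0),(556,405,150,-2),(556,405,42,-2),(556,405,190,-2),(468,142,190,-11),(450,20,190,-15),(412,-160,190,-16),(392,-280,190,-16),(397,-330,190,-18),(445,-380,190,-38),(464.5,-383,190,-47),(464.5,-383,82,-47)]
trace(q0,W)
E
```

```text
a [ 0.4691 -0.0085  0.3297] 18.89 0.5109088189387307
[0.50311115 0.03344132 0.026     ] [ 0.52204136 -0.02139743  0.026     ]
base [ 0.46905633 -0.00887825]
(480, 120, 240, 10) [-1.02 -0.01  0.71  1.83  0.01  1.32 -1.71] min margins [1.56 0.23 0.6  0.44 1.51 0.77 0.94]
(520, 330, 240, 0) [-1.12  0.31  0.61  1.54 -0.18  1.36 -2.07] min margins [1.46 0.4  0.7  0.59 1.32 0.73 0.58]
(556, 405, 150, -2) [-1.09  0.52  0.56  1.46 -0.28  1.25 -2.11] min margins [1.47 0.71 0.79 0.87 1.22 0.75 0.54]
(556, 405, 42, -2) [-1.07  0.62  0.52  1.56 -0.34  1.06 -2.07] min margins [1.49 0.91 0.83 0.84 1.16 0.86 0.55]
(556, 405, 190, -2) [-1.09  0.5   0.57  1.4  -0.27  1.33 -2.12] min margins [1.49 0.88 0.82 0.85 1.17 0.76 0.53]
(468, 142, 190, -11) [-1.08  0.01  0.73  1.93 -0.01  1.21 -2.12] min margins [1.47 0.39 0.66 0.47 1.25 0.79 0.53]
(450, 20, 190, -15) [-0.98 -0.12  0.82  2.01  0.1   1.22 -2.04] min margins [1.51 0.26 0.57 0.39 1.51 0.87 0.54]
(412, -160, 190, -16) [-0.85 -0.23  1.03  2.03  0.21  1.24 -1.75] min margins [1.62 0.15 0.36 0.36 1.62 0.85 0.64]
(392, -280, 190, -16) [-0.9  -0.11  1.39  1.94  0.12  1.22 -1.4 ] min margins [1.68 0.16 0.   0.38 1.62 0.85 0.94]
(397, -330, 190, -18) [-1.28 -0.2   1.79  1.86  0.21  1.23 -1.44] min margins [ 1.3   0.18 -0.4   0.47  1.54  0.86  1.21]
(445, -380, 190, -38) [-1.58 -0.38  2.01  1.69  0.36  1.29 -1.87] min margins [ 1.    0.   -0.62  0.56  1.74  0.8   0.78]
(464.5, -383, 190, -47) [-1.66 -0.4   2.07  1.65  0.37  1.3  -2.05] min margins [ 0.92 -0.02 -0.68  0.71  1.86  0.79  0.6 ]
(464.5, -383, 82, -47) [-1.72 -0.51  2.14  1.77  0.47  1.11 -2.12] min margins [ 0.86 -0.13 -0.75  0.63  1.88  0.82  0.53]
```

Run:
```python
from t import *
W=[(480,120,240,10),(520,330,240,0),(556,405,150,-2),(556,405,42,-2),(556,405,190,-2),(556,405,400,-2),(620,200,420,-10),(620,-280,410,-40),(560,-400,320,-47),(464.5,-383,190,-47),(464.5,-383,82,-47),(464.5,-383,250,-47)]
trace(q0,W)
print()
W=[(480,120,240,10),(520,330,240,0),(556,405,150,-2),(556,405,42,-2),(556,405,190,-2),(556,405,400,-2),(500,100,420,-10),(480,-100,420,-20),(460,-280,380,-40),(464.5,-383,250,-47),(464.5,-383,82,-47),(464.5,-383,250,-47)]
trace(q0,W)
```

```text
(480, 120, 240, 10) [-1.02 -0.01  0.71  1.83  0.01  1.32 -1.71] min margins [1.56 0.23 0.6  0.44 1.51 0.77 0.94]
(520, 330, 240, 0) [-1.12  0.31  0.61  1.54 -0.18  1.36 -2.07] min margins [1.46 0.4  0.7  0.59 1.32 0.73 0.58]
(556, 405, 150, -2) [-1.09  0.52  0.56  1.46 -0.28  1.25 -2.11] min margins [1.47 0.71 0.79 0.87 1.22 0.75 0.54]
(556, 405, 42, -2) [-1.07  0.62  0.52  1.56 -0.34  1.06 -2.07] min margins [1.49 0.91 0.83 0.84 1.16 0.86 0.55]
(556, 405, 190, -2) [-1.09  0.5   0.57  1.4  -0.27  1.33 -2.12] min margins [1.49 0.88 0.82 0.85 1.17 0.76 0.53]
(556, 405, 400, -2) [-1.02  0.49  0.58  0.96 -0.27  1.76 -2.15] min margins [1.49 0.85 0.81 0.71 1.23 0.33 0.5 ]
(620, 200, 420, -10) [-0.79  0.42  0.67  1.03 -0.26  1.78 -1.96] min margins [1.58 0.8  0.72 0.73 1.23 0.31 0.52]
(620, -280, 410, -40) [-0.1   0.53  0.86  0.95 -0.41  1.81 -1.68] min margins [1.83 0.73 0.53 0.7  1.09 0.28 0.72]
(560, -400, 320, -47) [ 0.01  0.55  0.9   1.16 -0.42  1.62 -1.57] min margins [2.49 0.9  0.49 0.74 1.08 0.31 0.98]
(464.5, -383, 190, -47) [-0.14  0.39  0.96  1.65 -0.33  1.28 -1.51] min margins 
[... 940 characters left out ...]
 0.5 ]
(500, 100, 420, -10) [-0.97  0.03  0.73  1.43 -0.02  1.7  -1.99] min margins [1.55 0.41 0.66 0.8  1.26 0.35 0.52]
(480, -100, 420, -20) [-0.81 -0.04  0.91  1.47  0.04  1.7  -1.81] min margins [1.62 0.33 0.48 0.92 1.5  0.39 0.67]
(460, -280, 380, -40) [-0.53  0.15  1.14  1.46 -0.13  1.62 -1.67] min margins [1.79 0.35 0.25 0.92 1.37 0.4  0.84]
(464.5, -383, 250, -47) [-0.23  0.4   1.11  1.55 -0.36  1.41 -1.49] min margins [2.08 0.56 0.24 0.85 1.14 0.5  1.  ]
(464.5, -383, 82, -47) [-0.16  0.54  1.    1.77 -0.5   1.11 -1.39] min margins [2.35 0.79 0.29 0.63 1.   0.72 1.17]
(464.5, -383, 250, -47) [-0.23  0.4   1.11  1.55 -0.36  1.41 -1.49] min margins [2.35 0.78 0.28 0.65 1.02 0.68 1.16]
```

Request:
{"api": "jog_arm", "payload": {"rows": [{"tx": 10,"ty": 45,"tz": 16,"wx": 0,"wy": 0.3,"wz": -3,"fingers": -0.6},{"tx": 20,"ty": 90,"tz": 16,"wx": 0,"wy": 0.3,"wz": -6,"fingers": -0.6},{"tx": 30,"ty": 136,"tz": 16,"wx": 0,"wy": 0.3,"wz": -9,"fingers": -0.6},{"tx": 40,"ty": 188,"tz": 16,"wx": 0,"wy": 0.3,"wz": -12,"fingers": -0.6},{"tx": 50,"ty": 241,"tz": 16,"wx": 0,"wy": 0.3,"wz": -15,"fingers": -0.6},{"tx": 60,"ty": 293,"tz": 16,"wx": 0,"wy": 0.3,"wz": -17,"fingers": -0.6},{"tx": 70,"ty": 346,"tz": 16,"wx": 0,"wy": 0.3,"wz": -19,"fingers": -0.6},{"tx": 80,"ty": 390,"tz": -4,"wx": 0,"wy": 0.3,"wz": -21,"fingers": -0.6},{"tx": 90,"ty": 421,"tz": -34,"wx": 0,"wy": 0.3,"wz": -21,"fingers": -0.6},{"tx": 90,"ty": 421,"tz": -34,"wx": 0,"wy": 0.3,"wz": -21,"fingers": -0.6},{"tx": 90,"ty": 421,"tz": -34,"wx": 0,"wy": 0.3,"wz": -21,"fingers": -0.6}]}}

```text
time: 43.08
tcp_pos: [0.5387, 0.4031, 0.1861]
orientation: [1.0, -0.018, -0.003, 0.001]
ft_force: [0.6, -0.1, 0.4]
width: 0.8
```

Run:
```python
from h import *
st(); need(-2.4); snap('wrist','w28');crop('w28',0,0,512,384,1.5,'w28b')
```

```text
t 43.08 p [538.7 403.1 186.1] rotvec eul [179.9   0.3  -2. ] F [ 0.6 -0.1  0.4] M [-0.01 -0.03  0.02] w 0.8 q [-1.13  0.45  0.59  1.48 -0.26  1.29 -2.13]
rot needed deg [ 0.1  -0.35 -0.37]
```

View pics/w28b.png

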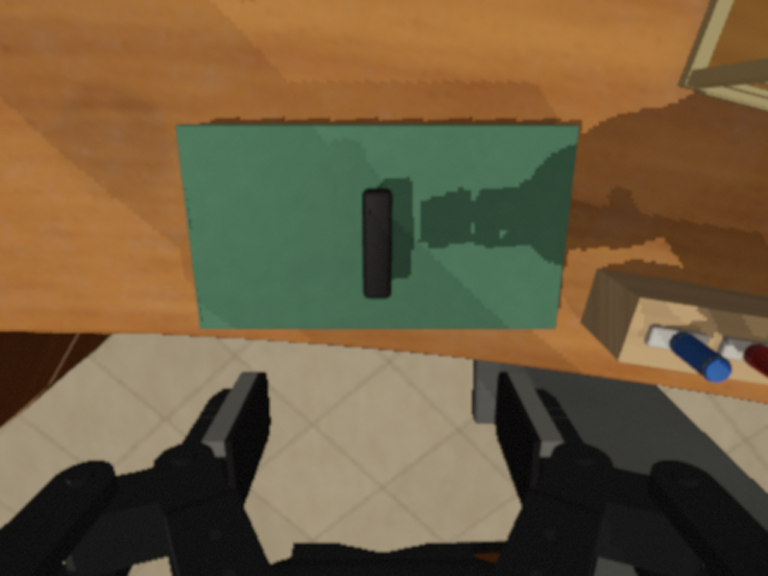

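Run:
```python
from h import *
im,c=load('wrist','w28')
p,e=fitrect(c,np.array([(178,126),(580,123),(556,328),(201,328)])/1.5,.032,.124,.226,[.55,.4,0]);print('lid',p.round(4),np.degrees(p[2]).round(2),e)
print(onz(c,np.array([377,243])/1.5,.065), onz(c,np.array([300,345])/1.5,0))
```

```text
lid [ 0.5543  0.4051 -0.0334] -1.91 1.9232469499137181
[0.55628084 0.4059404  0.065     ] [0.46879313 0.46441962 0.        ]
```

Request:
{"api": "jog_arm", "payload": {"newtons": 80, "rows": [{"tx": 10,"ty": 1.5,"tz": -50,"wx": 0.1,"wy": -0.35,"wz": -0.3,"fingers": -0.5},{"tx": 17,"ty": 2,"tz": -100,"wx": 0.1,"wy": -0.35,"wz": -0.3,"fingers": -0.3},{"tx": 17,"ty": 2,"tz": -135,"wx": 0.1,"wy": -0.35,"wz": -0.3,"fingers": -0.3},{"tx": 17,"ty": 2,"tz": -142,"wx": 0.1,"wy": -0.35,"wz": -0.3,"fingers": -0.3},{"tx": 17,"ty": 2,"tz": -142,"wx": 0.1,"wy": -0.35,"wz": -0.3,"fingers": -0.3},{"tx": 17,"ty": 2,"tz": -142,"wx": 0.1,"wy": -0.35,"wz": -0.3,"fingers": 1},{"tx": 17,"ty": 2,"tz": -142,"wx": 0.1,"wy": -0.35,"wz": -0.3,"fingers": 1},{"tx": 17,"ty": 2,"tz": -142,"wx": 0.1,"wy": -0.35,"wz": -0.3,"fingers": 1},{"tx": 17,"ty": 2,"tz": -142,"wx": 0.1,"wy": -0.35,"wz": -0.3,"fingers": 1},{"tx": 17,"ty": 2,"tz": -142,"wx": 0.1,"wy": -0.35,"wz": -0.3,"fingers": 1}]}}

```text
time: 44.38
tcp_pos: [0.5562, 0.4071, 0.0468]
orientation: [1.0, -0.02, 0.001, -0.002]
ft_force: [-1.1, -0.3, 7.3]
width: 0.17
```

Run:
```python
from h import *
st(); need(-2.4)
```

```text
t 44.38 p [556.2 407.1  46.8] rotvec eul [-1.798e+02 -1.000e-01 -2.200e+00] F [-1.1 -0.3  7.3] M [-0.25  0.22  0.07] w 0.17 q [-1.08  0.6   0.53  1.57 -0.34  1.06 -2.06]
rot needed deg [-0.22  0.12 -0.15]
```

Request:
{"api": "jog_arm", "payload": {"rows": [{"tx": 0,"ty": 0,"tz": 15,"wx": 0,"wy": 0,"wz": 0,"fingers": 1},{"tx": 0,"ty": 0,"tz": 70,"wx": 0,"wy": 0,"wz": 0,"fingers": 1},{"tx": 0,"ty": 0,"tz": 130,"wx": 0,"wy": 0,"wz": 0,"fingers": 1},{"tx": 0,"ty": 0,"tz": 190,"wx": 0,"wy": 0,"wz": 0,"fingers": 1},{"tx": 0,"ty": 0,"tz": 250,"wx": 0,"wy": 0,"wz": 0,"fingers": 1},{"tx": 0,"ty": 0,"tz": 310,"wx": 0,"wy": 0,"wz": 0,"fingers": 1},{"tx": -5,"ty": -30,"tz": 355,"wx": -0.2,"wy": 0.1,"wz": 0,"fingers": 1},{"tx": -15,"ty": -85,"tz": 375,"wx": -0.2,"wy": 0.1,"wz": -2,"fingers": 1},{"tx": -25,"ty": -140,"tz": 375,"wx": -0.2,"wy": 0.1,"wz": -4,"fingers": 1},{"tx": -36,"ty": -195,"tz": 375,"wx": -0.2,"wy": 0.1,"wz": -6,"fingers": 1},{"tx": -46,"ty": -251,"tz": 375,"wx": -0.2,"wy": 0.1,"wz": -8,"fingers": 1},{"tx": -56,"ty": -307,"tz": 375,"wx": -0.2,"wy": 0.1,"wz": -8,"fingers": 1}]}}

```text
time: 45.88
tcp_pos: [0.4986, 0.0972, 0.4207]
orientation: [0.996, -0.09, -0.0, 0.0]
ft_force: [1.3, -0.5, -1.6]
width: 0.167
```

Run:
```python
from t import *
import h
h.st(); h.need(-10)
trace(q0,[(480,-100,420,-20),(460,-280,380,-40),(464.5,-383,250,-47),(464.5,-383,82,-47)])
```

```text
t 45.88 p [498.6  97.2 420.7] rotvec eul [180.    0.  -10.3] F [ 1.3 -0.5 -1.6] M [-0.04 -0.06  0.02] w 0.167 q [-1.04 -0.03  0.75  1.49  0.02  1.67 -2.04]
rot needed deg [ 0.   -0.04  0.32]
(480, -100, 420, -20) [-0.87 -0.04  0.96  1.47  0.04  1.7  -1.82] min margins [1.56 0.31 0.43 0.9  1.53 0.39 0.63]
(460, -280, 380, -40) [-0.57  0.17  1.2   1.46 -0.15  1.62 -1.66] min margins [1.73 0.34 0.19 0.92 1.35 0.4  0.84]
(464.5, -383, 250, -47) [-0.25  0.42  1.14  1.55 -0.38  1.42 -1.47] min margins [2.05 0.57 0.19 0.85 1.12 0.5  1.02]
(464.5, -383, 82, -47) [-0.18  0.56  1.03  1.77 -0.52  1.12 -1.37] min margins [2.33 0.81 0.26 0.63 0.98 0.71 1.18]
```

Request:
{"api": "jog_arm", "payload": {"rows": [{"tx": -2,"ty": -50,"tz": 0,"wx": 0,"wy": 0,"wz": -2,"fingers": 1},{"tx": -4,"ty": -105,"tz": 0,"wx": 0,"wy": 0,"wz": -5,"fingers": 1},{"tx": -6,"ty": -160,"tz": 0,"wx": 0,"wy": 0,"wz": -8,"fingers": 1},{"tx": -10,"ty": -215,"tz": 0,"wx": 0,"wy": 0,"wz": -12,"fingers": 1},{"tx": -16,"ty": -270,"tz": -5,"wx": 0,"wy": 0,"wz": -18,"fingers": 1},{"tx": -22,"ty": -325,"tz": -10,"wx": 0,"wy": 0,"wz": -24,"fingers": 1},{"tx": -28,"ty": -380,"tz": -20,"wx": 0,"wy": 0,"wz": -30,"fingers": 1},{"tx": -33,"ty": -432,"tz": -30,"wx": 0,"wy": 0,"wz": -35,"fingers": 1},{"tx": -34,"ty": -474,"tz": -40,"wx": 0,"wy": 0,"wz": -36.7,"fingers": 1},{"tx": -34,"ty": -480,"tz": -80,"wx": 0,"wy": 0,"wz": -36.7,"fingers": 1},{"tx": -34,"ty": -480,"tz": -135,"wx": 0,"wy": 0,"wz": -36.7,"fingers": 1},{"tx": -34,"ty": -480,"tz": -190,"wx": 0,"wy": 0,"wz": -36.7,"fingers": 1}]}}

```text
time: 47.38
tcp_pos: [0.4652, -0.3805, 0.2293]
orientation: [0.917, -0.399, -0.0, 0.0]
ft_force: [1.2, 0.1, -1.5]
width: 0.164
```

Run:
```python
from h import *
st(); need(-46.9); snap('side','s29'); crop('s29',260,150,420,310,4.5,'s29b');snap('wrist','w29');crop('w29',0,0,512,384,1.5,'w29b')
```

```text
t 47.38 p [ 465.2 -380.5  229.3] rotvec eul [180.   0. -47.] F [ 1.2  0.1 -1.5] M [ 0.03 -0.04 -0.01] w 0.164 q [-0.27  0.41  1.16  1.63 -0.38  1.35 -1.45]
rot needed deg [ 0.   -0.02  0.08]
```

View pics/s29b.png

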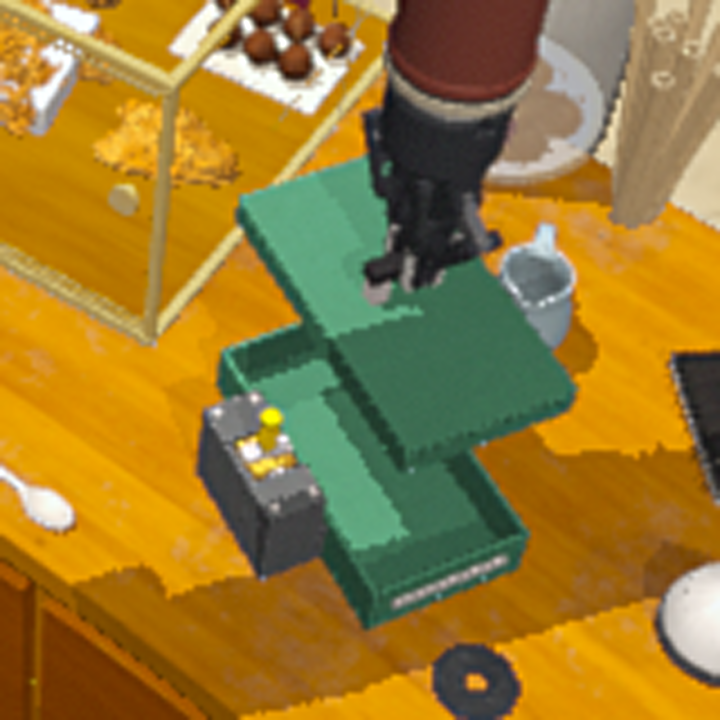

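View pics/w29b.png

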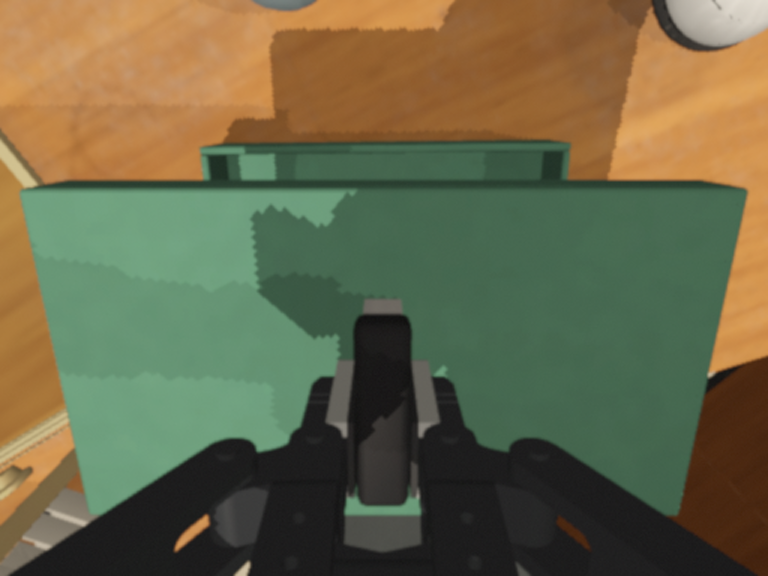

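Request:
{"api": "jog_arm", "payload": {"rows": [{"tx": -0.3,"ty": -2.7,"tz": -40,"wx": 0,"wy": 0,"wz": 0.4,"fingers": 1},{"tx": -0.3,"ty": -2.7,"tz": -85,"wx": 0,"wy": 0,"wz": 0.4,"fingers": 1},{"tx": -0.3,"ty": -2.7,"tz": -115,"wx": 0,"wy": 0,"wz": 0.4,"fingers": 1},{"tx": -0.3,"ty": -2.7,"tz": -128,"wx": 0,"wy": 0,"wz": 0.4,"fingers": 1},{"tx": -0.3,"ty": -2.7,"tz": -128,"wx": 0,"wy": 0,"wz": 0.4,"fingers": 1},{"tx": -0.3,"ty": -2.7,"tz": -128,"wx": 0,"wy": 0,"wz": 0.4,"fingers": 1}]}}

```text
time: 48.22
tcp_pos: [0.466, -0.3838, 0.104]
orientation: [0.919, -0.395, 0.001, 0.001]
ft_force: [-0.2, 0.6, -2.8]
width: 0.167
```

Run:
```python
from h import *
st(); need(-46.6); snap('side','s30'); crop('s30',290,190,400,310,5,'s30b');snap('wrist','w30');crop('w30',0,0,512,384,1.5,'w30b')
```

```text
t 48.23 p [ 466.  -383.8  104. ] rotvec eul [ 1.80e+02 -1.00e-01 -4.65e+01] F [-0.2  0.6 -2.8] M [-0.02 -0.02 -0.05] w 0.167 q [-0.18  0.53  1.05  1.77 -0.5   1.14 -1.35]
rot needed deg [ 0.09  0.03 -0.06]
```

View pics/s30b.png

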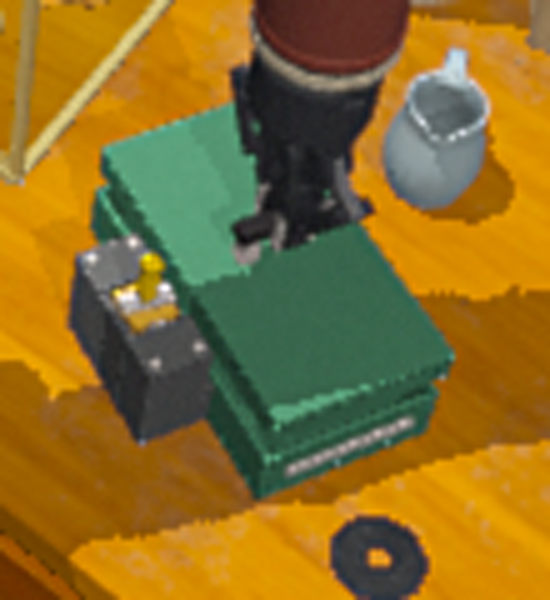

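View pics/w30b.png

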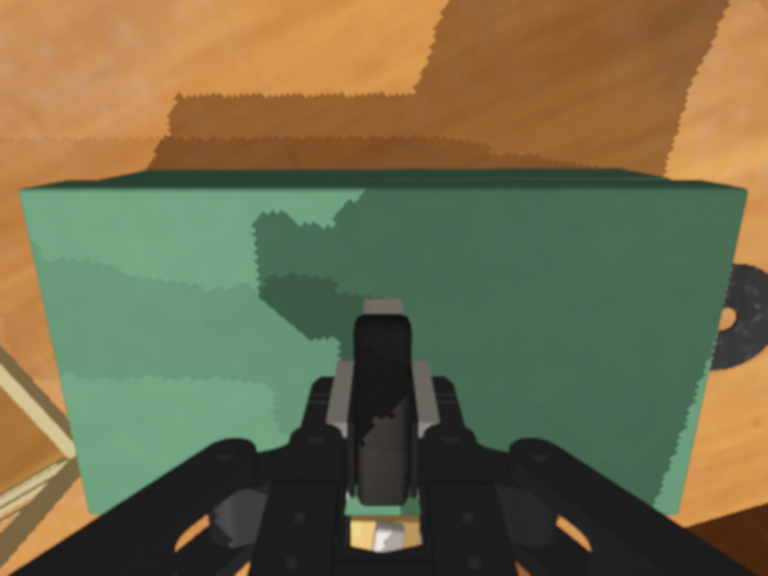

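Request:
{"api": "jog_arm", "payload": {"rows": [{"tx": -0.8,"ty": 0.3,"tz": -3,"wx": 0,"wy": 0,"wz": 0,"fingers": 1},{"tx": -0.8,"ty": 0.3,"tz": -7,"wx": 0,"wy": 0,"wz": 0,"fingers": 1},{"tx": -0.8,"ty": 0.3,"tz": -11,"wx": 0,"wy": 0,"wz": 0,"fingers": 1},{"tx": -0.8,"ty": 0.3,"tz": -13,"wx": 0,"wy": 0,"wz": 0,"fingers": 1}]}}

```text
time: 48.82
tcp_pos: [0.4642, -0.3826, 0.0886]
orientation: [0.919, -0.395, -0.001, 0.0]
ft_force: [0.2, 0.5, -3.2]
width: 0.164
```

Run:
```python
from h import *
st()
```

```text
t 48.83 p [ 464.2 -382.6   88.6] rotvec eul [ 1.799e+02  1.000e-01 -4.660e+01] F [ 0.2  0.5 -3.2] M [ 0.02 -0.02  0.02] w 0.164 q [-0.17  0.55  1.03  1.79 -0.52  1.11 -1.34]
```

Request:
{"api": "jog_arm", "payload": {"rows": [{"tx": 0,"ty": 0,"tz": -1.5,"wx": 0,"wy": 0,"wz": 0,"fingers": 1},{"tx": 0,"ty": 0,"tz": -2.5,"wx": 0,"wy": 0,"wz": 0,"fingers": 1},{"tx": 0,"ty": 0,"tz": -2.5,"wx": 0,"wy": 0,"wz": 0,"fingers": 1}]}}

```text
time: 49.2
tcp_pos: [0.4643, -0.3829, 0.0868]
orientation: [0.919, -0.395, -0.001, 0.0]
ft_force: [-1.4, 2.1, 2.3]
width: 0.162
```

Run:
```python
from h import *
st()
```

```text
t 49.2 p [ 464.3 -382.9   86.8] rotvec eul [179.9   0.  -46.6] F [-1.4  2.1  2.3] M [0.24 0.26 0.04] w 0.162 q [-0.17  0.55  1.03  1.79 -0.52  1.11 -1.34]
```

Exactly at the predicted seated height with contact. Release and rise.

Request:
{"api": "jog_arm", "payload": {"rows": [{"tx": 0,"ty": 0,"tz": 0,"wx": 0,"wy": 0,"wz": 0,"fingers": -0.3},{"tx": 0,"ty": 0,"tz": 0,"wx": 0,"wy": 0,"wz": 0,"fingers": -0.3},{"tx": 0,"ty": 0,"tz": 5,"wx": 0,"wy": 0,"wz": 0,"fingers": -0.3},{"tx": 0,"ty": 0,"tz": 50,"wx": 0,"wy": 0,"wz": 0,"fingers": -0.3},{"tx": 0,"ty": 0,"tz": 105,"wx": 0,"wy": 0,"wz": 0,"fingers": -0.3},{"tx": -15,"ty": 16,"tz": 150,"wx": 0,"wy": 0,"wz": 0,"fingers": -0.3},{"tx": -15,"ty": 16,"tz": 150,"wx": 0,"wy": 0,"wz": 0,"fingers": -0.3},{"tx": -15,"ty": 16,"tz": 150,"wx": 0,"wy": 0,"wz": 0,"fingers": -0.3}]}}

```text
time: 50.2
tcp_pos: [0.4496, -0.3663, 0.2364]
orientation: [0.919, -0.395, -0.001, 0.0]
ft_force: [-0.1, -0.2, -0.9]
width: 0.652
```

Run:
```python
from h import *
st(); snap('side','s31'); crop('s31',130,140,410,310,2.7,'s31b');snap('wrist','w31');crop('w31',0,0,512,384,1.5,'w31b')
crop('s31',200,180,270,250,6,'s31c')
```

```text
t 50.2 p [ 449.6 -366.3  236.4] rotvec eul [ 1.80e+02  1.00e-01 -4.65e+01] F [-0.1 -0.2 -0.9] M [ 0.02 -0.03 -0.02] w 0.652 q [-0.34  0.35  1.2   1.67 -0.34  1.35 -1.47]
```

View pics/s31b.png

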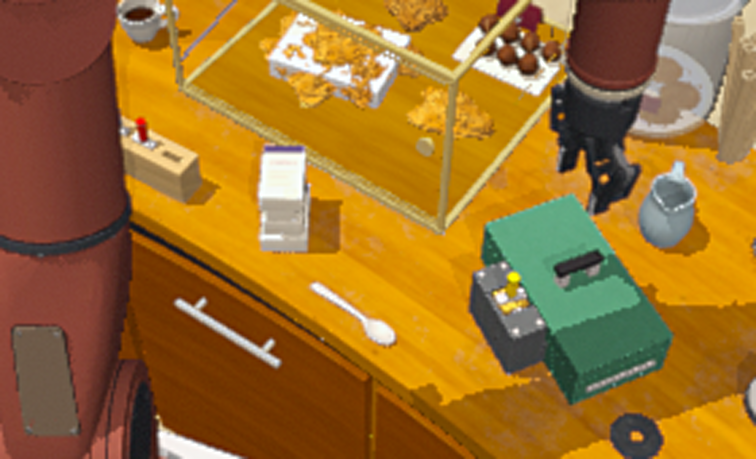

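View pics/w31b.png

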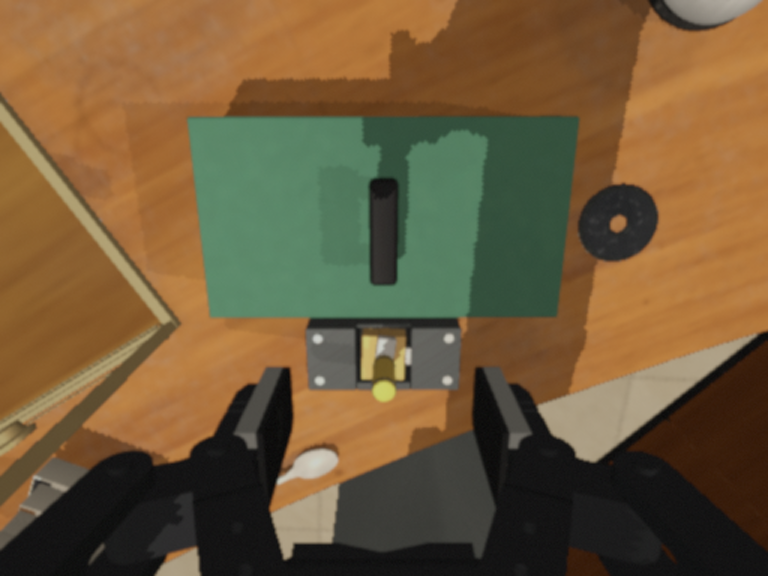

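Run:
```python
from h import *
a=cv2.imread('pics/side0.png')[200:300,290:400]; b=cv2.imread('pics/s31.png')[200:300,290:400]
cv2.imwrite('pics/cmp.png',cv2.resize(np.hstack([a,b]),None,fx=3.6,fy=3.6,interpolation=cv2.INTER_CUBIC))
w=cv2.imread('pics/w31.png')[205:275,195:315]; s=cv2.imread('pics/s31.png')[185:245,215:255]
w=cv2.resize(w,None,fx=5,fy=5,interpolation=cv2.INTER_CUBIC);s=cv2.resize(s,(int(40*350/60),350),interpolation=cv2.INTER_CUBIC)
cv2.imwrite('pics/cmp2.png',np.hstack([w[:350],s[:350]])[:, :800])
```

```text
(no output)
```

View pics/cmp.png

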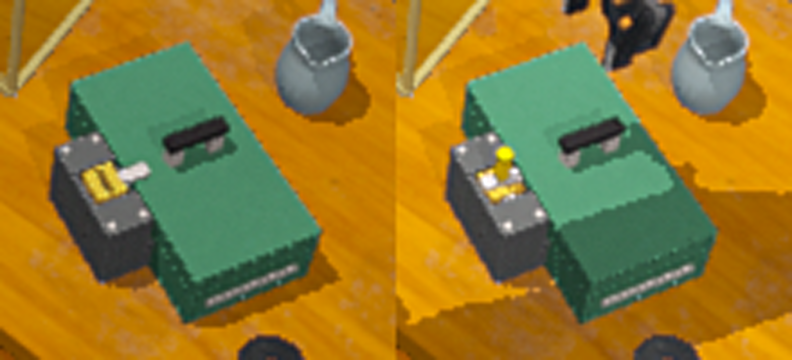

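View pics/cmp2.png

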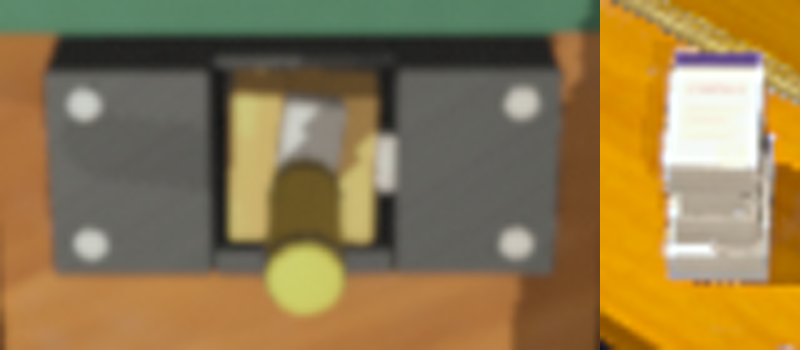

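Run:
```python
from workcell import manip
print(manip.hand_in())
```

```text
the job is handed in; nothing more can be done
None
```

The job is done and handed in at about 50 s of the 210 s allowed; the hand-in gives no verdict.

- **Key:** The yellow key was the first one I tried, and it turned the lock all the way to the stop. I left it in the lock. In the last pictures the plug is at about 91–92°, which is fully open. I never moved the red and blue keys, which are still upright in the rack.
- **Column:** The box held three cartons; carton_d was absent. On the big carton they are stacked, from the bottom, carton_b, carton_c and carton_a. Measured after each placing, their centres were within about 0.5 mm of the big carton's and their long axes within about 0.6°. The column still stood straight in the last side picture.
- **Lid:** I laid it flat on the counter left of the key rack, then set it back on the box. It touched down at exactly the height I had worked out for fully seated, and the side view matches the first picture of the closed box.
- **Mug and jug:** I did not touch either one. In the last pictures they stand where they were.

**What went wrong:** While going back for the third carton, the arm stopped short at two joint limits with the tool tilted about 3°. No joint reading went past its range and nothing was touched. I worked out a free path from a fitted arm model. To get round it, I crossed over the front of the glass case instead of passing in front of it, once with the gripper empty and once carrying the lid, which stayed roughly 9 cm above it. No checks disagreed at the end.

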